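Stone the lapping platen and gauge the jaw

ROBOT

A 6-joint arm with a two-finger parallel gripper is mounted at the origin on the work surface. World frame = base frame: x ahead of the robot, y to its left, z up, the work surface at z = 0. Lengths are in m, angles in rad, forces in N, time in s.
With the tool pointing down it reaches from about 0.25 to 0.775 m from the base axis. Payload 4 kg.
Tool frame: the origin (TCP) lies at the very end of the fingers, on their centre line; the grasp point (between the pads) lies 19 mm behind it; z points along the fingers, x is the direction in which the jaws open and shut, and the axes are right-handed (so a half turn about z gives the same grasp; the last joint's range is limited). The gripper opens to 94 mm and grips with 3 to 60 N. Pads are 16 mm wide; open, the fingers measure 119 mm over their backs; the gripper's body (75 mm by 177 mm) begins 78 mm behind the grasp point.
Start: joints at [-1.39, 0.087, 1.371, -0, 1.684, -0.103], TCP at [0.154, -0.528, 0.206] pointing down, gripper open.
Joint ranges: [-3.1, 3.1], [-0.76, 2.03], [0.27, 2.55], [-1.08, 4.22], [0.17, 2.65], [-2.57, 2.57]. Speed limits (rad/s): [2.79, 2.79, 3.14, 3.14, 3.14, 3.14].

INTERFACE

Orientations are given as [roll, pitch, yaw] about the fixed x, y, z axes, in that order (R = Rz(yaw) Ry(pitch) Rx(roll)).
In Python, from bench import robot, cams, ticket gives the robot as it stands.
- The arm moves only by the tool jog_arm, never from a script. Its argument "series" is a list of rows, each an object of numbers: "x", "y", "z": the shift along the tool's x, y, z in m; "rx", "ry", "rz": the turn, a rotation vector about the tool's x, y, z in degrees. A call has 1 to 12 rows; each row shifts and turns the pose as measured when the row begins, along the tool's axes as they then stand; what a row does not reach is not made up. A row lasts 1/12 s, in which the tool goes at most 41.7 mm and 7.16 degrees, less where a joint would pass 70% of its speed; a pose out of reach is approached as far as the arm can. A call with a gripper value outside its range is refused whole. "claw" is the opening, from 0 (shut) to 1 (fully open), set as the call begins (left out, the last holds). The fingers move at their own pace and stop on an object; the grip force is fixed at half the most. Time passes only in rows, so rows that do not move let the fingers close. It gives the time, the measured TCP pose, the force and the opening at its end, in the units of the state.
- robot.get_obs(): the state, without advancing time (a new reading comes with each control period).
- cams.snapshot(name): name is "scene" or "top" or "wrist"; returns a dict with "img" (420x560x3 uint8, red, green, blue), "mtx" (3x3 intrinsics, pixels), "k1" (the pictures are not rectified: a ray, as slopes to the right and down, at radius r is drawn at 1 + k1 r^2 times it, then the intrinsics apply), "origin" and "attitude" of the camera in the world. Camera axes: x right, y down, z forward; pixel columns grow to the right and rows downward; lengths in m; the calibration is good to about 2 mm. A picture is of the moment at which its call begins. There is no depth.
- ticket.close_job(): hands the job in, once; it reports no verdict.
Trained networks look in a picture, given as the dict that the camera call returned (one of the last four; its "shot" number tells which), for a name from the list of things; names that differ only in an ending like _2 or _b are one class to them, and where a whole thing is asked for, a point or a joint stands for the part that bears it (a point fixed in the world has none). Each returns a list of dicts, best first, with "p" (0 to 1); they miss things now and then, are a little off and sometimes report something else, mostly with a low value. They report only what shows in the picture. A call takes as long as a camera call.
- cams.look_for(thing, picture): "bbox" ([left, top, width, height] in pixels, round what is visible of it).
The state is a dict: "time": time; "joint_positions": joint angles; "qvel": joint speeds; "joint_torque": joint torques, N m; "tool_pos": TCP position; "ee_rot": TCP orientation; "wrist_force": force on the tool from outside, world axes, zero at the start; "wrist_torque": the same for the moment, N m; "width": finger opening in m.
Only numpy, scipy, OpenCV 4.12 (cv2) and the standard library are available. Lean on these libraries where they do the work, as an engineer would, in place of code of your own. Each camera call takes 0.05 s, during which the arm holds its last target.

TASK

Get the lapping stand ready for the next batch: first lay every sample bar left on its platen flat in the tray. Then take the stone and sweep it in a slow, flat stroke along the whole platen, starting at the end nearer the tray and moving away from it, pressing steadily so that the sprung platen stays sunk about half of its 10 mm travel. Once the platen is stoned, slide the gauge blade, tongue first, into the gap under the white jaw up to its shoulder and leave it there; the stone must end up back on its rubber pad, and the other things on the bench are to be left alone.

Things in the scene. Friction and masses are not known exactly. Their poses are not given: they have to be found in the camera images.
- stand: Sprung lapping stand, fixed: white base 120 (x) x 310 (y) x 20 mm high that carries a steel platen 90 (x) x 280 (y) mm whose top lies 45 mm above the bench. Origin: centre of the base's underside, at bench height; y runs along the platen.
- platen_top (a point): Centre of the platen's top face when it is not pressed (45 mm above the bench; fixed to the base, does not sink). Axes as the stand's.
- platen (a joint): How far the platen has been pressed down, m: 0 up, 0.010 at its bottom stop. Springs hold it up; it moves straight down: about 5 N starts it, 10 N sinks it 5 mm, 15 N reaches the stop.
- tray: Open grey sample tray, fixed, to the left or right of the stand: 150 (x) x 170 (y) x 20 mm high, walls and floor 5 mm. Origin: centre of its underside on the bench.
- jaw: White gap jaw, fixed, on the other side of the stand: block 60 (x) x 92 (y) x 50 mm high (a metal cap makes 56) with a straight tunnel along x at bench level, 48 mm wide and 10 mm high, floored by the bench. Origin: centre of its underside. Its mouth is the face at x = -30 mm, towards the robot.
- jaw_mouth (a point): Middle of the mouth's lower edge, at bench height; x points into the gap.
- pad: Black rubber pad, fixed, 100 (x) x 130 (y) x 4 mm, on which the stone lives. Origin: centre of its underside.
- stone: Flat grey lapping stone 60 (x) x 90 (y) x 20 mm with an upright aluminium handle plate standing across its middle: 45 (x) x 14 (y) mm, from 20 to 62 mm high. 0.35 kg. Origin: centre of its underside; y along the stone.
- blade: Steel gauge blade lying on the bench: strip 130 (x) x 40 (y) x 6 mm, with an upright dark handle fin 50 (x) x 14 (y) mm, centred at x = -18 mm, up to 48 mm high, and a cross shoulder 18 mm high from x = 15 to x = 25 mm. Ahead of the shoulder 40 mm of plain tongue reach to the tip at x = +65 mm. 0.25 kg. Origin: centre of its underside.
- blade_tip (a point): Middle of the tongue's front lower edge. Axes as the blade's.
- bar1: Square alloy sample bar 64 (x) x 24 x 24 mm, 0.1 kg, at the start lying across the platen; may be absent. Origin: its centre, 12 mm above what it lies on; x along the bar. Any of its four long sides may be up.
- bar2: Square alloy sample bar 64 (x) x 24 x 24 mm, 0.1 kg, at the start lying across the platen; may be absent. Origin: its centre, 12 mm above what it lies on; x along the bar. Any of its four long sides may be up.
- bar3: Square alloy sample bar 64 (x) x 24 x 24 mm, 0.1 kg, at the start lying across the platen; may be absent. Origin: its centre, 12 mm above what it lies on; x along the bar. Any of its four long sides may be up.
- bar4: Square alloy sample bar 64 (x) x 24 x 24 mm, 0.1 kg, at the start lying across the platen; may be absent. Origin: its centre, 12 mm above what it lies on; x along the bar. Any of its four long sides may be up.
- screwdriver: Bystander, not to be disturbed: screwdriver, handle and blade about 200 mm long.
- wrench: Bystander, not to be disturbed: steel wrench, about 180 mm long.
- disc: Bystander, not to be disturbed: brass disc, 52 mm across, 18 high.
- case: Bystander, not to be disturbed: black plastic case 60 x 90 x 25 mm.
- collar: Bystander, not to be disturbed: dark steel ring, 60 mm across, 20 high.
- mug: Bystander, not to be disturbed: white mug, 80 mm high.
- jar: Bystander, not to be disturbed: jar, 60 mm across, 80 high.

How it is judged:
On the way, in this order (a step that is already met when the one before it is completed fails the run):
1. every sample bar lies on a long side on the tray's floor, let go (x of bar1 in the frame of tray between -0.066 and 0.066 m and y of bar1 in the frame of tray between -0.076 and 0.076 m and z of each of bar1, bar2, bar3, bar4 in the frame of tray below 0.023 m and linear speed of each of bar1, bar2, bar3, bar4 below 0.03 m/s and contact force between each of bar1, bar2, bar3, bar4 and the fingers below 0.1 N and x of bar2 in the frame of tray between -0.066 and 0.066 m and y of bar2 in the frame of tray between -0.076 and 0.076 m and x of bar3 in the frame of tray between -0.066 and 0.066 m and y of bar3 in the frame of tray between -0.076 and 0.076 m and x of bar4 in the frame of tray between -0.066 and 0.066 m and y of bar4 in the frame of tray between -0.076 and 0.076 m), for 0.2 s.
2. the held stone lies flat on the platen at the end of the platen nearer the tray (stone's centre 75 mm or more from the middle), the platen pressed down 1.2 to 9 mm (((y of tray in the frame of stand above 0 m and y of stone in the frame of stand between 0.075 and 0.13 m) or (y of tray in the frame of stand below 0 m and y of stone in the frame of stand between -0.13 and -0.075 m)) and x of stone in the frame of stand between -0.03 and 0.03 m and angle between stone's own z axis and vertical below 0.12 rad and contact force between stone and stand above 4 N and contact force between stone and the fingers above 1 N and value of joint platen between 0.0012 and 0.009 m), for 0.1 s.
3. the held stone lies flat on the platen on the first quarter (30 to 75 mm from the middle), the platen pressed down 1.2 to 9 mm (((y of tray in the frame of stand above 0 m and y of stone in the frame of stand between 0.03 and 0.075 m) or (y of tray in the frame of stand below 0 m and y of stone in the frame of stand between -0.075 and -0.03 m)) and x of stone in the frame of stand between -0.03 and 0.03 m and angle between stone's own z axis and vertical below 0.12 rad and contact force between stone and stand above 4 N and contact force between stone and the fingers above 1 N and value of joint platen between 0.0012 and 0.009 m), for 0.1 s.
4. the held stone lies flat on the platen on the middle (within 30 mm), the platen pressed down 1.2 to 9 mm (((y of tray in the frame of stand above 0 m and y of stone in the frame of stand between -0.03 and 0.03 m) or (y of tray in the frame of stand below 0 m and y of stone in the frame of stand between -0.03 and 0.03 m)) and x of stone in the frame of stand between -0.03 and 0.03 m and angle between stone's own z axis and vertical below 0.12 rad and contact force between stone and stand above 4 N and contact force between stone and the fingers above 1 N and value of joint platen between 0.0012 and 0.009 m), for 0.1 s.
5. the held stone lies flat on the platen on the third quarter (30 to 75 mm past the middle), the platen pressed down 1.2 to 9 mm (((y of tray in the frame of stand above 0 m and y of stone in the frame of stand between -0.075 and -0.03 m) or (y of tray in the frame of stand below 0 m and y of stone in the frame of stand between 0.03 and 0.075 m)) and x of stone in the frame of stand between -0.03 and 0.03 m and angle between stone's own z axis and vertical below 0.12 rad and contact force between stone and stand above 4 N and contact force between stone and the fingers above 1 N and value of joint platen between 0.0012 and 0.009 m), for 0.1 s.
6. the held stone lies flat on the platen at the end away from the tray (75 mm or more past the middle), the platen pressed down 1.2 to 9 mm (((y of tray in the frame of stand above 0 m and y of stone in the frame of stand between -0.13 and -0.075 m) or (y of tray in the frame of stand below 0 m and y of stone in the frame of stand between 0.075 and 0.13 m)) and x of stone in the frame of stand between -0.03 and 0.03 m and angle between stone's own z axis and vertical below 0.12 rad and contact force between stone and stand above 4 N and contact force between stone and the fingers above 1 N and value of joint platen between 0.0012 and 0.009 m), for 0.1 s.
7. after the stroke, the blade is in the jaw's gap up to its shoulder (within 7 mm) (x of blade_tip in the frame of jaw between 0.003 and 0.016 m and y of blade_tip in the frame of jaw between -0.008 and 0.008 m and z of blade_tip in the frame of jaw below 0.006 m and angle between the x axis of blade and the x axis of jaw, either way round below 0.15 rad and angle between blade's own z axis and vertical below 0.1 rad), for 0.2 s.
At the end, for the whole second after the job is handed in: Every bar present lies on one of its long sides on the tray's floor; the blade's tongue is in the jaw's gap with its shoulder within 7 mm of the jaw, square within 0.15 rad; the stone stands flat on its pad, its centre within 32 mm of the pad's; all let go and at rest, the platen up (all of step 1 and all of step 7 and horizontal distance between stone and pad below 0.032 m and z of stone in the frame of pad below 0.008 m and angle between stone's own z axis and vertical below 0.1 rad and linear speed of each of stone, blade below 0.03 m/s and value of joint platen below 0.002 m); the robot touches nothing.
It fails at once if a bystander is moved by more than 30 mm (distance of any of screwdriver, wrench, disc, case, collar, mug, jar from where it was at the start of the episode above 0.03 m).
Of bar1, bar2, bar3, bar4 only 2 to 4 are there at a start; the rules pass over those that are not, and their reading is None.
At some moment in a run one of bar1, bar2, bar3, bar4, stone may be knocked a few centimetres aside while the robot is not near it.
Once in a run the grip may slacken for a moment while it holds something.
It also fails if it takes over 210 s, if anything falls off the work surface, if the arm or the gripper's body presses on something with over 40 N, if the wrist force passes 120 N, or if a joint passes its speed limit or range.

## Working session

There is one attempt and no reset: what is moved stays moved. The work goes in short steps, Python scripts to look and compute and a tool call to move; the robot and the scene stay as the last step left them, time stands still between calls to the robot, and variables do not carry over. Pictures are saved under pics/ and viewed, and the job is handed in when it is done.

Besides the shell and the picture viewer there is one more tool, called after ">>>" in YAML: its name, and indented under it one key for each argument. jog_arm: Moves the arm, as the interface text tells. Its arguments: {"type":"object","properties":{"series":{"type":"array","items":{"type":"object","properties":{"x":{"type":"number"},"y":{"type":"number"},"z":{"type":"number"},"rx":{"type":"number"},"ry":{"type":"number"},"rz":{"type":"number"}}}},"claw":{"type":"number"}},"required":["series"]}

```bash
ls; mkdir -p pics; cat > h.py <<'E'
import numpy as np, cv2
from bench import robot, cams, ticket
from scipy.spatial.transform import Rotation as R
def save(s,name,sc=1):
    cv2.imwrite('pics/'+name+'.png', cv2.cvtColor(s['img'],cv2.COLOR_RGB2BGR))
def camR(s):
    a=np.array(s['attitude'],float)
    return R.from_euler('xyz',a).as_matrix() if a.size==3 else a.reshape(3,3)
def ray(s,u,v):
    m=np.array(s['mtx']);x=(u-m[0,2])/m[0,0];y=(v-m[1,2])/m[1,1]
    rd=np.hypot(x,y);r=rd
    for _ in range(30): r=rd/(1+s['k1']*r*r)
    f=r/rd if rd>0 else 1
    return camR(s)@np.array([x*f,y*f,1.])
def at(s,u,v,z):
    d=ray(s,u,v);o=np.array(s['origin']);return o+d*(z-o[2])/d[2]
def proj(s,P):
    m=np.array(s['mtx']);p=camR(s).T@(np.array(P,float)-np.array(s['origin']))
    x,y=p[0]/p[2],p[1]/p[2];f=1+s['k1']*(x*x+y*y)
    return np.array([m[0,0]*x*f+m[0,2],m[1,1]*y*f+m[1,2]])
E
python3 - <<'E'
from h import *
o=robot.get_obs();print(o)
for n in ('top','scene','wrist'):
    s=cams.snapshot(n);save(s,n+'0');print(n,s['mtx'],s['k1'],s['origin'],s['attitude'],s.keys())
    if n!='wrist':
        for t in 'stand tray jaw pad stone blade bar1 screwdriver wrench disc case collar mug jar'.split():
            print(t,[(np.round(d['bbox']).tolist(),round(d['p'],2)) for d in cams.look_for(t,s)][:5])
E
```

```text
pics
{'time': 0.0, 'joint_positions': array([-1.39013015e+00,  8.79238211e-02,  1.37217562e+00, -7.48149312e-06,
        1.68358771e+00, -1.03118073e-01]), 'qvel': array([-4.72595237e-05, -1.39544286e-04, -9.26909106e-04, -1.41619784e-03,
       -1.60153309e-03, -2.15227640e-03]), 'joint_torque': array([ 4.24202690e-04, -3.40184104e+01, -3.02423036e+01,  7.18830340e-02,
        3.30396811e-02, -1.68056627e-04]), 'tool_pos': array([ 0.15388445, -0.52749251,  0.20436109]), 'ee_rot': array([-3.14138445e+00,  2.08414099e-03, -1.28701270e+00]), 'wrist_force': array([ 0.02834825,  0.34484575, -0.4025003 ]), 'wrist_torque': array([-0.01279769,  0.02154351, -0.02085309]), 'width': 0.09372632856021561}
top [[417.9298182    0.         279.09309082]
 [  0.         417.9298182  211.11948831]
 [  0.           0.           1.        ]] 0.007545224560297914 [ 0.3559031  -0.06776106  1.03427998] [-2.89801581 -0.00313911 -1.45623308] dict_keys(['img', 'mtx', 'k1', 'origin', 'attitude', 'shot'])
stand [([202.0, 163.0, 126.0, 56.0], 0.61)]
tray [([83.0, 189.0, 83.0, 70.0], 0.89), ([205.0, 162.0, 125.0,
[... 1740 characters left out ...]
201.0, 279.0, 47.0, 75.0], 0.65), ([211.0, 202.0, 95.0, 113.0], 0.54)]
wrench [([167.0, 218.0, 43.0, 49.0], 0.59), ([202.0, 279.0, 48.0, 72.0], 0.34)]
disc [([378.0, 231.0, 18.0, 19.0], 0.86)]
case [([199.0, 131.0, 19.0, 22.0], 0.87)]
collar [([335.0, 198.0, 22.0, 23.0], 0.88), ([164.0, 153.0, 27.0, 35.0], 0.18)]
mug [([302.0, 359.0, 43.0, 61.0], 0.95)]
jar [([163.0, 154.0, 29.0, 32.0], 0.94)]
wrist [[315.71503892   0.         283.26523445]
 [  0.         315.71503892 207.43305904]
 [  0.           0.           1.        ]] -0.02337452768308426 [ 0.22377983 -0.50692616  0.38489404] [ 2.88607747e+00  1.56763403e-04 -1.28752694e+00] dict_keys(['img', 'mtx', 'k1', 'origin', 'attitude', 'shot'])
```

```bash
python3 - <<'E'
import cv2
a=cv2.imread('pics/top0.png')[110:330,70:480];cv2.imwrite('pics/top0c.png',cv2.resize(a,None,fx=1.95,fy=1.95,interpolation=cv2.INTER_CUBIC))
E
```

```text
(no output)
```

View pics/top0c.png

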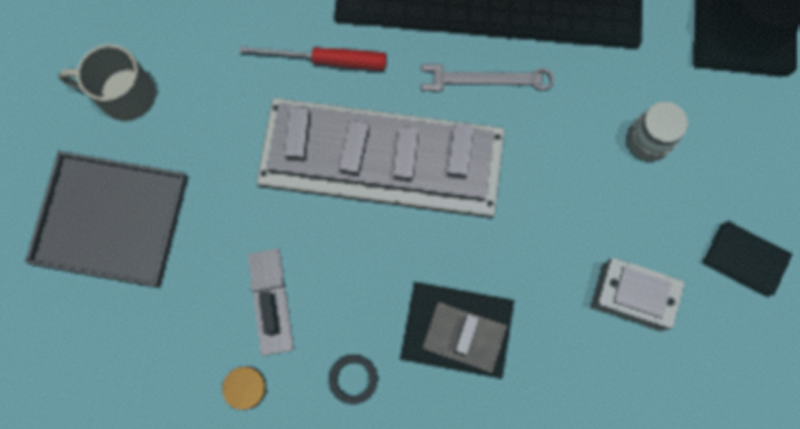

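View pics/scene0.png

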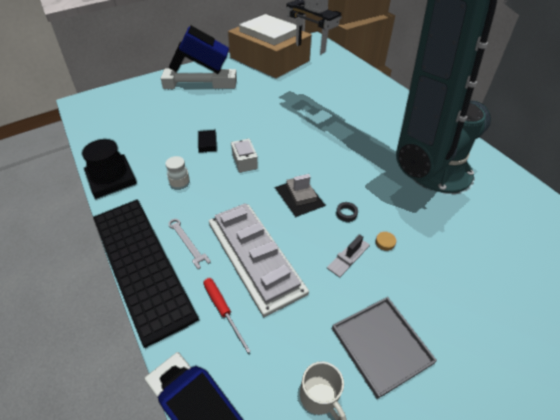

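View pics/wrist0.png

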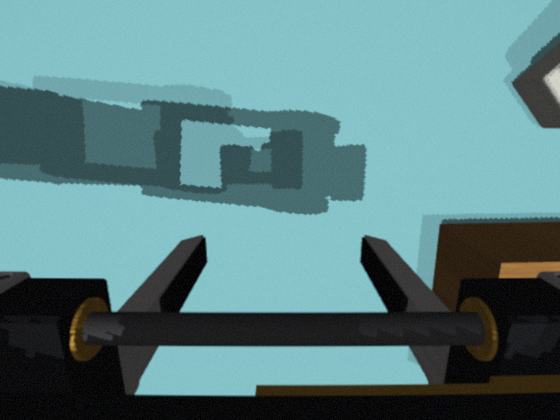

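The top view shows four bars on the platen (crop 297,133 / 355,147 / 405,153 / 460,150), the tray at left, the blade at (270,300) pointing up in the image, the stone slightly crooked on its pad at (465,335), and the jaw at (640,293). Next I'll fit poses to these.

```bash
cat >> h.py <<'E'
from scipy.optimize import least_squares
def fit(s,pts,model,g):
    """pts pixel; model local xyz; returns x,y,yaw"""
    model=np.array(model,float)
    def w(p):
        c,sn=np.cos(p[2]),np.sin(p[2]);return np.c_[p[0]+c*model[:,0]-sn*model[:,1],p[1]+sn*model[:,0]+c*model[:,1],model[:,2]]
    f=lambda p:np.concatenate([proj(s,q)-u for q,u in zip(w(p),np.array(pts,float))])
    r=least_squares(f,g,x_scale=[.01,.01,.1]);return r.x,np.sqrt(np.mean(r.fun**2)*2)
def box(hx,hy,z,cx=0,cy=0): return [[cx+a*hx,cy+b*hy,z] for a,b in((1,1),(1,-1),(-1,-1),(-1,1))]
def draw(img,s,p,model,col=(0,0,255)):
    c,sn=np.cos(p[2]),np.sin(p[2])
    q=np.array([proj(s,[p[0]+c*m[0]-sn*m[1],p[1]+sn*m[0]+c*m[1],m[2]]) for m in model])
    return q
E
python3 - <<'E'
from h import *
s=cams.snapshot('top')
C=lambda L:[(70+(x+.5)/1.95-.5,110+(y+.5)/1.95-.5) for x,y in L]
# order local (+,+),(+,-),(-,-),(-,+): image TL,TR,BR,BL  (x fwd=up, y left)
D={}
D['stand']=(C([(273,100),(503,128),(493,216),(258,186)]),box(.06,.155,.02))
D['tray']=(C([(60,152),(187,176),(160,286),(29,262)]),box(.075,.085,.02))
D['pad']=(C([(415,283),(514,299),(501,377),(401,359)]),box(.05,.065,.004))
D['stone']=(C([(438,303),(508,325),(492,372),(423,348)]),box(.03,.045,.024))
D['jaw']=(C([(614,259),(683,278),(672,328),(602,308)]),box(.03,.046,.05))
D['blade']=(C([(249,252),(280,248),(293,349),(262,354)]),box(.065,.02,.006))
for i,L in enumerate([[(290,108),(310,110),(304,159),(286,157)],[(350,122),(369,125),(360,174),(341,171)],[(397,128),(418,129),(413,179),(393,177)],[(453,126),(473,127),(466,177),(447,174)]]):
    D['bar%d'%i]=(C(L),box(.032,.012,.069))
im=cv2.cvtColor(s['img'],cv2.COLOR_RGB2BGR);im=cv2.resize(im[110:330,70:480],None,fx=1.95,fy=1.95,interpolation=cv2.INTER_CUBIC)
for k,(p,m) in D.items():
    x,e=fit(s,p,m,[.4,-.05,0]);print(k,np.round(x,3),'deg',round(np.degrees(x[2]),1),'rms',round(e,2))
    q=draw(im,s,x,m);q=((q-[70,110]+.5)*1.95-.5)
    cv2.polylines(im,[np.round(q).astype(int)],1,(0,0,255),1)
cv2.imwrite('pics/ov0.png',im)
E
```

```text
stand [ 0.657 -0.001 -0.014] deg -0.8 rms 1.11
tray [ 0.537  0.333 -0.062] deg -3.5 rms 1.1
pad [ 0.449 -0.123 -0.061] deg -3.5 rms 1.08
stone [ 0.439 -0.132 -0.211] deg -12.1 rms 0.48
jaw [ 0.514 -0.338 -0.165] deg -9.4 rms 1.48
blade [0.458 0.115 0.28 ] deg 16.1 rms 0.3
bar0 [0.661 0.103 0.045] deg 2.6 rms 0.36
bar1 [ 0.65   0.029 -0.044] deg -2.5 rms 0.08
bar2 [ 0.651 -0.033  0.03 ] deg 1.7 rms 0.37
bar3 [ 0.661 -0.1   -0.023] deg -1.3 rms 0.34
```

View pics/ov0.png

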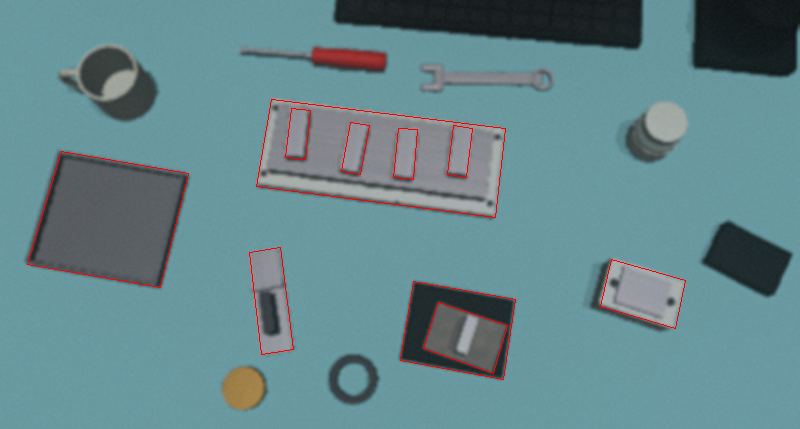

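```bash
cat >> h.py <<'E'
import json
from scipy.spatial.transform import Slerp
def Rt(yaw): return R.from_euler('z',yaw,degrees=True)*R.from_euler('x',180,degrees=True)
def plan(*wps,vmax=.038,o=None):
    """wps: (x,y,z,yawdeg[,vmax])"""
    o=o or robot.get_obs();p=np.array(o['tool_pos']);r=R.from_euler('xyz',o['ee_rot'])
    rows=[]
    for w in wps:
        t=np.array(w[:3]);rt=Rt(w[3]);v=w[4] if len(w)>4 else vmax
        ang=np.degrees((r.inv()*rt).magnitude());n=max(int(np.ceil(np.linalg.norm(t-p)/v)),int(np.ceil(ang/6.5)),1)
        sl=Slerp([0,1],R.concatenate([r,rt]));pp,rr=p,r
        for i in range(1,n+1):
            q=p+(t-p)*i/n;rn=sl(i/n);d=rr.inv().apply(q-pp);a=np.degrees((rr.inv()*rn).as_rotvec())
            row={}
            for k,x in zip('xyz',d):
                if abs(x)>=.0005: row[k]=round(float(x),3)
            for k,x in zip(('rx','ry','rz'),a):
                if abs(x)>=.1: row[k]=round(float(x),1)
            rows.append(row);pp,rr=q,rn
        p,r=t,rt
    for i in range(0,len(rows),12): print(json.dumps(rows[i:i+12]).replace('"',"\"").replace(' ',''))
def st():
    o=robot.get_obs();print('t%.2f'%o['time'],np.round(o['tool_pos'],4),np.round(np.degrees(o['ee_rot']),1),'F',np.round(o['wrist_force'],1),'w%.4f'%o['width']);return o
E
python3 - <<'E'
from h import *
st();plan((.661,.103,.16,-87))
E
```

```text
t1.60 [ 0.154  -0.528   0.2055] [180.   -0.  -73.7] F [ 0.2 -1.   0.6] w0.0941
[{"x":-0.021,"y":-0.03,"z":0.002,"rz":0.6},{"x":-0.021,"y":-0.03,"z":0.002,"rz":0.6},{"x":-0.022,"y":-0.03,"z":0.002,"rz":0.6},{"x":-0.022,"y":-0.029,"z":0.002,"rz":0.6},{"x":-0.022,"y":-0.029,"z":0.002,"rz":0.6},{"x":-0.023,"y":-0.029,"z":0.002,"rz":0.6},{"x":-0.023,"y":-0.029,"z":0.002,"rz":0.6},{"x":-0.023,"y":-0.029,"z":0.002,"rz":0.6},{"x":-0.024,"y":-0.028,"z":0.002,"rz":0.6},{"x":-0.024,"y":-0.028,"z":0.002,"rz":0.6},{"x":-0.024,"y":-0.028,"z":0.002,"rz":0.6},{"x":-0.024,"y":-0.028,"z":0.002,"rz":0.6}]
[{"x":-0.025,"y":-0.027,"z":0.002,"rz":0.6},{"x":-0.025,"y":-0.027,"z":0.002,"rz":0.6},{"x":-0.025,"y":-0.027,"z":0.002,"rz":0.6},{"x":-0.026,"y":-0.026,"z":0.002,"rz":0.6},{"x":-0.026,"y":-0.026,"z":0.002,"rz":0.6},{"x":-0.026,"y":-0.026,"z":0.002,"rz":0.6},{"x":-0.026,"y":-0.026,"z":0.002,"rz":0.6},{"x":-0.027,"y":-0.025,"z":0.002,"rz":0.6},{"x":-0.027,"y":-0.025,"z":0.002,"rz":0.6},{"x":-0.027,"y":-0.025,"z":0.002,"rz":0.6}]
```

>>> jog_arm:
  series:
    - {"x":-0.021,"y":-0.03,"z":0.002,"rz":0.6}
    - {"x":-0.021,"y":-0.03,"z":0.002,"rz":0.6}
    - {"x":-0.022,"y":-0.03,"z":0.002,"rz":0.6}
    - {"x":-0.022,"y":-0.029,"z":0.002,"rz":0.6}
    - {"x":-0.022,"y":-0.029,"z":0.002,"rz":0.6}
    - {"x":-0.023,"y":-0.029,"z":0.002,"rz":0.6}
    - {"x":-0.023,"y":-0.029,"z":0.002,"rz":0.6}
    - {"x":-0.023,"y":-0.029,"z":0.002,"rz":0.6}
    - {"x":-0.024,"y":-0.028,"z":0.002,"rz":0.6}
    - {"x":-0.024,"y":-0.028,"z":0.002,"rz":0.6}
    - {"x":-0.024,"y":-0.028,"z":0.002,"rz":0.6}
    - {"x":-0.024,"y":-0.028,"z":0.002,"rz":0.6}
  claw: 0.5

```text
invalid input
```

>>> jog_arm:
  series:
    - {"x":-0.025,"y":-0.027,"z":0.002,"rz":0.6}
    - {"x":-0.025,"y":-0.027,"z":0.002,"rz":0.6}
    - {"x":-0.025,"y":-0.027,"z":0.002,"rz":0.6}
    - {"x":-0.026,"y":-0.026,"z":0.002,"rz":0.6}
    - {"x":-0.026,"y":-0.026,"z":0.002,"rz":0.6}
    - {"x":-0.026,"y":-0.026,"z":0.002,"rz":0.6}
    - {"x":-0.026,"y":-0.026,"z":0.002,"rz":0.6}
    - {"x":-0.027,"y":-0.025,"z":0.002,"rz":0.6}
    - {"x":-0.027,"y":-0.025,"z":0.002,"rz":0.6}
    - {"x":-0.027,"y":-0.025,"z":0.002,"rz":0.6}

```text
invalid input
```

```bash
python3 - <<'E'
from h import *
st();s=cams.snapshot('wrist');save(s,'w1');st();plan((.661,.103,.12,-87))
print(np.round([proj(s,[.661,.103,.069])],0), s['origin'],s['attitude'])
E
```

```text
t1.60 [ 0.154  -0.528   0.2055] [180.   -0.  -73.7] F [ 0.2 -1.   0.6] w0.0941
t1.65 [ 0.154  -0.528   0.2055] [-180.    -0.   -73.7] F [ 0.   0.7 -0.1] w0.0936
[{"x":-0.021,"y":-0.03,"z":0.004,"rz":0.6},{"x":-0.021,"y":-0.03,"z":0.004,"rz":0.6},{"x":-0.022,"y":-0.03,"z":0.004,"rz":0.6},{"x":-0.022,"y":-0.029,"z":0.004,"rz":0.6},{"x":-0.022,"y":-0.029,"z":0.004,"rz":0.6},{"x":-0.023,"y":-0.029,"z":0.004,"rz":0.6},{"x":-0.023,"y":-0.029,"z":0.004,"rz":0.6},{"x":-0.023,"y":-0.029,"z":0.004,"rz":0.6},{"x":-0.024,"y":-0.028,"z":0.004,"rz":0.6},{"x":-0.024,"y":-0.028,"z":0.004,"rz":0.6},{"x":-0.024,"y":-0.028,"z":0.004,"rz":0.6},{"x":-0.024,"y":-0.028,"z":0.004,"rz":0.6}]
[{"x":-0.025,"y":-0.027,"z":0.004,"rz":0.6},{"x":-0.025,"y":-0.027,"z":0.004,"rz":0.6},{"x":-0.025,"y":-0.027,"z":0.004,"rz":0.6},{"x":-0.026,"y":-0.026,"z":0.004,"rz":0.6},{"x":-0.026,"y":-0.026,"z":0.004,"rz":0.6},{"x":-0.026,"y":-0.026,"z":0.004,"rz":0.6},{"x":-0.026,"y":-0.026,"z":0.004,"rz":0.6},{"x":-0.027,"y":-0.025,"z":0.004,"rz":0.6},{"x":-0.027,"y":-0.025,"z":0.004,"rz":0.6},{"x":-0.027,"y":-0.025,"z":0.004,"rz":0.6}]
[[ -82. -306.]] [ 0.22377982 -0.50692613  0.3848946 ] [ 2.88607733e+00  1.55531422e-04 -1.28752699e+00]
```

View pics/w1.png

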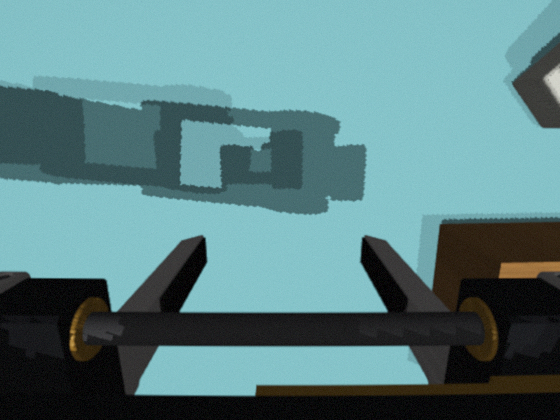

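The call was refused and the arm didn't move. I'll try one row with all six numbers.

>>> jog_arm:
  series:
    - {"x":-0.021,"y":-0.03,"z":0.002,"rx":0,"ry":0,"rz":0.6}
  claw: 0.5

```text
time: 1.73
tool_pos: [0.1742, -0.5025, 0.2029]
ee_rot: [3.139, -0.001, -1.303]
wrist_force: [0.6, -0.1, 0.7]
width: 0.0902
```

```bash
sed -i 's/            row={}/            row=dict(x=0,y=0,z=0,rx=0,ry=0,rz=0)/; s/vmax=.038/vmax=.041/' h.py; python3 - <<'E'
from h import *
st();plan((.661,.103,.15,-87))
E
```

```text
t1.73 [ 0.1742 -0.5025  0.2029] [ 1.798e+02 -1.000e-01 -7.470e+01] F [ 0.6 -0.1  0.7] w0.0902
[{"x":-0.024,"y":-0.033,"z":0.003,"rx":0,"ry":0,"rz":0.6},{"x":-0.024,"y":-0.033,"z":0.003,"rx":0,"ry":0,"rz":0.6},{"x":-0.025,"y":-0.033,"z":0.003,"rx":0,"ry":0,"rz":0.6},{"x":-0.025,"y":-0.032,"z":0.003,"rx":0,"ry":0,"rz":0.6},{"x":-0.025,"y":-0.032,"z":0.003,"rx":0,"ry":0,"rz":0.6},{"x":-0.026,"y":-0.032,"z":0.003,"rx":0,"ry":0,"rz":0.6},{"x":-0.026,"y":-0.031,"z":0.003,"rx":0,"ry":0,"rz":0.6},{"x":-0.027,"y":-0.031,"z":0.003,"rx":0,"ry":0,"rz":0.6},{"x":-0.027,"y":-0.031,"z":0.003,"rx":0,"ry":0,"rz":0.6},{"x":-0.027,"y":-0.031,"z":0.003,"rx":0,"ry":0,"rz":0.6},{"x":-0.028,"y":-0.03,"z":0.003,"rx":0,"ry":0,"rz":0.6},{"x":-0.028,"y":-0.03,"z":0.003,"rx":0,"ry":0,"rz":0.6}]
[{"x":-0.028,"y":-0.03,"z":0.003,"rx":0,"ry":0,"rz":0.6},{"x":-0.029,"y":-0.029,"z":0.003,"rx":0,"ry":0,"rz":0.6},{"x":-0.029,"y":-0.029,"z":0.003,"rx":0,"ry":0,"rz":0.6},{"x":-0.029,"y":-0.029,"z":0.003,"rx":0,"ry":0,"rz":0.6},{"x":-0.03,"y":-0.028,"z":0.003,"rx":0,"ry":0,"rz":0.6},{"x":-0.03,"y":-0.028,"z":0.003,"rx":0,"ry":0,"rz":0.6},{"x":-0.03,"y":-0.028,"z":0.003,"rx":0,"ry":0,"rz":0.6}]
```

>>> jog_arm:
  series:
    - {"x":-0.024,"y":-0.033,"z":0.003,"rx":0,"ry":0,"rz":0.6}
    - {"x":-0.024,"y":-0.033,"z":0.003,"rx":0,"ry":0,"rz":0.6}
    - {"x":-0.025,"y":-0.033,"z":0.003,"rx":0,"ry":0,"rz":0.6}
    - {"x":-0.025,"y":-0.032,"z":0.003,"rx":0,"ry":0,"rz":0.6}
    - {"x":-0.025,"y":-0.032,"z":0.003,"rx":0,"ry":0,"rz":0.6}
    - {"x":-0.026,"y":-0.032,"z":0.003,"rx":0,"ry":0,"rz":0.6}
    - {"x":-0.026,"y":-0.031,"z":0.003,"rx":0,"ry":0,"rz":0.6}
    - {"x":-0.027,"y":-0.031,"z":0.003,"rx":0,"ry":0,"rz":0.6}
    - {"x":-0.027,"y":-0.031,"z":0.003,"rx":0,"ry":0,"rz":0.6}
    - {"x":-0.027,"y":-0.031,"z":0.003,"rx":0,"ry":0,"rz":0.6}
    - {"x":-0.028,"y":-0.03,"z":0.003,"rx":0,"ry":0,"rz":0.6}
    - {"x":-0.028,"y":-0.03,"z":0.003,"rx":0,"ry":0,"rz":0.6}
  claw: 0.5

```text
time: 2.73
tool_pos: [0.4863, -0.1136, 0.1665]
ee_rot: [-3.138, -0.008, -1.447]
wrist_force: [-0.6, -1.4, 0.3]
width: 0.0468
```

>>> jog_arm:
  series:
    - {"x":-0.028,"y":-0.03,"z":0.003,"rx":0,"ry":0,"rz":0.6}
    - {"x":-0.029,"y":-0.029,"z":0.003,"rx":0,"ry":0,"rz":0.6}
    - {"x":-0.029,"y":-0.029,"z":0.003,"rx":0,"ry":0,"rz":0.6}
    - {"x":-0.029,"y":-0.029,"z":0.003,"rx":0,"ry":0,"rz":0.6}
    - {"x":-0.03,"y":-0.028,"z":0.003,"rx":0,"ry":0,"rz":0.6}
    - {"x":-0.03,"y":-0.028,"z":0.003,"rx":0,"ry":0,"rz":0.6}
    - {"x":-0.03,"y":-0.028,"z":0.003,"rx":0,"ry":0,"rz":0.6}

```text
time: 3.32
tool_pos: [0.6679, 0.1137, 0.1455]
ee_rot: [-3.134, -0.009, -1.522]
wrist_force: [0.5, -0.0, 0.8]
width: 0.0473
```

```bash
python3 - <<'E'
from h import *
st();s=cams.snapshot('wrist');save(s,'w2');st();plan((.661,.103,.12,-87))
print(np.round([proj(s,p) for p in ([.661,.103,.069],[.65,.029,.069],[.629,.103,.069])],0), s['origin'],s['attitude'])
E
```

```text
t3.32 [0.6679 0.1137 0.1455] [-179.6   -0.5  -87.2] F [ 0.5 -0.   0.8] w0.0473
t3.37 [0.6709 0.1204 0.1415] [-179.6   -0.2  -86.9] F [ 0.9  1.6 -1.9] w0.0468
[{"x":0.017,"y":0.011,"z":0.022,"rx":-0.4,"ry":-0.2,"rz":0.1}]
[[295. 223.]
 [380. 239.]
 [293. 258.]] [0.7389891  0.11956232 0.32544263] [ 2.89379668 -0.00935703 -1.52243051]
```

View pics/w2.png

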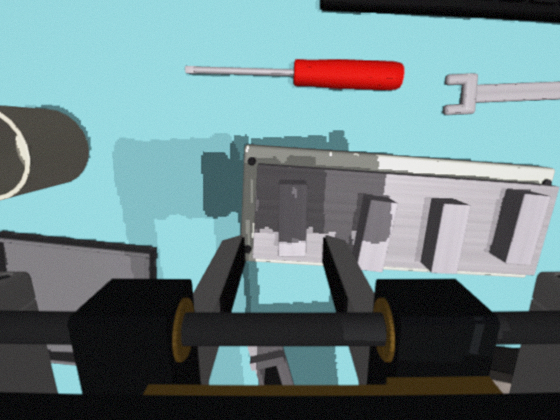

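The wrist view shows bar0's top face spanning rows 182–255 around (293,218), against a predicted (295,223). That agrees within about 4 mm, so I'll descend and grip.

```bash
python3 - <<'E'
from h import *
st();plan((.663,.103,.09,-87.4),(.663,.103,.051,-87.4,.03))
E
```

```text
t3.37 [0.6709 0.1204 0.1415] [-179.6   -0.2  -86.9] F [ 0.9  1.6 -1.9] w0.0468
[{"x":0.008,"y":0.005,"z":0.026,"rx":-0.2,"ry":-0.1,"rz":0.3},{"x":0.008,"y":0.004,"z":0.026,"rx":-0.2,"ry":-0.1,"rz":0.3},{"x":0,"y":0,"z":0.02,"rx":0,"ry":0,"rz":0},{"x":0,"y":0,"z":0.019,"rx":0,"ry":0,"rz":0}]
```

>>> jog_arm:
  series:
    - {"x":0.008,"y":0.005,"z":0.015,"rx":0,"ry":0,"rz":0}
    - {"x":0.008,"y":0.004,"z":0.015,"rx":0,"ry":0,"rz":0.2}
    - {"x":0,"y":0,"z":0,"rx":0,"ry":0,"rz":0}
    - {"x":0,"y":0,"z":0,"rx":0,"ry":0,"rz":0}

```text
time: 3.7
tool_pos: [0.6647, 0.1094, 0.1064]
ee_rot: [-3.138, -0.003, -1.511]
wrist_force: [0.8, 0.7, 0.6]
width: 0.0467
```

```bash
python3 - <<'E'
from h import *
st();plan((.663,.103,.09,-87.4),(.663,.103,.051,-87.4,.03))
E
```

```text
t3.70 [0.6647 0.1094 0.1064] [-179.8   -0.2  -86.6] F [0.8 0.7 0.6] w0.0467
[{"x":0.006,"y":0.002,"z":0.016,"rx":-0.2,"ry":-0.2,"rz":0.8},{"x":0,"y":0,"z":0.02,"rx":0,"ry":0,"rz":0},{"x":0,"y":0,"z":0.019,"rx":0,"ry":0,"rz":0}]
```

>>> jog_arm:
  series:
    - {"x":0.006,"y":0.002,"z":0.016,"rx":0,"ry":0,"rz":0.8}
    - {"x":0,"y":0,"z":0.019,"rx":0,"ry":0,"rz":0}
    - {"x":0,"y":0,"z":0.015,"rx":0,"ry":0,"rz":0}
    - {"x":0,"y":0,"z":0,"rx":0,"ry":0,"rz":0}

```text
time: 4.03
tool_pos: [0.6656, 0.1025, 0.0609]
ee_rot: [-3.129, -0.002, -1.527]
wrist_force: [0.4, -0.2, -1.6]
width: 0.0469
```

>>> jog_arm:
  series:
    - {"x":0,"y":0,"z":0,"rx":0,"ry":0,"rz":0}
    - {"x":0,"y":0,"z":0,"rx":0,"ry":0,"rz":0}
    - {"x":0,"y":0,"z":0,"rx":0,"ry":0,"rz":0}
    - {"x":0,"y":0,"z":0,"rx":0,"ry":0,"rz":0}
    - {"x":0,"y":0,"z":0,"rx":0,"ry":0,"rz":0}
  claw: 0

```text
time: 4.45
tool_pos: [0.6683, 0.1026, 0.068]
ee_rot: [-3.121, -0.001, -1.528]
wrist_force: [-0.2, -0.2, -0.3]
width: 0.0235
```

```bash
python3 - <<'E'
from h import *
st();plan((.663,.103,.12,-87.4),(.574,.371,.12,-3.5))
E
```

```text
t4.45 [0.6683 0.1026 0.068 ] [-1.788e+02 -1.000e-01 -8.760e+01] F [-0.2 -0.2 -0.3] w0.0235
[{"x":0,"y":0.002,"z":-0.026,"rx":-0.6,"ry":0,"rz":0},{"x":0,"y":0.002,"z":-0.026,"rx":-0.6,"ry":0,"rz":0},{"x":-0.021,"y":0.006,"z":0,"rx":0,"ry":0,"rz":-6.5},{"x":-0.021,"y":0.004,"z":0,"rx":0,"ry":0,"rz":-6.5},{"x":-0.022,"y":0.001,"z":0,"rx":0,"ry":0,"rz":-6.5},{"x":-0.022,"y":-0.001,"z":0,"rx":0,"ry":0,"rz":-6.5},{"x":-0.021,"y":-0.004,"z":0,"rx":0,"ry":0,"rz":-6.5},{"x":-0.021,"y":-0.006,"z":0,"rx":0,"ry":0,"rz":-6.5},{"x":-0.02,"y":-0.008,"z":0,"rx":0,"ry":0,"rz":-6.5},{"x":-0.019,"y":-0.011,"z":0,"rx":0,"ry":0,"rz":-6.5},{"x":-0.018,"y":-0.013,"z":0,"rx":0,"ry":0,"rz":-6.5},{"x":-0.016,"y":-0.015,"z":0,"rx":0,"ry":0,"rz":-6.5}]
[{"x":-0.014,"y":-0.016,"z":0,"rx":0,"ry":0,"rz":-6.5},{"x":-0.012,"y":-0.018,"z":0,"rx":0,"ry":0,"rz":-6.5},{"x":-0.01,"y":-0.019,"z":0,"rx":0,"ry":0,"rz":-6.5}]
```

```bash
python3 - <<'E'
from h import *
s=cams.snapshot('scene');save(s,'s1');st()
cv2.imwrite('pics/s1c.png',cv2.resize(cv2.cvtColor(s['img'],cv2.COLOR_RGB2BGR)[150:350,150:400],None,fx=3,fy=3))
E
```

```text
t4.50 [0.6685 0.1025 0.0682] [-1.788e+02 -1.000e-01 -8.760e+01] F [-0.1  0.5 -1.3] w0.0234
```

View pics/s1c.png

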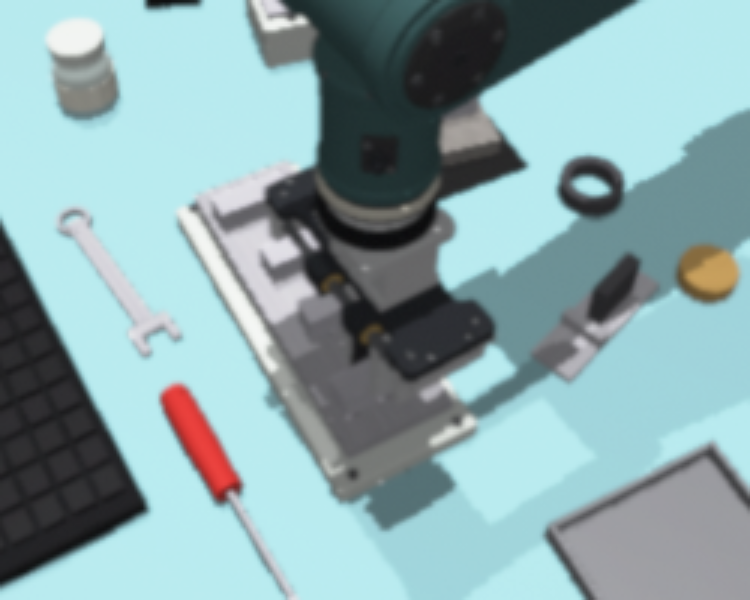

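>>> jog_arm:
  series:
    - {"x":0,"y":0.001,"z":0.002,"rx":-0.3,"ry":0,"rz":0}
    - {"x":0,"y":0.001,"z":0.002,"rx":-0.3,"ry":0,"rz":0}
    - {"x":0,"y":0.001,"z":0.002,"rx":-0.3,"ry":0,"rz":0}
    - {"x":0,"y":0.001,"z":0.006,"rx":-0.3,"ry":0,"rz":0}
    - {"x":0,"y":0.001,"z":0.008,"rx":-0.2,"ry":0,"rz":0}
    - {"x":0,"y":0,"z":0.008,"rx":0,"ry":0,"rz":0}
  claw: 0.5

```text
time: 5.0
tool_pos: [0.6656, 0.1024, 0.0421]
ee_rot: [-3.14, -0.001, -1.528]
wrist_force: [-0.3, 0.2, 6.6]
width: 0.0466
```

>>> jog_arm:
  series:
    - {"x":0,"y":0,"z":-0.005,"rx":0,"ry":0,"rz":0}
    - {"x":0,"y":0,"z":0.001,"rx":0,"ry":0,"rz":0}
  claw: 0

```text
time: 5.17
tool_pos: [0.665, 0.103, 0.0441]
ee_rot: [3.141, -0.0, -1.528]
wrist_force: [0.0, -0.4, 3.6]
width: 0.0371
```

>>> jog_arm:
  series:
    - {"x":0,"y":0,"z":0.001,"rx":0,"ry":0,"rz":0}
    - {"x":0,"y":0,"z":0.001,"rx":0,"ry":0,"rz":0}
    - {"x":0,"y":0,"z":0.001,"rx":0,"ry":0,"rz":0}

```text
time: 5.42
tool_pos: [0.6654, 0.1031, 0.0427]
ee_rot: [-3.141, -0.0, -1.528]
wrist_force: [-1.5, -0.0, 4.4]
width: 0.0237
```

```bash
python3 - <<'E'
from h import *
st();plan((.665,.103,.12,-87.5),(.574,.371,.10,-3.5))
E
```

```text
t5.42 [0.6654 0.1031 0.0427] [-179.9   -0.   -87.5] F [-1.5 -0.   4.4] w0.0237
[{"x":0,"y":0,"z":-0.039,"rx":0,"ry":0,"rz":0},{"x":0,"y":0,"z":-0.039,"rx":0,"ry":0,"rz":0},{"x":-0.021,"y":0.006,"z":0.002,"rx":0,"ry":0,"rz":-6.5},{"x":-0.021,"y":0.004,"z":0.002,"rx":0,"ry":0,"rz":-6.5},{"x":-0.022,"y":0.001,"z":0.002,"rx":0,"ry":0,"rz":-6.5},{"x":-0.022,"y":-0.001,"z":0.002,"rx":0,"ry":0,"rz":-6.5},{"x":-0.021,"y":-0.004,"z":0.002,"rx":0,"ry":0,"rz":-6.5},{"x":-0.021,"y":-0.006,"z":0.002,"rx":0,"ry":0,"rz":-6.5},{"x":-0.02,"y":-0.008,"z":0.002,"rx":0,"ry":0,"rz":-6.5},{"x":-0.019,"y":-0.011,"z":0.002,"rx":0,"ry":0,"rz":-6.5},{"x":-0.018,"y":-0.013,"z":0.002,"rx":0,"ry":0,"rz":-6.5},{"x":-0.016,"y":-0.015,"z":0.002,"rx":0,"ry":0,"rz":-6.5}]
[{"x":-0.014,"y":-0.016,"z":0.002,"rx":0,"ry":0,"rz":-6.5},{"x":-0.013,"y":-0.018,"z":0.002,"rx":0,"ry":0,"rz":-6.5},{"x":-0.01,"y":-0.019,"z":0.002,"rx":0,"ry":0,"rz":-6.5}]
```

>>> jog_arm:
  series:
    - {"x":0,"y":0,"z":-0.039,"rx":0,"ry":0,"rz":0}
    - {"x":0,"y":0,"z":-0.039,"rx":0,"ry":0,"rz":0}
    - {"x":-0.021,"y":0.006,"z":0.002,"rx":0,"ry":0,"rz":-6.5}
    - {"x":-0.021,"y":0.004,"z":0.002,"rx":0,"ry":0,"rz":-6.5}
    - {"x":-0.022,"y":0.001,"z":0.002,"rx":0,"ry":0,"rz":-6.5}
    - {"x":-0.022,"y":-0.001,"z":0.002,"rx":0,"ry":0,"rz":-6.5}
    - {"x":-0.021,"y":-0.004,"z":0.002,"rx":0,"ry":0,"rz":-6.5}
    - {"x":-0.021,"y":-0.006,"z":0.002,"rx":0,"ry":0,"rz":-6.5}
    - {"x":-0.02,"y":-0.008,"z":0.002,"rx":0,"ry":0,"rz":-6.5}
    - {"x":-0.019,"y":-0.011,"z":0.002,"rx":0,"ry":0,"rz":-6.5}
    - {"x":-0.018,"y":-0.013,"z":0.002,"rx":0,"ry":0,"rz":-6.5}
    - {"x":-0.016,"y":-0.015,"z":0.002,"rx":0,"ry":0,"rz":-6.5}

```text
time: 6.42
tool_pos: [0.585, 0.3072, 0.09]
ee_rot: [3.126, 0.013, -0.351]
wrist_force: [-0.1, 0.2, -0.5]
width: 0.0238
```

>>> jog_arm:
  series:
    - {"x":-0.014,"y":-0.016,"z":0.002,"rx":0,"ry":0,"rz":-6.5}
    - {"x":-0.013,"y":-0.018,"z":0.002,"rx":0,"ry":0,"rz":-6.5}
    - {"x":-0.01,"y":-0.019,"z":0.002,"rx":0,"ry":0,"rz":-6.5}
    - {"x":0,"y":0,"z":0,"rx":0,"ry":0,"rz":0}
    - {"x":0,"y":0,"z":0,"rx":0,"ry":0,"rz":0}

```text
time: 6.83
tool_pos: [0.554, 0.3725, 0.0761]
ee_rot: [3.126, 0.028, 0.015]
wrist_force: [0.7, -1.1, -0.5]
width: 0.0241
```

```bash
python3 - <<'E'
from h import *
s=cams.snapshot('wrist');save(s,'w3')
st();plan((.574,.371,.05,-3.5),(.574,.371,.012,-3.5,.02))
E
```

```text
t6.88 [0.5537 0.3726 0.0758] [179.2   1.7   0.9] F [ 0.3  0.1 -1.3] w0.0241
[{"x":0.021,"y":0.002,"z":0.025,"rx":0.9,"ry":1.6,"rz":4.4},{"x":0,"y":0,"z":0.019,"rx":0,"ry":0,"rz":0},{"x":0,"y":0,"z":0.019,"rx":0,"ry":0,"rz":0}]
```

View pics/w3.png

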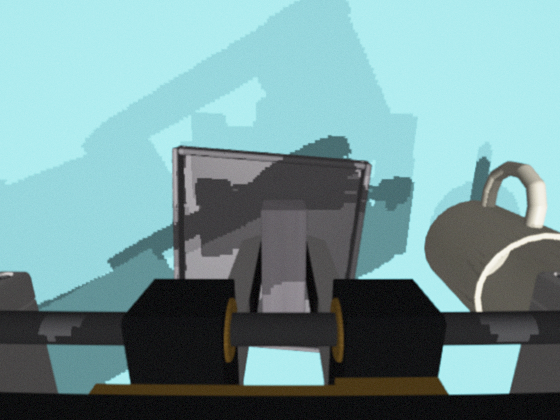

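>>> jog_arm:
  series:
    - {"x":0.021,"y":0.002,"z":0.015,"rx":0.5,"ry":0.8,"rz":4.4}
    - {"x":0.002,"y":0,"z":0.012,"rx":0.4,"ry":0.8,"rz":0}
    - {"x":0,"y":0,"z":0.005,"rx":0,"ry":0,"rz":0}
    - {"x":0,"y":0,"z":0,"rx":0,"ry":0,"rz":0}

```text
time: 7.22
tool_pos: [0.5787, 0.3667, 0.0421]
ee_rot: [3.14, -0.002, -0.073]
wrist_force: [-1.0, 0.9, -0.8]
width: 0.0237
```

```bash
python3 - <<'E'
from h import *
st();plan((.574,.371,.012,-3.5,.012))
E
```

```text
t7.22 [0.5787 0.3667 0.0421] [ 1.799e+02 -1.000e-01 -4.200e+00] F [-1.   0.9 -0.8] w0.0237
[{"x":-0.002,"y":-0.001,"z":0.01,"rx":0,"ry":0,"rz":-0.2},{"x":-0.002,"y":-0.001,"z":0.01,"rx":0,"ry":0,"rz":-0.2},{"x":-0.002,"y":-0.001,"z":0.01,"rx":0,"ry":0,"rz":-0.2}]
```

>>> jog_arm:
  series:
    - {"x":-0.002,"y":-0.001,"z":0.011,"rx":0,"ry":0,"rz":0}
    - {"x":-0.002,"y":-0.001,"z":0.011,"rx":0,"ry":0,"rz":0}
    - {"x":-0.002,"y":-0.001,"z":0.008,"rx":0,"ry":0,"rz":0}
    - {"x":0,"y":0,"z":0.004,"rx":0,"ry":0,"rz":0}

```text
time: 7.55
tool_pos: [0.5742, 0.3687, 0.0074]
ee_rot: [3.141, -0.004, -0.077]
wrist_force: [0.4, 0.2, -1.4]
width: 0.0238
```

Release with a narrow opening (0.42, about 40 mm), then rise.

>>> jog_arm:
  series:
    - {"x":0,"y":0,"z":0.002,"rx":0,"ry":0,"rz":0}
    - {"x":0,"y":0,"z":0.001,"rx":0,"ry":0,"rz":0}
    - {"x":0,"y":0,"z":0,"rx":0,"ry":0,"rz":0}
    - {"x":0,"y":0,"z":0,"rx":0,"ry":0,"rz":0}
    - {"x":0,"y":0,"z":-0.02,"rx":0,"ry":0,"rz":0}
    - {"x":0,"y":0,"z":-0.035,"rx":0,"ry":0,"rz":0}
    - {"x":0,"y":0,"z":-0.035,"rx":0,"ry":0,"rz":0}
  claw: 0.42

```text
time: 8.13
tool_pos: [0.5689, 0.3667, 0.0868]
ee_rot: [3.13, 0.01, -0.076]
wrist_force: [0.2, -0.1, -0.0]
width: 0.0394
```

```bash
python3 - <<'E'
from h import *
s=cams.snapshot('wrist');save(s,'w4')
s=cams.snapshot('top');save(s,'t4')
print([(np.round(d['bbox']).tolist(),round(d['p'],2)) for d in cams.look_for('bar1',s)])
cv2.imwrite('pics/t4c.png',cv2.resize(cv2.cvtColor(s['img'],cv2.COLOR_RGB2BGR)[110:330,70:480],None,fx=1.95,fy=1.95,interpolation=cv2.INTER_CUBIC))
st();plan((.651,.029,.12,-92))
E
```

```text
[([300.0, 174.0, 16.0, 26.0], 0.85), ([272.0, 176.0, 12.0, 30.0], 0.74), ([244.0, 173.0, 18.0, 29.0], 0.65), ([100.0, 197.0, 31.0, 18.0], 0.51)]
t8.28 [0.5724 0.3686 0.0922] [ 1.798e+02 -1.000e-01 -4.300e+00] F [ 0.8 -0.7  0.4] w0.0395
[{"x":0.007,"y":0.024,"z":-0.002,"rx":0,"ry":0,"rz":6.3},{"x":0.01,"y":0.023,"z":-0.002,"rx":0,"ry":0,"rz":6.3},{"x":0.012,"y":0.022,"z":-0.002,"rx":0,"ry":0,"rz":6.3},{"x":0.015,"y":0.02,"z":-0.002,"rx":0,"ry":0,"rz":6.3},{"x":0.017,"y":0.018,"z":-0.002,"rx":0,"ry":0,"rz":6.3},{"x":0.019,"y":0.016,"z":-0.002,"rx":0,"ry":0,"rz":6.3},{"x":0.02,"y":0.014,"z":-0.002,"rx":0,"ry":0,"rz":6.3},{"x":0.022,"y":0.012,"z":-0.002,"rx":0,"ry":0,"rz":6.3},{"x":0.023,"y":0.01,"z":-0.002,"rx":0,"ry":0,"rz":6.3},{"x":0.024,"y":0.007,"z":-0.002,"rx":0,"ry":0,"rz":6.3},{"x":0.025,"y":0.004,"z":-0.002,"rx":0,"ry":0,"rz":6.3},{"x":0.025,"y":0.002,"z":-0.002,"rx":0,"ry":0,"rz":6.3}]
[{"x":0.025,"y":-0.001,"z":-0.002,"rx":0,"ry":0,"rz":6.3},{"x":0.025,"y":-0.004,"z":-0.002,"rx":0,"ry":0,"rz":6.3}]
```

View pics/t4c.png

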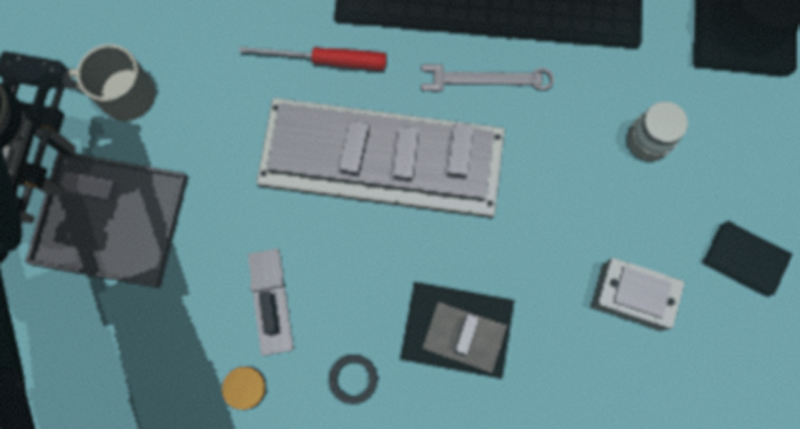

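View pics/w4.png

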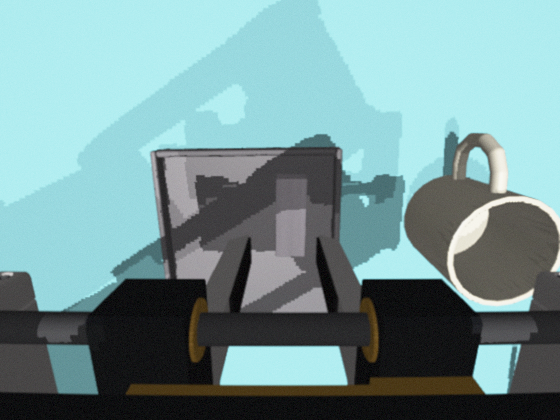

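Bar 0 lies flat in the tray at crop (95,185), and the three remaining bars haven't moved. Next bar.

>>> jog_arm:
  series:
    - {"x":0.007,"y":0.024,"z":-0.004,"rx":0,"ry":0,"rz":6.3}
    - {"x":0.01,"y":0.023,"z":-0.004,"rx":0,"ry":0,"rz":6.3}
    - {"x":0.012,"y":0.022,"z":-0.004,"rx":0,"ry":0,"rz":6.3}
    - {"x":0.015,"y":0.02,"z":-0.004,"rx":0,"ry":0,"rz":6.3}
    - {"x":0.017,"y":0.018,"z":-0.002,"rx":0,"ry":0,"rz":6.3}
    - {"x":0.019,"y":0.016,"z":-0.002,"rx":0,"ry":0,"rz":6.3}
    - {"x":0.02,"y":0.014,"z":-0.002,"rx":0,"ry":0,"rz":6.3}
    - {"x":0.022,"y":0.012,"z":-0.002,"rx":0,"ry":0,"rz":6.3}
    - {"x":0.023,"y":0.01,"z":-0.002,"rx":0,"ry":0,"rz":6.3}
    - {"x":0.024,"y":0.007,"z":-0.002,"rx":0,"ry":0,"rz":6.3}
    - {"x":0.025,"y":0.004,"z":-0.002,"rx":0,"ry":0,"rz":6.3}
    - {"x":0.025,"y":0.002,"z":-0.002,"rx":0,"ry":0,"rz":6.3}
  claw: 0.5

```text
time: 9.28
tool_pos: [0.6205, 0.0692, 0.1026]
ee_rot: [3.105, -0.002, -1.446]
wrist_force: [1.6, 1.0, -0.1]
width: 0.047
```

>>> jog_arm:
  series:
    - {"x":0.025,"y":-0.001,"z":-0.002,"rx":0,"ry":0,"rz":6.3}
    - {"x":0.025,"y":-0.004,"z":-0.002,"rx":0,"ry":0,"rz":6.3}
    - {"x":0,"y":0,"z":0,"rx":0,"ry":0,"rz":0}
    - {"x":0,"y":0,"z":0,"rx":0,"ry":0,"rz":0}

```text
time: 9.62
tool_pos: [0.6256, 0.0123, 0.0987]
ee_rot: [3.094, -0.012, -1.686]
wrist_force: [0.3, -0.1, 0.2]
width: 0.0473
```

```bash
python3 - <<'E'
from h import *
st();plan((.653,.029,.08,-92.5,.03),(.653,.029,.048,-92.5,.012))
E
```

```text
t9.62 [0.6256 0.0123 0.0987] [177.3  -0.7 -96.6] F [ 0.3 -0.1  0.2] w0.0473
[{"x":-0.01,"y":-0.013,"z":0.009,"rx":1.4,"ry":-0.3,"rz":-2.0},{"x":-0.009,"y":-0.013,"z":0.009,"rx":1.4,"ry":-0.3,"rz":-2.0},{"x":0,"y":0,"z":0.011,"rx":0,"ry":0,"rz":0},{"x":0,"y":0,"z":0.011,"rx":0,"ry":0,"rz":0},{"x":0,"y":0,"z":0.011,"rx":0,"ry":0,"rz":0}]
```

>>> jog_arm:
  series:
    - {"x":-0.01,"y":-0.013,"z":0.005,"rx":1.4,"ry":-0.3,"rz":-2}
    - {"x":-0.009,"y":-0.013,"z":0.005,"rx":1.4,"ry":-0.3,"rz":-2}
    - {"x":0,"y":0,"z":0,"rx":0,"ry":0,"rz":0}
    - {"x":0,"y":0,"z":0,"rx":0,"ry":0,"rz":0}

```text
time: 9.95
tool_pos: [0.6503, 0.0313, 0.0819]
ee_rot: [3.135, 0.002, -1.609]
wrist_force: [0.1, 0.4, -0.3]
width: 0.0467
```

```bash
python3 - <<'E'
from h import *
st();plan((.653,.029,.075,-92.5,.02),(.653,.029,.048,-92.5,.012))
E
```

```text
t9.95 [0.6503 0.0313 0.0819] [ 1.796e+02  1.000e-01 -9.220e+01] F [ 0.1  0.4 -0.3] w0.0467
[{"x":0.002,"y":-0.003,"z":0.007,"rx":0.4,"ry":0.1,"rz":0.3},{"x":0,"y":0,"z":0.009,"rx":0,"ry":0,"rz":0},{"x":0,"y":0,"z":0.009,"rx":0,"ry":0,"rz":0},{"x":0,"y":0,"z":0.009,"rx":0,"ry":0,"rz":0}]
```

>>> jog_arm:
  series:
    - {"x":0.002,"y":-0.003,"z":0.009,"rx":0.4,"ry":0,"rz":0.3}
    - {"x":0,"y":0,"z":0.009,"rx":0,"ry":0,"rz":0}
    - {"x":0,"y":0,"z":0.009,"rx":0,"ry":0,"rz":0}
    - {"x":0,"y":0,"z":0.005,"rx":0,"ry":0,"rz":0}
    - {"x":0,"y":0,"z":0.002,"rx":0,"ry":0,"rz":0}

```text
time: 10.37
tool_pos: [0.6514, 0.0308, 0.0441]
ee_rot: [3.14, 0.002, -1.613]
wrist_force: [0.9, 0.3, 3.9]
width: 0.047
```

>>> jog_arm:
  series:
    - {"x":0,"y":0,"z":0.001,"rx":0,"ry":0,"rz":0}
    - {"x":0,"y":0,"z":0.001,"rx":0,"ry":0,"rz":0}
    - {"x":0,"y":0,"z":0.001,"rx":0,"ry":0,"rz":0}
    - {"x":0,"y":0,"z":0.001,"rx":0,"ry":0,"rz":0}
    - {"x":0,"y":0,"z":0.001,"rx":0,"ry":0,"rz":0}
  claw: 0

```text
time: 10.78
tool_pos: [0.653, 0.0294, 0.0431]
ee_rot: [-3.138, 0.001, -1.614]
wrist_force: [-1.0, -0.1, 4.5]
width: 0.0238
```

```bash
python3 - <<'E'
from h import *
st();plan((.653,.029,.12,-92.5),(.582,.288,.10,-3.5))
E
```

```text
t10.78 [0.653  0.0294 0.0431] [-179.8    0.   -92.5] F [-1.  -0.1  4.5] w0.0238
[{"x":0,"y":0,"z":-0.038,"rx":0,"ry":0,"rz":0},{"x":0,"y":0,"z":-0.038,"rx":0,"ry":0,"rz":0},{"x":-0.018,"y":0.006,"z":0.001,"rx":0,"ry":0,"rz":-6.4},{"x":-0.019,"y":0.004,"z":0.001,"rx":0,"ry":0,"rz":-6.4},{"x":-0.019,"y":0.002,"z":0.001,"rx":0,"ry":0,"rz":-6.4},{"x":-0.019,"y":0,"z":0.001,"rx":0,"ry":0,"rz":-6.4},{"x":-0.019,"y":-0.003,"z":0.001,"rx":0,"ry":0,"rz":-6.4},{"x":-0.019,"y":-0.005,"z":0.001,"rx":0,"ry":0,"rz":-6.4},{"x":-0.018,"y":-0.007,"z":0.001,"rx":0,"ry":0,"rz":-6.4},{"x":-0.017,"y":-0.009,"z":0.001,"rx":0,"ry":0,"rz":-6.4},{"x":-0.016,"y":-0.01,"z":0.001,"rx":0,"ry":0,"rz":-6.4},{"x":-0.015,"y":-0.012,"z":0.001,"rx":0,"ry":0,"rz":-6.4}]
[{"x":-0.013,"y":-0.014,"z":0.001,"rx":0,"ry":0,"rz":-6.4},{"x":-0.012,"y":-0.015,"z":0.001,"rx":0,"ry":0,"rz":-6.4},{"x":-0.01,"y":-0.016,"z":0.001,"rx":0,"ry":0,"rz":-6.4},{"x":-0.008,"y":-0.017,"z":0.001,"rx":0,"ry":0,"rz":-6.4}]
```

>>> jog_arm:
  series:
    - {"x":0,"y":0,"z":-0.038,"rx":0,"ry":0,"rz":0}
    - {"x":0,"y":0,"z":-0.038,"rx":0,"ry":0,"rz":0}
    - {"x":-0.018,"y":0.006,"z":0,"rx":0,"ry":0,"rz":-6.4}
    - {"x":-0.019,"y":0.004,"z":0,"rx":0,"ry":0,"rz":-6.4}
    - {"x":-0.019,"y":0.002,"z":0,"rx":0,"ry":0,"rz":-6.4}
    - {"x":-0.019,"y":0,"z":0,"rx":0,"ry":0,"rz":-6.4}
    - {"x":-0.019,"y":-0.003,"z":0,"rx":0,"ry":0,"rz":-6.4}
    - {"x":-0.019,"y":-0.005,"z":0,"rx":0,"ry":0,"rz":-6.4}
    - {"x":-0.018,"y":-0.007,"z":0,"rx":0,"ry":0,"rz":-6.4}
    - {"x":-0.017,"y":-0.009,"z":0,"rx":0,"ry":0,"rz":-6.4}
    - {"x":-0.016,"y":-0.01,"z":0,"rx":0,"ry":0,"rz":-6.4}
    - {"x":-0.015,"y":-0.012,"z":0,"rx":0,"ry":0,"rz":-6.4}

```text
time: 11.78
tool_pos: [0.5905, 0.218, 0.1079]
ee_rot: [3.136, 0.016, -0.451]
wrist_force: [-0.0, -0.1, -0.5]
width: 0.0239
```

>>> jog_arm:
  series:
    - {"x":-0.013,"y":-0.014,"z":0,"rx":0,"ry":0,"rz":-6.4}
    - {"x":-0.012,"y":-0.015,"z":0,"rx":0,"ry":0,"rz":-6.4}
    - {"x":-0.01,"y":-0.016,"z":0,"rx":0,"ry":0,"rz":-6.4}
    - {"x":-0.004,"y":-0.016,"z":0,"rx":0,"ry":0,"rz":-3}
    - {"x":0,"y":0,"z":0,"rx":0,"ry":0,"rz":0}
    - {"x":0,"y":0,"z":0,"rx":0,"ry":0,"rz":0}

```text
time: 12.28
tool_pos: [0.5627, 0.2956, 0.0997]
ee_rot: [-3.141, 0.03, -0.036]
wrist_force: [0.8, 0.1, -0.6]
width: 0.0241
```

```bash
python3 - <<'E'
from h import *
st();plan((.570,.291,.05,-3.5,.025))
E
```

```text
t12.28 [0.5627 0.2956 0.0997] [-180.     1.7   -2. ] F [ 0.8  0.1 -0.6] w0.0241
[{"x":0.003,"y":0.001,"z":0.016,"rx":0,"ry":0.6,"rz":0.5},{"x":0.003,"y":0.001,"z":0.017,"rx":0,"ry":0.6,"rz":0.5},{"x":0.003,"y":0.001,"z":0.017,"rx":0,"ry":0.6,"rz":0.5}]
```

>>> jog_arm:
  series:
    - {"x":0.003,"y":0.001,"z":0.018,"rx":0,"ry":0.6,"rz":0.5}
    - {"x":0.003,"y":0.001,"z":0.018,"rx":0,"ry":0.6,"rz":0.5}
    - {"x":0.003,"y":0.001,"z":0.018,"rx":0,"ry":0.6,"rz":0.5}
    - {"x":0,"y":0,"z":0.006,"rx":0,"ry":0,"rz":0}
    - {"x":0,"y":0,"z":0.002,"rx":0,"ry":0,"rz":0}

```text
time: 12.7
tool_pos: [0.5724, 0.2879, 0.0346]
ee_rot: [3.14, -0.004, -0.073]
wrist_force: [-0.6, 0.1, -0.6]
width: 0.0235
```

```bash
python3 - <<'E'
from h import *
st();plan((.570,.291,.007,-3.5,.011))
E
```

```text
t12.70 [0.5724 0.2879 0.0346] [179.9  -0.2  -4.2] F [-0.6  0.1 -0.6] w0.0235
[{"x":-0.001,"y":-0.001,"z":0.009,"rx":0,"ry":0,"rz":-0.2},{"x":-0.001,"y":-0.001,"z":0.009,"rx":0,"ry":0,"rz":-0.2},{"x":-0.001,"y":-0.001,"z":0.009,"rx":0,"ry":0,"rz":-0.2}]
```

>>> jog_arm:
  series:
    - {"x":-0.001,"y":-0.001,"z":0.01,"rx":0,"ry":0,"rz":0}
    - {"x":-0.001,"y":-0.001,"z":0.01,"rx":0,"ry":0,"rz":0}
    - {"x":0,"y":0,"z":0.006,"rx":0,"ry":0,"rz":0}
    - {"x":0,"y":0,"z":0.002,"rx":0,"ry":0,"rz":0}

```text
time: 13.03
tool_pos: [0.5718, 0.2885, 0.0054]
ee_rot: [3.141, -0.004, -0.076]
wrist_force: [-0.9, -0.7, -1.2]
width: 0.024
```

>>> jog_arm:
  series:
    - {"x":0,"y":0,"z":0.001,"rx":0,"ry":0,"rz":0}
    - {"x":0,"y":0,"z":0.001,"rx":0,"ry":0,"rz":0}
    - {"x":0,"y":0,"z":0,"rx":0,"ry":0,"rz":0}
    - {"x":0,"y":0,"z":0,"rx":0,"ry":0,"rz":0}
    - {"x":0,"y":0,"z":-0.02,"rx":0,"ry":0,"rz":0}
    - {"x":0,"y":0,"z":-0.035,"rx":0,"ry":0,"rz":0}
    - {"x":0,"y":0,"z":-0.035,"rx":0,"ry":0,"rz":0}
  claw: 0.42

```text
time: 13.62
tool_pos: [0.5659, 0.2871, 0.087]
ee_rot: [3.133, 0.012, -0.076]
wrist_force: [0.7, 0.4, 0.5]
width: 0.0393
```

```bash
python3 - <<'E'
from h import *
s=cams.snapshot('wrist');save(s,'w5')
s=cams.snapshot('top');save(s,'t5')
print([(np.round(d['bbox']).tolist(),round(d['p'],2)) for d in cams.look_for('bar1',s)])
print([(np.round(d['bbox']).tolist(),round(d['p'],2)) for d in cams.look_for('stone',s)])
cv2.imwrite('pics/t5c.png',cv2.resize(cv2.cvtColor(s['img'],cv2.COLOR_RGB2BGR)[110:330,70:480],None,fx=1.95,fy=1.95,interpolation=cv2.INTER_CUBIC))
st();plan((.66,-.033,.13,-88.3))
E
```

```text
[([266.0, 166.0, 14.0, 29.0], 0.82), ([133.0, 204.0, 27.0, 16.0], 0.6)]
[([286.0, 266.0, 46.0, 39.0], 0.7)]
t13.82 [0.5681 0.2879 0.0893] [179.7   0.3  -4.3] F [-0.4  0.7 -0.2] w0.0397
[{"x":0.009,"y":0.024,"z":-0.003,"rx":0,"ry":0,"rz":6.5},{"x":0.012,"y":0.023,"z":-0.003,"rx":0,"ry":0,"rz":6.5},{"x":0.014,"y":0.021,"z":-0.003,"rx":0,"ry":0,"rz":6.5},{"x":0.016,"y":0.02,"z":-0.003,"rx":0,"ry":0,"rz":6.5},{"x":0.019,"y":0.018,"z":-0.003,"rx":0,"ry":0,"rz":6.5},{"x":0.02,"y":0.016,"z":-0.003,"rx":0,"ry":0,"rz":6.5},{"x":0.022,"y":0.013,"z":-0.003,"rx":0,"ry":0,"rz":6.5},{"x":0.023,"y":0.011,"z":-0.003,"rx":0,"ry":0,"rz":6.5},{"x":0.024,"y":0.008,"z":-0.003,"rx":0,"ry":0,"rz":6.5},{"x":0.025,"y":0.005,"z":-0.003,"rx":0,"ry":0,"rz":6.5},{"x":0.026,"y":0.002,"z":-0.003,"rx":0,"ry":0,"rz":6.5},{"x":0.026,"y":-0.001,"z":-0.003,"rx":0,"ry":0,"rz":6.5}]
[{"x":0.025,"y":-0.003,"z":-0.003,"rx":0,"ry":0,"rz":6.5}]
```

View pics/t5c.png

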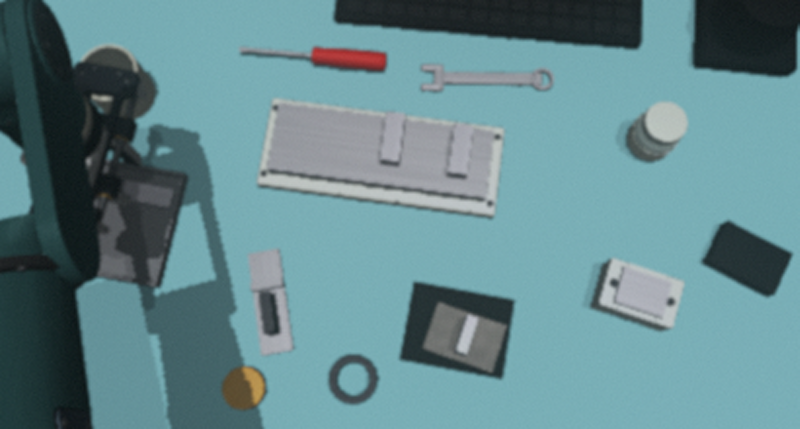

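View pics/w5.png

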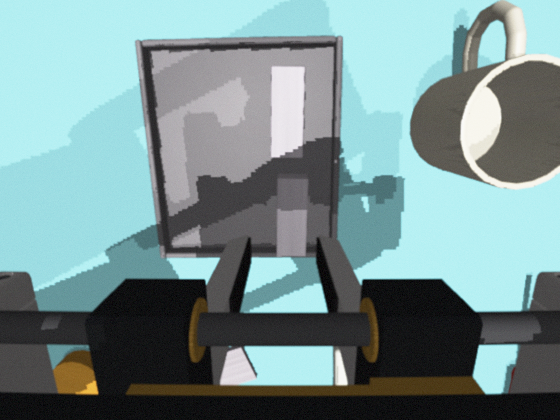

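Two bars are in the tray. Bar2 was knocked aside and now sits at crop (393,138); bar3 hasn't moved. I'll refit bar2 and the bars in the tray.

```bash
python3 - <<'E'
from h import *
s=cams.snapshot('top')
C=lambda L:[(70+(x+.5)/1.95-.5,110+(y+.5)/1.95-.5) for x,y in L]
for n,L,z in (('b2',[(386,113),(406,115),(400,164),(381,162)],.069),('b3',[(453,126),(473,127),(466,177),(447,174)],.069),('inB',[(141,178),(175,183),(172,207),(137,201)],.029)):
    m=box(.032,.012,z) if n!='inB' else box(.012,.032,z)
    print(n,fit(s,C(L),m,[.6,0,0]))
E
```

```text
b2 (array([ 0.66792   , -0.01622014,  0.01189092]), np.float64(0.18966444399430957))
b3 (array([ 0.66129   , -0.09994549, -0.02269156]), np.float64(0.3402109847689653))
inB (array([ 0.57472273,  0.27661709, -0.05891132]), np.float64(4.076540272600777))
```

>>> jog_arm:
  series:
    - {"x":0.012,"y":0.023,"z":-0.004,"rx":0,"ry":0,"rz":6.5}
    - {"x":0.014,"y":0.022,"z":-0.004,"rx":0,"ry":0,"rz":6.5}
    - {"x":0.016,"y":0.02,"z":-0.004,"rx":0,"ry":0,"rz":6.5}
    - {"x":0.018,"y":0.018,"z":-0.004,"rx":0,"ry":0,"rz":6.5}
    - {"x":0.02,"y":0.016,"z":-0.004,"rx":0,"ry":0,"rz":6.5}
    - {"x":0.021,"y":0.013,"z":-0.004,"rx":0,"ry":0,"rz":6.5}
    - {"x":0.022,"y":0.01,"z":-0.004,"rx":0,"ry":0,"rz":6.5}
    - {"x":0.023,"y":0.007,"z":-0.004,"rx":0,"ry":0,"rz":6.5}
    - {"x":0.024,"y":0.004,"z":-0.003,"rx":0,"ry":0,"rz":6.5}
    - {"x":0.024,"y":0.001,"z":-0.003,"rx":0,"ry":0,"rz":6.5}
    - {"x":0.024,"y":-0.002,"z":-0.003,"rx":0,"ry":0,"rz":6.5}
    - {"x":0.024,"y":-0.004,"z":-0.003,"rx":0,"ry":0,"rz":6.5}
  claw: 0.5

```text
time: 14.87
tool_pos: [0.6643, 0.0027, 0.0987]
ee_rot: [3.081, -0.005, -1.492]
wrist_force: [0.1, -1.0, 0.2]
width: 0.0468
```

>>> jog_arm:
  series:
    - {"x":0.022,"y":-0.006,"z":-0.002,"rx":0,"ry":0,"rz":4}
    - {"x":0,"y":0,"z":0,"rx":0,"ry":0,"rz":0}
    - {"x":0,"y":0,"z":0,"rx":0,"ry":0,"rz":0}

```text
time: 15.12
tool_pos: [0.6705, -0.0252, 0.0923]
ee_rot: [3.07, -0.01, -1.574]
wrist_force: [0.2, 0.1, -0.5]
width: 0.0473
```

```bash
python3 - <<'E'
from h import *
st();plan((.669,-.016,.085,-89.3,.03))
E
```

```text
t15.12 [ 0.6705 -0.0252  0.0923] [175.9  -0.6 -90.2] F [ 0.2  0.1 -0.5] w0.0473
[{"x":-0.009,"y":0.001,"z":0.007,"rx":4.1,"ry":-0.5,"rz":-0.9}]
```

>>> jog_arm:
  series:
    - {"x":-0.005,"y":0.001,"z":0.002,"rx":2.1,"ry":-0.3,"rz":-0.4}
    - {"x":-0.004,"y":0.001,"z":0.003,"rx":2,"ry":-0.3,"rz":-0.4}
    - {"x":0,"y":0,"z":0.002,"rx":0,"ry":0,"rz":0}
    - {"x":0,"y":0,"z":0.002,"rx":0,"ry":0,"rz":0}

```text
time: 15.45
tool_pos: [0.6644, -0.0133, 0.0755]
ee_rot: [3.133, 0.004, -1.556]
wrist_force: [-0.0, -0.7, 0.5]
width: 0.047
```

```bash
python3 - <<'E'
from h import *
st();plan((.669,-.016,.048,-89.3,.01))
E
```

```text
t15.45 [ 0.6644 -0.0133  0.0755] [179.5   0.2 -89.1] F [-0.  -0.7  0.5] w0.0470
[{"x":0.001,"y":-0.002,"z":0.009,"rx":0.2,"ry":0,"rz":0},{"x":0.001,"y":-0.002,"z":0.009,"rx":0.2,"ry":0,"rz":0},{"x":0.001,"y":-0.002,"z":0.009,"rx":0.2,"ry":0,"rz":0}]
```

>>> jog_arm:
  series:
    - {"x":0.001,"y":-0.002,"z":0.009,"rx":0.2,"ry":0,"rz":0}
    - {"x":0.001,"y":-0.002,"z":0.009,"rx":0.2,"ry":0,"rz":0}
    - {"x":0.001,"y":-0.002,"z":0.008,"rx":0,"ry":0,"rz":0}
    - {"x":0,"y":0,"z":0.003,"rx":0,"ry":0,"rz":0}
    - {"x":0,"y":0,"z":0.001,"rx":0,"ry":0,"rz":0}

```text
time: 15.87
tool_pos: [0.6709, -0.0142, 0.0418]
ee_rot: [3.138, 0.004, -1.552]
wrist_force: [-2.6, 0.1, 6.3]
width: 0.0469
```

>>> jog_arm:
  series:
    - {"x":0,"y":0,"z":0.001,"rx":0,"ry":0,"rz":0}
    - {"x":0,"y":0,"z":0.001,"rx":0,"ry":0,"rz":0}
    - {"x":0,"y":0,"z":0.001,"rx":0,"ry":0,"rz":0}
    - {"x":0,"y":0,"z":0.001,"rx":0,"ry":0,"rz":0}
    - {"x":0,"y":0,"z":0.001,"rx":0,"ry":0,"rz":0}
  claw: 0

```text
time: 16.28
tool_pos: [0.6737, -0.0165, 0.0438]
ee_rot: [-3.14, 0.0, -1.553]
wrist_force: [-3.9, 0.8, 4.5]
width: 0.0232
```

```bash
python3 - <<'E'
from h import *
st();plan((.667,-.016,.12,-89.3),(.505,.375,.11,-3.5))
E
```

```text
t16.28 [ 0.6737 -0.0165  0.0438] [-179.9    0.   -89. ] F [-3.9  0.8  4.5] w0.0232
[{"x":0,"y":0.003,"z":-0.038,"rx":0,"ry":0,"rz":0.2},{"x":0,"y":0.003,"z":-0.038,"rx":0,"ry":0,"rz":0.2},{"x":-0.028,"y":0.011,"z":0.001,"rx":0,"ry":0,"rz":-6.1},{"x":-0.029,"y":0.008,"z":0.001,"rx":0,"ry":0,"rz":-6.1},{"x":-0.03,"y":0.005,"z":0.001,"rx":0,"ry":0,"rz":-6.1},{"x":-0.03,"y":0.002,"z":0.001,"rx":0,"ry":0,"rz":-6.1},{"x":-0.03,"y":-0.001,"z":0.001,"rx":0,"ry":0,"rz":-6.1},{"x":-0.03,"y":-0.005,"z":0.001,"rx":0,"ry":0,"rz":-6.1},{"x":-0.029,"y":-0.008,"z":0.001,"rx":0,"ry":0,"rz":-6.1},{"x":-0.028,"y":-0.011,"z":0.001,"rx":0,"ry":0,"rz":-6.1},{"x":-0.027,"y":-0.014,"z":0.001,"rx":0,"ry":0,"rz":-6.1},{"x":-0.025,"y":-0.017,"z":0.001,"rx":0,"ry":0,"rz":-6.1}]
[{"x":-0.023,"y":-0.019,"z":0.001,"rx":0,"ry":0,"rz":-6.1},{"x":-0.021,"y":-0.022,"z":0.001,"rx":0,"ry":0,"rz":-6.1},{"x":-0.019,"y":-0.024,"z":0.001,"rx":0,"ry":0,"rz":-6.1},{"x":-0.016,"y":-0.026,"z":0.001,"rx":0,"ry":0,"rz":-6.1}]
```

>>> jog_arm:
  series:
    - {"x":0,"y":0.001,"z":-0.038,"rx":0,"ry":0,"rz":0}
    - {"x":0,"y":0.001,"z":-0.038,"rx":0,"ry":0,"rz":0}
    - {"x":-0.028,"y":0.009,"z":0,"rx":0,"ry":0,"rz":-6.1}
    - {"x":-0.029,"y":0.007,"z":0,"rx":0,"ry":0,"rz":-6.1}
    - {"x":-0.03,"y":0.005,"z":0,"rx":0,"ry":0,"rz":-6.1}
    - {"x":-0.03,"y":0.002,"z":0,"rx":0,"ry":0,"rz":-6.1}
    - {"x":-0.03,"y":-0.001,"z":0,"rx":0,"ry":0,"rz":-6.1}
    - {"x":-0.03,"y":-0.005,"z":0,"rx":0,"ry":0,"rz":-6.1}
    - {"x":-0.029,"y":-0.008,"z":0,"rx":0,"ry":0,"rz":-6.1}
    - {"x":-0.028,"y":-0.011,"z":0,"rx":0,"ry":0,"rz":-6.1}
    - {"x":-0.027,"y":-0.014,"z":0,"rx":0,"ry":0,"rz":-6.1}
    - {"x":-0.025,"y":-0.017,"z":0,"rx":0,"ry":0,"rz":-6.1}

```text
time: 17.28
tool_pos: [0.5524, 0.2638, 0.1145]
ee_rot: [3.137, 0.005, -0.452]
wrist_force: [-0.5, -0.6, -0.5]
width: 0.024
```

>>> jog_arm:
  series:
    - {"x":-0.023,"y":-0.019,"z":0,"rx":0,"ry":0,"rz":-6.1}
    - {"x":-0.021,"y":-0.022,"z":0,"rx":0,"ry":0,"rz":-6.1}
    - {"x":-0.015,"y":-0.024,"z":0,"rx":0,"ry":0,"rz":-6.1}
    - {"x":-0.01,"y":-0.018,"z":0,"rx":0,"ry":0,"rz":-2}
    - {"x":0,"y":0,"z":0,"rx":0,"ry":0,"rz":0}
    - {"x":0,"y":0,"z":0,"rx":0,"ry":0,"rz":0}

```text
time: 17.78
tool_pos: [0.5034, 0.375, 0.1095]
ee_rot: [3.139, 0.013, -0.068]
wrist_force: [0.4, -0.6, -0.3]
width: 0.0235
```

```bash
python3 - <<'E'
from h import *
s=cams.snapshot('wrist');save(s,'w6')
st();plan((.504,.375,.05,-3.5,.025))
E
```

```text
t17.83 [0.5032 0.3748 0.1094] [179.9   0.8  -3.9] F [-0.2  0.  -1.1] w0.0235
[{"x":0.001,"y":0,"z":0.02,"rx":0,"ry":0.3,"rz":-0.1},{"x":0,"y":0,"z":0.02,"rx":0,"ry":0.3,"rz":-0.1},{"x":0,"y":0,"z":0.02,"rx":0,"ry":0.3,"rz":-0.1}]
```

View pics/w6.png

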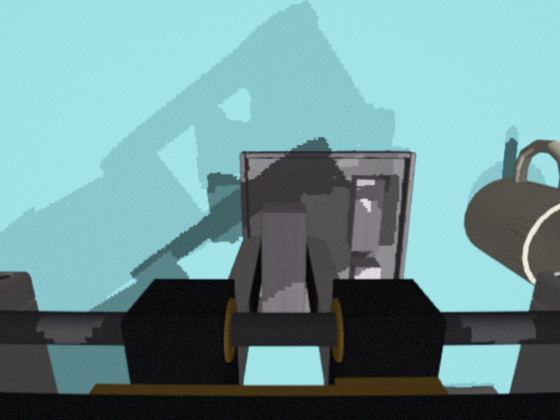

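>>> jog_arm:
  series:
    - {"x":0.001,"y":0,"z":0.02,"rx":0,"ry":0.3,"rz":0}
    - {"x":0,"y":0,"z":0.02,"rx":0,"ry":0.3,"rz":0}
    - {"x":0,"y":0,"z":0.018,"rx":0,"ry":0.2,"rz":0}
    - {"x":0,"y":0,"z":0.01,"rx":0,"ry":0,"rz":0}
    - {"x":0,"y":0,"z":0.004,"rx":0,"ry":0,"rz":0}

```text
time: 18.25
tool_pos: [0.5093, 0.3696, 0.0368]
ee_rot: [3.14, -0.007, -0.078]
wrist_force: [-0.4, -0.4, -1.7]
width: 0.0236
```

```bash
python3 - <<'E'
from h import *
st();plan((.504,.375,.007,-3.5,.01))
E
```

```text
t18.25 [0.5093 0.3696 0.0368] [179.9  -0.4  -4.5] F [-0.4 -0.4 -1.7] w0.0236
[{"x":-0.001,"y":-0.001,"z":0.007,"rx":0,"ry":0,"rz":-0.2},{"x":-0.001,"y":-0.001,"z":0.007,"rx":0,"ry":0,"rz":-0.2},{"x":-0.001,"y":-0.001,"z":0.007,"rx":0,"ry":0,"rz":-0.2},{"x":-0.001,"y":-0.001,"z":0.007,"rx":0,"ry":0,"rz":-0.2}]
```

>>> jog_arm:
  series:
    - {"x":-0.002,"y":-0.002,"z":0.009,"rx":0,"ry":0,"rz":-0.2}
    - {"x":-0.002,"y":-0.002,"z":0.009,"rx":0,"ry":0,"rz":0}
    - {"x":-0.001,"y":0,"z":0.008,"rx":0,"ry":0,"rz":0}
    - {"x":0,"y":0,"z":0.003,"rx":0,"ry":0,"rz":0}

```text
time: 18.58
tool_pos: [0.5067, 0.3723, 0.0063]
ee_rot: [3.14, -0.008, -0.079]
wrist_force: [-0.0, 0.4, -1.4]
width: 0.0237
```

>>> jog_arm:
  series:
    - {"x":0,"y":0,"z":0.001,"rx":0,"ry":0,"rz":0}
    - {"x":0,"y":0,"z":0.001,"rx":0,"ry":0,"rz":0}
    - {"x":0,"y":0,"z":0,"rx":0,"ry":0,"rz":0}
    - {"x":0,"y":0,"z":0,"rx":0,"ry":0,"rz":0}
    - {"x":0,"y":0,"z":-0.02,"rx":0,"ry":0,"rz":0}
    - {"x":0,"y":0,"z":-0.035,"rx":0,"ry":0,"rz":0}
    - {"x":0,"y":0,"z":-0.035,"rx":0,"ry":0,"rz":0}
  claw: 0.42

```text
time: 19.17
tool_pos: [0.5021, 0.3704, 0.0892]
ee_rot: [3.132, 0.004, -0.078]
wrist_force: [-0.6, -0.4, 0.5]
width: 0.0396
```

```bash
python3 - <<'E'
from h import *
s=cams.snapshot('wrist');save(s,'w7')
s=cams.snapshot('top');save(s,'t7')
print([(np.round(d['bbox']).tolist(),round(d['p'],2)) for d in cams.look_for('bar1',s)])
print([(np.round(d['bbox']).tolist(),round(d['p'],2)) for d in cams.look_for('stone',s)])
st();plan((.662,-.100,.11,-91.3))
E
```

```text
[([92.0, 226.0, 31.0, 14.0], 0.86), ([302.0, 175.0, 11.0, 25.0], 0.77), ([134.0, 204.0, 28.0, 14.0], 0.66), ([102.0, 196.0, 30.0, 16.0], 0.57), ([209.0, 161.0, 113.0, 51.0], 0.38)]
[([290.0, 268.0, 40.0, 34.0], 0.68), ([203.0, 161.0, 126.0, 61.0], 0.47), ([194.0, 132.0, 74.0, 15.0], 0.46)]
t19.37 [0.5042 0.3716 0.0913] [179.7  -0.2  -4.5] F [-0.2  0.  -0.7] w0.0396
[{"x":0.014,"y":0.033,"z":-0.001,"rx":0,"ry":0,"rz":6.2},{"x":0.017,"y":0.031,"z":-0.001,"rx":0,"ry":0,"rz":6.2},{"x":0.021,"y":0.029,"z":-0.001,"rx":0,"ry":0,"rz":6.2},{"x":0.024,"y":0.027,"z":-0.001,"rx":0,"ry":0,"rz":6.2},{"x":0.026,"y":0.024,"z":-0.001,"rx":0,"ry":0,"rz":6.2},{"x":0.029,"y":0.021,"z":-0.001,"rx":0,"ry":0,"rz":6.2},{"x":0.031,"y":0.018,"z":-0.001,"rx":0,"ry":0,"rz":6.2},{"x":0.033,"y":0.014,"z":-0.001,"rx":0,"ry":0,"rz":6.2},{"x":0.034,"y":0.011,"z":-0.001,"rx":0,"ry":0,"rz":6.2},{"x":0.035,"y":0.007,"z":-0.001,"rx":0,"ry":0,"rz":6.2},{"x":0.035,"y":0.003,"z":-0.001,"rx":0,"ry":0,"rz":6.2},{"x":0.036,"y":-0.001,"z":-0.001,"rx":0,"ry":0,"rz":6.2}]
[{"x":0.035,"y":-0.005,"z":-0.001,"rx":0,"ry":0,"rz":6.2},{"x":0.035,"y":-0.008,"z":-0.001,"rx":0,"ry":0,"rz":6.2}]
```

View pics/w7.png

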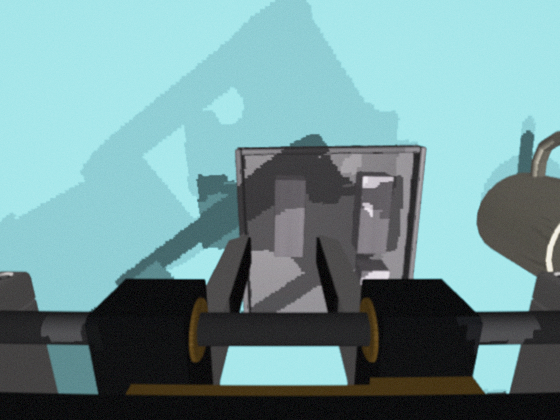

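Three bars lie flat in the tray, and bar3 is still on the platen (bbox 302,175).

>>> jog_arm:
  series:
    - {"x":0.014,"y":0.033,"z":-0.004,"rx":0,"ry":0,"rz":6.2}
    - {"x":0.017,"y":0.031,"z":-0.004,"rx":0,"ry":0,"rz":6.2}
    - {"x":0.021,"y":0.029,"z":-0.004,"rx":0,"ry":0,"rz":6.2}
    - {"x":0.024,"y":0.027,"z":-0.004,"rx":0,"ry":0,"rz":6.2}
    - {"x":0.026,"y":0.024,"z":-0.004,"rx":0,"ry":0,"rz":6.2}
    - {"x":0.029,"y":0.021,"z":-0.004,"rx":0,"ry":0,"rz":6.2}
    - {"x":0.031,"y":0.018,"z":-0.004,"rx":0,"ry":0,"rz":6.2}
    - {"x":0.033,"y":0.014,"z":-0.004,"rx":0,"ry":0,"rz":6.2}
    - {"x":0.034,"y":0.009,"z":-0.003,"rx":0,"ry":0,"rz":6.2}
    - {"x":0.035,"y":0.005,"z":-0.003,"rx":0,"ry":0,"rz":6.2}
    - {"x":0.035,"y":0.001,"z":-0.003,"rx":0,"ry":0,"rz":6.2}
    - {"x":0.036,"y":-0.003,"z":-0.003,"rx":0,"ry":0,"rz":6.2}
  claw: 0.5

```text
time: 20.37
tool_pos: [0.6263, -0.0436, 0.1087]
ee_rot: [3.096, 0.0, -1.423]
wrist_force: [0.1, 0.3, 0.3]
width: 0.0469
```

>>> jog_arm:
  series:
    - {"x":0.035,"y":-0.007,"z":-0.003,"rx":0,"ry":0,"rz":6.2}
    - {"x":0.024,"y":-0.009,"z":-0.003,"rx":1,"ry":0,"rz":3}
    - {"x":0,"y":0,"z":0,"rx":1,"ry":0,"rz":0}
    - {"x":0,"y":0,"z":0,"rx":1,"ry":0,"rz":0}

```text
time: 20.7
tool_pos: [0.6464, -0.1113, 0.103]
ee_rot: [3.136, -0.006, -1.604]
wrist_force: [-0.1, 1.1, -0.3]
width: 0.0471
```

```bash
python3 - <<'E'
from h import *
st();plan((.662,-.100,.085,-91.3,.03))
E
```

```text
t20.70 [ 0.6464 -0.1113  0.103 ] [179.7  -0.3 -91.9] F [-0.1  1.1 -0.3] w0.0471
[{"x":-0.012,"y":-0.015,"z":0.018,"rx":0.3,"ry":-0.3,"rz":-0.6}]
```

>>> jog_arm:
  series:
    - {"x":-0.006,"y":-0.008,"z":0.009,"rx":0,"ry":0,"rz":-0.3}
    - {"x":-0.006,"y":-0.008,"z":0.01,"rx":0,"ry":0,"rz":-0.3}
    - {"x":0,"y":0,"z":0.003,"rx":0,"ry":0,"rz":0}
    - {"x":0,"y":0,"z":0.002,"rx":0,"ry":0,"rz":0}

```text
time: 21.03
tool_pos: [0.6606, -0.0945, 0.0724]
ee_rot: [3.129, -0.002, -1.588]
wrist_force: [0.5, 1.3, 0.4]
width: 0.0471
```

```bash
python3 - <<'E'
from h import *
st();plan((.663,-.100,.048,-91.3,.01))
E
```

```text
t21.03 [ 0.6606 -0.0945  0.0724] [ 1.793e+02 -1.000e-01 -9.100e+01] F [0.5 1.3 0.4] w0.0471
[{"x":0.002,"y":-0.001,"z":0.008,"rx":0.2,"ry":0,"rz":0},{"x":0.002,"y":-0.001,"z":0.008,"rx":0.2,"ry":0,"rz":0},{"x":0.002,"y":-0.001,"z":0.008,"rx":0.2,"ry":0,"rz":0}]
```

>>> jog_arm:
  series:
    - {"x":0.002,"y":-0.001,"z":0.008,"rx":0.3,"ry":0,"rz":0}
    - {"x":0.002,"y":-0.001,"z":0.008,"rx":0.3,"ry":0,"rz":0}
    - {"x":0.002,"y":0,"z":0.007,"rx":0,"ry":0,"rz":0}
    - {"x":0,"y":0,"z":0.003,"rx":0,"ry":0,"rz":0}
    - {"x":0,"y":0,"z":0.001,"rx":0,"ry":0,"rz":0}

```text
time: 21.45
tool_pos: [0.6627, -0.0971, 0.0428]
ee_rot: [3.14, -0.002, -1.582]
wrist_force: [-1.6, 0.1, 6.8]
width: 0.0471
```

>>> jog_arm:
  series:
    - {"x":0,"y":0,"z":0.001,"rx":0,"ry":0,"rz":0}
    - {"x":0,"y":0,"z":0.001,"rx":0,"ry":0,"rz":0}
    - {"x":0,"y":0,"z":0.001,"rx":0,"ry":0,"rz":0}
    - {"x":0,"y":0,"z":0.001,"rx":0,"ry":0,"rz":0}
    - {"x":0,"y":0,"z":0.001,"rx":0,"ry":0,"rz":0}
  claw: 0

```text
time: 21.87
tool_pos: [0.6652, -0.0967, 0.0454]
ee_rot: [-3.134, -0.001, -1.582]
wrist_force: [-2.1, 2.0, 4.6]
width: 0.0236
```

```bash
python3 - <<'E'
from h import *
st();plan((.663,-.1,.12,-91.3),(.500,.295,.12,-3.5))
E
```

```text
t21.87 [ 0.6652 -0.0967  0.0454] [-179.5   -0.   -90.7] F [-2.1  2.   4.6] w0.0236
[{"x":0.002,"y":0.001,"z":-0.037,"rx":-0.2,"ry":0,"rz":0.3},{"x":0.002,"y":0.001,"z":-0.037,"rx":-0.2,"ry":0,"rz":0.3},{"x":-0.028,"y":0.012,"z":0,"rx":0,"ry":0,"rz":-6.3},{"x":-0.029,"y":0.009,"z":0,"rx":0,"ry":0,"rz":-6.3},{"x":-0.03,"y":0.006,"z":0,"rx":0,"ry":0,"rz":-6.3},{"x":-0.03,"y":0.003,"z":0,"rx":0,"ry":0,"rz":-6.3},{"x":-0.031,"y":-0.001,"z":0,"rx":0,"ry":0,"rz":-6.3},{"x":-0.03,"y":-0.004,"z":0,"rx":0,"ry":0,"rz":-6.3},{"x":-0.03,"y":-0.007,"z":0,"rx":0,"ry":0,"rz":-6.3},{"x":-0.029,"y":-0.011,"z":0,"rx":0,"ry":0,"rz":-6.3},{"x":-0.027,"y":-0.014,"z":0,"rx":0,"ry":0,"rz":-6.3},{"x":-0.026,"y":-0.016,"z":0,"rx":0,"ry":0,"rz":-6.3}]
[{"x":-0.024,"y":-0.019,"z":0,"rx":0,"ry":0,"rz":-6.3},{"x":-0.021,"y":-0.022,"z":0,"rx":0,"ry":0,"rz":-6.3},{"x":-0.019,"y":-0.024,"z":0,"rx":0,"ry":0,"rz":-6.3},{"x":-0.016,"y":-0.026,"z":0,"rx":0,"ry":0,"rz":-6.3}]
```

>>> jog_arm:
  series:
    - {"x":0,"y":0.001,"z":-0.038,"rx":-0.2,"ry":0,"rz":0}
    - {"x":0,"y":0.001,"z":-0.038,"rx":-0.2,"ry":0,"rz":0}
    - {"x":-0.028,"y":0.01,"z":-0.001,"rx":0,"ry":0,"rz":-6.3}
    - {"x":-0.029,"y":0.008,"z":-0.001,"rx":0,"ry":0,"rz":-6.3}
    - {"x":-0.03,"y":0.005,"z":0,"rx":0,"ry":0,"rz":-6.3}
    - {"x":-0.03,"y":0.002,"z":0,"rx":0,"ry":0,"rz":-6.3}
    - {"x":-0.031,"y":-0.001,"z":0,"rx":0,"ry":0,"rz":-6.3}
    - {"x":-0.03,"y":-0.004,"z":0,"rx":0,"ry":0,"rz":-6.3}
    - {"x":-0.03,"y":-0.007,"z":0,"rx":0,"ry":0,"rz":-6.3}
    - {"x":-0.029,"y":-0.011,"z":0,"rx":0,"ry":0,"rz":-6.3}
    - {"x":-0.027,"y":-0.014,"z":0,"rx":0,"ry":0,"rz":-6.3}
    - {"x":-0.026,"y":-0.016,"z":0,"rx":0,"ry":0,"rz":-6.3}

```text
time: 22.87
tool_pos: [0.5349, 0.1853, 0.1129]
ee_rot: [3.133, 0.014, -0.446]
wrist_force: [0.1, -0.6, -1.5]
width: 0.0237
```

>>> jog_arm:
  series:
    - {"x":-0.023,"y":-0.019,"z":0,"rx":0,"ry":0,"rz":-6.1}
    - {"x":-0.021,"y":-0.022,"z":0,"rx":0,"ry":0,"rz":-6.1}
    - {"x":-0.015,"y":-0.024,"z":0,"rx":0,"ry":0,"rz":-6.1}
    - {"x":-0.01,"y":-0.02,"z":0,"rx":0,"ry":0,"rz":-2}
    - {"x":0,"y":0,"z":0,"rx":0,"ry":0,"rz":0}
    - {"x":0,"y":0,"z":0,"rx":0,"ry":0,"rz":0}

```text
time: 23.37
tool_pos: [0.4834, 0.2962, 0.1063]
ee_rot: [3.136, 0.026, -0.063]
wrist_force: [0.4, 0.5, -0.7]
width: 0.024
```

```bash
python3 - <<'E'
from h import *
s=cams.snapshot('wrist');save(s,'w8')
st();plan((.500,.295,.05,-3.5,.02))
E
```

```text
t23.42 [0.4833 0.296  0.1061] [179.7   1.5  -3.7] F [-0.5 -0.4 -0.4] w0.0236
[{"x":0.006,"y":0,"z":0.019,"rx":0,"ry":0.5,"rz":0},{"x":0.006,"y":0,"z":0.019,"rx":0,"ry":0.5,"rz":0},{"x":0.006,"y":0,"z":0.019,"rx":0,"ry":0.5,"rz":0}]
```

View pics/w8.png

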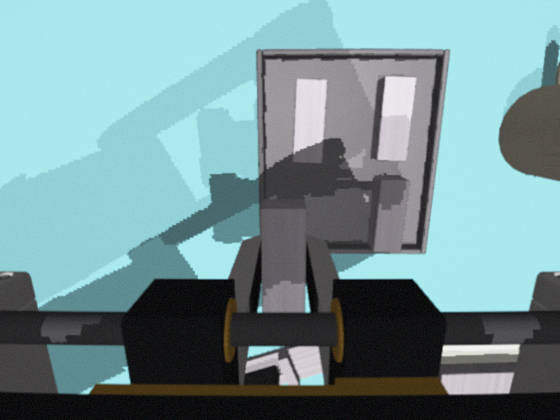

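>>> jog_arm:
  series:
    - {"x":0.004,"y":-0.001,"z":0.019,"rx":0,"ry":0.5,"rz":0}
    - {"x":0.004,"y":-0.001,"z":0.019,"rx":0,"ry":0.5,"rz":0}
    - {"x":0.004,"y":-0.001,"z":0.017,"rx":0,"ry":0.5,"rz":0}
    - {"x":0,"y":0,"z":0.008,"rx":0,"ry":0,"rz":0}
    - {"x":0,"y":0,"z":0.003,"rx":0,"ry":0,"rz":0}

```text
time: 23.83
tool_pos: [0.4987, 0.2928, 0.0382]
ee_rot: [3.136, -0.005, -0.073]
wrist_force: [-0.6, 0.1, -1.5]
width: 0.0237
```

```bash
python3 - <<'E'
from h import *
st();plan((.500,.295,.007,-3.5,.01))
E
```

```text
t23.83 [0.4987 0.2928 0.0382] [179.7  -0.3  -4.2] F [-0.6  0.1 -1.5] w0.0237
[{"x":0,"y":-0.001,"z":0.008,"rx":0,"ry":0,"rz":-0.2},{"x":0,"y":-0.001,"z":0.008,"rx":0,"ry":0,"rz":-0.2},{"x":0,"y":-0.001,"z":0.008,"rx":0,"ry":0,"rz":-0.2},{"x":0,"y":-0.001,"z":0.008,"rx":0,"ry":0,"rz":-0.2}]
```

>>> jog_arm:
  series:
    - {"x":0,"y":-0.001,"z":0.01,"rx":0,"ry":0,"rz":0}
    - {"x":0,"y":-0.001,"z":0.01,"rx":0,"ry":0,"rz":0}
    - {"x":0,"y":-0.001,"z":0.007,"rx":0,"ry":0,"rz":0}
    - {"x":0,"y":0,"z":0.003,"rx":0,"ry":0,"rz":0}

```text
time: 24.17
tool_pos: [0.5008, 0.2938, 0.0066]
ee_rot: [3.136, -0.006, -0.077]
wrist_force: [0.4, 0.2, -0.9]
width: 0.0239
```

>>> jog_arm:
  series:
    - {"x":0,"y":0,"z":0.001,"rx":0,"ry":0,"rz":0}
    - {"x":0,"y":0,"z":0.001,"rx":0,"ry":0,"rz":0}
    - {"x":0,"y":0,"z":0,"rx":0,"ry":0,"rz":0}
    - {"x":0,"y":0,"z":0,"rx":0,"ry":0,"rz":0}
    - {"x":0,"y":0,"z":-0.02,"rx":0,"ry":0,"rz":0}
    - {"x":0,"y":0,"z":-0.035,"rx":0,"ry":0,"rz":0}
    - {"x":0,"y":0,"z":-0.035,"rx":0,"ry":0,"rz":0}
    - {"x":0,"y":0,"z":-0.03,"rx":0,"ry":0,"rz":0}
  claw: 0.42

```text
time: 24.83
tool_pos: [0.4955, 0.293, 0.1214]
ee_rot: [3.129, 0.008, -0.077]
wrist_force: [0.5, 1.1, -0.7]
width: 0.0395
```

```bash
python3 - <<'E'
from h import *
s=cams.snapshot('wrist');save(s,'w9')
s=cams.snapshot('top');save(s,'t9')
print([(np.round(d['bbox']).tolist(),round(d['p'],2)) for d in cams.look_for('bar1',s)])
print([(np.round(d['bbox']).tolist(),round(d['p'],2)) for d in cams.look_for('stone',s)])
cv2.imwrite('pics/t9c.png',cv2.resize(cv2.cvtColor(s['img'],cv2.COLOR_RGB2BGR)[110:330,70:480],None,fx=1.95,fy=1.95,interpolation=cv2.INTER_CUBIC))
st();plan((.44,-.132,.15,-102))
E
```

```text
[([124.0, 230.0, 30.0, 14.0], 0.66), ([131.0, 202.0, 32.0, 17.0], 0.64), ([114.0, 230.0, 9.0, 8.0], 0.57), ([121.0, 203.0, 10.0, 9.0], 0.44)]
[([286.0, 268.0, 44.0, 33.0], 0.83), ([131.0, 203.0, 29.0, 15.0], 0.49)]
t25.03 [0.4965 0.2934 0.1211] [179.4   0.3  -4.4] F [-0.1 -0.1 -0. ] w0.0395
[{"x":-0.001,"y":0.027,"z":-0.001,"rx":0,"ry":0,"rz":6.1},{"x":0.001,"y":0.027,"z":-0.002,"rx":0,"ry":0,"rz":6.1},{"x":0.004,"y":0.027,"z":-0.002,"rx":0,"ry":0,"rz":6.1},{"x":0.007,"y":0.026,"z":-0.002,"rx":0,"ry":0,"rz":6.1},{"x":0.01,"y":0.025,"z":-0.002,"rx":0,"ry":0,"rz":6.1},{"x":0.012,"y":0.024,"z":-0.002,"rx":0,"ry":0,"rz":6.1},{"x":0.015,"y":0.022,"z":-0.002,"rx":0,"ry":0,"rz":6.1},{"x":0.017,"y":0.021,"z":-0.002,"rx":0,"ry":0,"rz":6.1},{"x":0.019,"y":0.019,"z":-0.002,"rx":0,"ry":0,"rz":6.1},{"x":0.021,"y":0.017,"z":-0.002,"rx":0,"ry":0,"rz":6.1},{"x":0.023,"y":0.014,"z":-0.002,"rx":0,"ry":0,"rz":6.1},{"x":0.024,"y":0.012,"z":-0.002,"rx":0,"ry":0,"rz":6.1}]
[{"x":0.025,"y":0.009,"z":-0.002,"rx":0,"ry":0,"rz":6.1},{"x":0.026,"y":0.006,"z":-0.002,"rx":0,"ry":0,"rz":6.1},{"x":0.027,"y":0.004,"z":-0.002,"rx":0,"ry":0,"rz":6.1},{"x":0.027,"y":0.001,"z":-0.002,"rx":0,"ry":0,"rz":6.1}]
```

View pics/t9c.png

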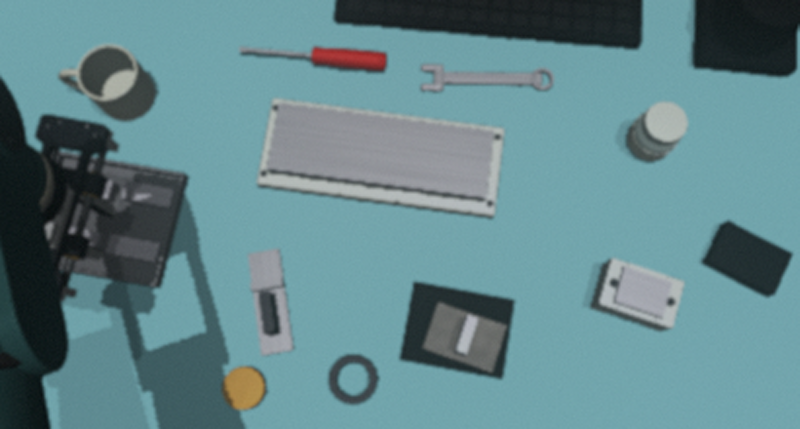

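View pics/w9.png

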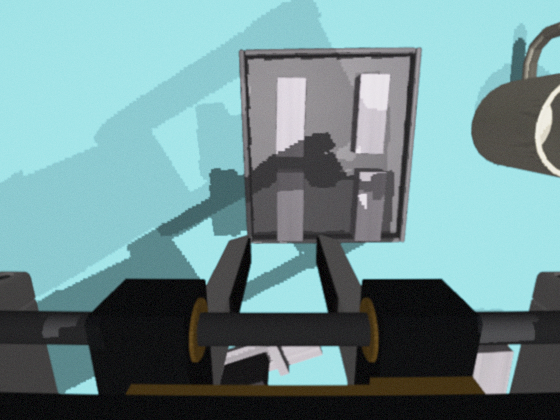

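All four bars are flat in the tray, the platen is clear, and the stone is still where I first measured it. Moving to the stone.

>>> jog_arm:
  series:
    - {"x":-0.001,"y":0.027,"z":-0.004,"rx":0,"ry":0,"rz":6.1}
    - {"x":0.001,"y":0.027,"z":-0.004,"rx":0,"ry":0,"rz":6.1}
    - {"x":0.004,"y":0.027,"z":-0.004,"rx":0,"ry":0,"rz":6.1}
    - {"x":0.007,"y":0.026,"z":-0.004,"rx":0,"ry":0,"rz":6.1}
    - {"x":0.01,"y":0.025,"z":-0.004,"rx":0,"ry":0,"rz":6.1}
    - {"x":0.012,"y":0.024,"z":-0.004,"rx":0,"ry":0,"rz":6.1}
    - {"x":0.015,"y":0.022,"z":-0.004,"rx":0,"ry":0,"rz":6.1}
    - {"x":0.017,"y":0.02,"z":-0.004,"rx":0,"ry":0,"rz":6.1}
    - {"x":0.019,"y":0.017,"z":-0.004,"rx":0,"ry":0,"rz":6.1}
    - {"x":0.021,"y":0.015,"z":-0.004,"rx":0,"ry":0,"rz":6.1}
    - {"x":0.023,"y":0.012,"z":-0.004,"rx":0,"ry":0,"rz":6.1}
    - {"x":0.024,"y":0.009,"z":-0.004,"rx":0,"ry":0,"rz":6.1}
  claw: 0.5

```text
time: 26.03
tool_pos: [0.4361, -0.0298, 0.1464]
ee_rot: [3.079, -0.003, -1.403]
wrist_force: [0.5, -0.3, 0.2]
width: 0.0473
```

>>> jog_arm:
  series:
    - {"x":0.025,"y":0.006,"z":-0.004,"rx":1,"ry":0,"rz":6.1}
    - {"x":0.026,"y":0.003,"z":-0.004,"rx":1,"ry":0,"rz":6.1}
    - {"x":0.02,"y":0,"z":-0.004,"rx":1,"ry":0,"rz":3}
    - {"x":0,"y":0,"z":0,"rx":0.5,"ry":0,"rz":0}
    - {"x":0,"y":0,"z":0,"rx":0,"ry":0,"rz":0}

```text
time: 26.45
tool_pos: [0.4251, -0.1067, 0.1491]
ee_rot: [3.126, -0.01, -1.691]
wrist_force: [-0.0, -0.3, -0.1]
width: 0.0469
```

```bash
python3 - <<'E'
from h import *
s=cams.snapshot('wrist');save(s,'w10')
st();plan((.44,-.132,.085,-102,.03))
def W(p,y,l): 
    c,q=np.cos(y),np.sin(y);return [p[0]+c*l[0]-q*l[1],p[1]+q*l[0]+c*l[1],l[2]]
for l in ((.0225,.007,.066),(.0225,-.007,.066),(-.0225,-.007,.066),(-.0225,.007,.066)): print(np.round(proj(s,W((.439,-.132),-.211,l))))
E
```

```text
t26.50 [ 0.4251 -0.1065  0.1489] [179.   -0.6 -96.8] F [ 0.6 -0.3 -0.5] w0.0469
[{"x":0.008,"y":-0.006,"z":0.021,"rx":0.3,"ry":-0.2,"rz":1.7},{"x":0.008,"y":-0.006,"z":0.021,"rx":0.3,"ry":-0.2,"rz":1.7},{"x":0.007,"y":-0.007,"z":0.021,"rx":0.3,"ry":-0.2,"rz":1.7}]
[305. 164.]
[322. 166.]
[316. 217.]
[300. 216.]
```

View pics/w10.png

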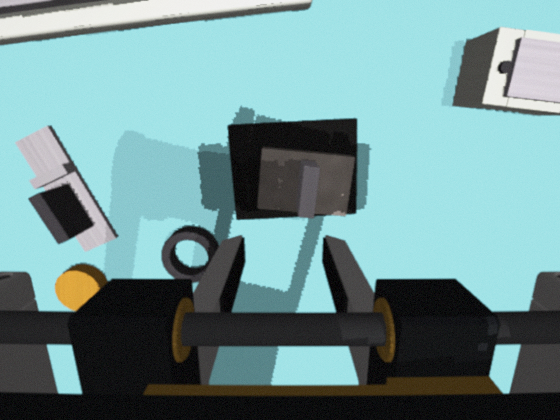

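The handle plate shows at (303–320,165) to (299–316,216), as predicted. Closing in.

>>> jog_arm:
  series:
    - {"x":0.008,"y":-0.005,"z":0.021,"rx":0.3,"ry":-0.2,"rz":1.7}
    - {"x":0.008,"y":-0.005,"z":0.021,"rx":0.3,"ry":-0.2,"rz":1.7}
    - {"x":0.006,"y":-0.005,"z":0.016,"rx":0.3,"ry":-0.2,"rz":1.7}
    - {"x":0,"y":0,"z":0.003,"rx":0,"ry":0,"rz":0}
    - {"x":0,"y":0,"z":0,"rx":0,"ry":0,"rz":0}

```text
time: 26.92
tool_pos: [0.4357, -0.1244, 0.0822]
ee_rot: [3.135, 0.004, -1.771]
wrist_force: [0.3, -0.2, 0.2]
width: 0.0469
```

```bash
python3 - <<'E'
from h import *
st();plan((.439,-.132,.070,-102,.03),(.439,-.132,.032,-102,.012))
E
```

```text
t26.92 [ 0.4357 -0.1244  0.0822] [ 179.6    0.2 -101.4] F [ 0.3 -0.2  0.2] w0.0469
[{"x":0.007,"y":-0.005,"z":0.012,"rx":0.4,"ry":0.2,"rz":0.6},{"x":0,"y":0,"z":0.01,"rx":0,"ry":0,"rz":0},{"x":0,"y":0,"z":0.01,"rx":0,"ry":0,"rz":0},{"x":0,"y":0,"z":0.01,"rx":0,"ry":0,"rz":0},{"x":0,"y":0,"z":0.01,"rx":0,"ry":0,"rz":0}]
```

>>> jog_arm:
  series:
    - {"x":0.007,"y":-0.004,"z":0.005,"rx":0.4,"ry":0.2,"rz":0.6}
    - {"x":0.001,"y":0,"z":0.01,"rx":0,"ry":0,"rz":0}
    - {"x":0,"y":0,"z":0.012,"rx":0,"ry":0,"rz":0}
    - {"x":0,"y":0,"z":0.012,"rx":0,"ry":0,"rz":0}
    - {"x":0,"y":0,"z":0.006,"rx":0,"ry":0,"rz":0}
    - {"x":0,"y":0,"z":0.001,"rx":0,"ry":0,"rz":0}

```text
time: 27.42
tool_pos: [0.4407, -0.1309, 0.0357]
ee_rot: [-3.136, 0.0, -1.773]
wrist_force: [-0.2, -0.9, 0.7]
width: 0.0468
```

```bash
python3 - <<'E'
from h import *
st();plan((.439,-.132,.032,-102,.012))
E
```

```text
t27.42 [ 0.4407 -0.1309  0.0357] [-179.7    0.  -101.6] F [-0.2 -0.9  0.7] w0.0468
[{"x":0.001,"y":0.001,"z":0.004,"rx":-0.3,"ry":0,"rz":0.4}]
```

>>> jog_arm:
  series:
    - {"x":0.001,"y":0.001,"z":0.005,"rx":-0.3,"ry":0,"rz":0.4}
    - {"x":0,"y":0,"z":0.001,"rx":0,"ry":0,"rz":0}
    - {"x":0,"y":0,"z":0.001,"rx":0,"ry":0,"rz":0}
    - {"x":0,"y":0,"z":0.001,"rx":0,"ry":0,"rz":0}
    - {"x":0,"y":0,"z":0.001,"rx":0,"ry":0,"rz":0}
    - {"x":0,"y":0,"z":0.001,"rx":0,"ry":0,"rz":0}
    - {"x":0,"y":0,"z":0.001,"rx":0,"ry":0,"rz":0}
    - {"x":0,"y":0,"z":0.001,"rx":0,"ry":0,"rz":0}
  claw: 0

```text
time: 28.08
tool_pos: [0.4412, -0.1316, 0.0276]
ee_rot: [-3.138, 0.001, -1.78]
wrist_force: [-1.9, 1.7, 4.5]
width: 0.0143
```

```bash
python3 - <<'E'
from h import *
st();plan((.441,-.132,.12,-102),(.66,.089,.12,-90.8))
E
```

```text
t28.08 [ 0.4412 -0.1316  0.0276] [-179.8    0.  -102. ] F [-1.9  1.7  4.5] w0.0143
[{"x":0,"y":0,"z":-0.031,"rx":0,"ry":0,"rz":0},{"x":0,"y":0,"z":-0.031,"rx":0,"ry":0,"rz":0},{"x":0,"y":0,"z":-0.031,"rx":0,"ry":0,"rz":0},{"x":-0.033,"y":-0.021,"z":0,"rx":0,"ry":0,"rz":-1.4},{"x":-0.032,"y":-0.022,"z":0,"rx":0,"ry":0,"rz":-1.4},{"x":-0.032,"y":-0.023,"z":0,"rx":0,"ry":0,"rz":-1.4},{"x":-0.031,"y":-0.023,"z":0,"rx":0,"ry":0,"rz":-1.4},{"x":-0.031,"y":-0.024,"z":0,"rx":0,"ry":0,"rz":-1.4},{"x":-0.03,"y":-0.025,"z":0,"rx":0,"ry":0,"rz":-1.4},{"x":-0.029,"y":-0.026,"z":0,"rx":0,"ry":0,"rz":-1.4},{"x":-0.029,"y":-0.026,"z":0,"rx":0,"ry":0,"rz":-1.4}]
```

>>> jog_arm:
  series:
    - {"x":0,"y":0,"z":-0.015,"rx":0,"ry":0,"rz":0}
    - {"x":0,"y":0,"z":-0.028,"rx":0,"ry":0,"rz":0}
    - {"x":0,"y":0,"z":-0.028,"rx":0,"ry":0,"rz":0}
    - {"x":0,"y":0,"z":-0.02,"rx":0,"ry":0,"rz":0}
    - {"x":0,"y":0,"z":0,"rx":0,"ry":0,"rz":0}

```text
time: 28.5
tool_pos: [0.4359, -0.13, 0.1154]
ee_rot: [3.131, 0.002, -1.78]
wrist_force: [1.1, -0.5, -3.0]
width: 0.0137
```

>>> jog_arm:
  series:
    - {"x":-0.015,"y":-0.01,"z":0,"rx":0,"ry":0,"rz":-1.2}
    - {"x":-0.025,"y":-0.017,"z":0,"rx":0,"ry":0,"rz":-1.2}
    - {"x":-0.025,"y":-0.017,"z":0,"rx":0,"ry":0,"rz":-1.2}
    - {"x":-0.025,"y":-0.018,"z":0,"rx":0,"ry":0,"rz":-1.2}
    - {"x":-0.024,"y":-0.019,"z":0,"rx":0,"ry":0,"rz":-1.2}
    - {"x":-0.024,"y":-0.02,"z":0,"rx":0,"ry":0,"rz":-1.2}
    - {"x":-0.024,"y":-0.02,"z":0,"rx":0,"ry":0,"rz":-1.2}
    - {"x":-0.023,"y":-0.021,"z":0,"rx":0,"ry":0,"rz":-1.2}
    - {"x":-0.023,"y":-0.021,"z":0,"rx":0,"ry":0,"rz":-1.2}
    - {"x":-0.015,"y":-0.013,"z":0,"rx":0,"ry":0,"rz":0}
    - {"x":0,"y":0,"z":0,"rx":0,"ry":0,"rz":0}
    - {"x":0,"y":0,"z":0,"rx":0,"ry":0,"rz":0}

```text
time: 29.5
tool_pos: [0.6334, 0.0809, 0.082]
ee_rot: [3.097, 0.002, -1.587]
wrist_force: [0.7, 0.6, -4.3]
width: 0.0138
```

```bash
python3 - <<'E'
from h import *
s=cams.snapshot('wrist');save(s,'w11')
st();plan((.66,.089,.085,-90.8,.02))
E
```

```text
t29.55 [0.6328 0.081  0.0814] [ 1.774e+02  1.000e-01 -9.090e+01] F [ 0.  -0.3 -3.9] w0.0139
[{"x":-0.004,"y":-0.013,"z":-0.002,"rx":1.3,"ry":0,"rz":0},{"x":-0.004,"y":-0.014,"z":-0.002,"rx":1.3,"ry":0,"rz":0}]
```

View pics/w11.png

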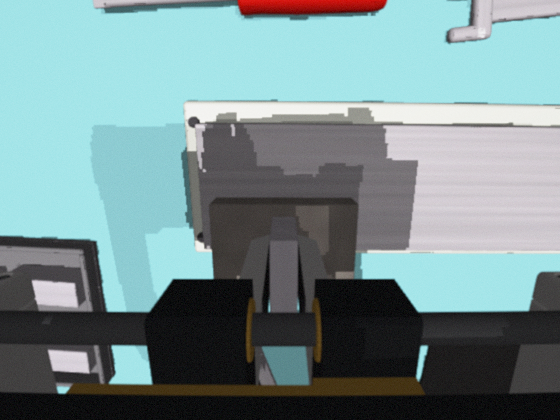

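>>> jog_arm:
  series:
    - {"x":-0.003,"y":-0.012,"z":-0.003,"rx":1,"ry":0,"rz":0}
    - {"x":-0.003,"y":-0.012,"z":-0.003,"rx":1,"ry":0,"rz":0}
    - {"x":0,"y":0,"z":0,"rx":0.5,"ry":0,"rz":0}
    - {"x":0,"y":0,"z":0,"rx":0,"ry":0,"rz":0}

```text
time: 29.88
tool_pos: [0.6568, 0.084, 0.0839]
ee_rot: [3.139, 0.001, -1.591]
wrist_force: [-0.0, 0.1, -4.5]
width: 0.0133
```

```bash
python3 - <<'E'
from h import *
st();plan((.66,.089,.075,-90.8,.02))
E
```

```text
t29.88 [0.6568 0.084  0.0839] [179.8   0.  -91.1] F [-0.   0.1 -4.5] w0.0133
[{"x":-0.005,"y":-0.003,"z":0.009,"rx":0.2,"ry":0,"rz":-0.3}]
```

>>> jog_arm:
  series:
    - {"x":-0.006,"y":-0.002,"z":0.006,"rx":0,"ry":0,"rz":-0.2}
    - {"x":-0.003,"y":0,"z":0.006,"rx":0,"ry":0,"rz":0}
    - {"x":0,"y":0,"z":0.003,"rx":0,"ry":0,"rz":0}
    - {"x":0,"y":0,"z":0.001,"rx":0,"ry":0,"rz":0}

```text
time: 30.22
tool_pos: [0.6594, 0.0922, 0.0685]
ee_rot: [-3.141, 0.001, -1.589]
wrist_force: [0.1, -1.0, 0.3]
width: 0.0142
```

>>> jog_arm:
  series:
    - {"x":0,"y":0,"z":0.003,"rx":0,"ry":0,"rz":0}
    - {"x":0,"y":0,"z":0.003,"rx":0,"ry":0,"rz":0}
    - {"x":0,"y":0,"z":0.002,"rx":0,"ry":0,"rz":0}

```text
time: 30.47
tool_pos: [0.6594, 0.0922, 0.0646]
ee_rot: [-3.139, 0.0, -1.589]
wrist_force: [-5.2, 0.4, 4.5]
width: 0.0135
```

>>> jog_arm:
  series:
    - {"x":0,"y":0,"z":0.002,"rx":0,"ry":0,"rz":0}
    - {"x":0,"y":0,"z":0.002,"rx":0,"ry":0,"rz":0}
    - {"x":0.006,"y":0,"z":0.002,"rx":0,"ry":0,"rz":0}
    - {"x":0.006,"y":0,"z":0.002,"rx":0,"ry":0,"rz":0}
    - {"x":0.006,"y":0,"z":0.002,"rx":0,"ry":0,"rz":0}

```text
time: 30.88
tool_pos: [0.6621, 0.083, 0.0645]
ee_rot: [-3.127, 0.016, -1.586]
wrist_force: [-0.4, 5.9, 5.5]
width: 0.0139
```

>>> jog_arm:
  series:
    - {"x":0.007,"y":0.001,"z":0.002,"rx":0,"ry":0,"rz":0}
    - {"x":0.007,"y":0.001,"z":0.002,"rx":0,"ry":0,"rz":0}
    - {"x":0.007,"y":0.001,"z":0.002,"rx":0,"ry":0,"rz":0}
    - {"x":0.007,"y":0.001,"z":0.002,"rx":0,"ry":0,"rz":0}
    - {"x":0.007,"y":0.001,"z":0.002,"rx":0,"ry":0,"rz":0}

```text
time: 31.3
tool_pos: [0.6653, 0.0638, 0.0669]
ee_rot: [-3.1, 0.045, -1.58]
wrist_force: [-0.6, 5.6, 5.7]
width: 0.0138
```

```bash
python3 - <<'E'
from h import *
st();plan((.659,-.091,.0638,-90.8,.007))
E
```

```text
t31.30 [0.6653 0.0638 0.0669] [-177.6    2.6  -90.5] F [-0.6  5.6  5.7] w0.0138
[{"x":0.007,"y":0,"z":0,"rx":-0.1,"ry":0.1,"rz":0},{"x":0.007,"y":0,"z":0,"rx":-0.1,"ry":0.1,"rz":0},{"x":0.007,"y":0,"z":0,"rx":-0.1,"ry":0.1,"rz":0},{"x":0.007,"y":0,"z":0,"rx":-0.1,"ry":0.1,"rz":0},{"x":0.007,"y":0,"z":0,"rx":-0.1,"ry":0.1,"rz":0},{"x":0.007,"y":0,"z":0,"rx":-0.1,"ry":0.1,"rz":0},{"x":0.007,"y":0,"z":0,"rx":-0.1,"ry":0.1,"rz":0},{"x":0.007,"y":0,"z":0,"rx":-0.1,"ry":0.1,"rz":0},{"x":0.007,"y":0,"z":0,"rx":-0.1,"ry":0.1,"rz":0},{"x":0.007,"y":0,"z":0,"rx":-0.1,"ry":0.1,"rz":0},{"x":0.007,"y":0,"z":0,"rx":-0.1,"ry":0.1,"rz":0},{"x":0.007,"y":0,"z":0,"rx":-0.1,"ry":0.1,"rz":0}]
[{"x":0.007,"y":0,"z":0,"rx":-0.1,"ry":0.1,"rz":0},{"x":0.007,"y":0,"z":0,"rx":-0.1,"ry":0.1,"rz":0},{"x":0.007,"y":0,"z":0,"rx":-0.1,"ry":0.1,"rz":0},{"x":0.007,"y":0,"z":0,"rx":-0.1,"ry":0.1,"rz":0},{"x":0.007,"y":0,"z":0,"rx":-0.1,"ry":0.1,"rz":0},{"x":0.007,"y":0,"z":0,"rx":-0.1,"ry":0.1,"rz":0},{"x":0.007,"y":0,"z":0,"rx":-0.1,"ry":0.1,"rz":0},{"x":0.007,"y":0,"z":0,"rx":-0.1,"ry":0.1,"rz":0},{"x":0.007,"y":0,"z":0,"rx":-0.1,"ry":0.1,"rz":0},{"x":0.007,"y":0,"z":0,"rx":-0.1,"ry":0.1,"rz":0},{"x":0.007,"y":0,"z":0,"rx":-0.1,"ry":0.1,"rz":0}]
```

>>> jog_arm:
  series:
    - {"x":0.002,"y":0.001,"z":0.002,"rx":-1,"ry":1.1,"rz":0}
    - {"x":0.002,"y":0.002,"z":0.002,"rx":-1,"ry":1.1,"rz":0}
    - {"x":0.002,"y":0.002,"z":0.002,"rx":-1,"ry":1.1,"rz":0}

```text
time: 31.55
tool_pos: [0.6652, 0.061, 0.0668]
ee_rot: [-3.139, -0.007, -1.582]
wrist_force: [2.0, 5.4, 2.1]
width: 0.0142
```

>>> jog_arm:
  series:
    - {"x":0.003,"y":0.002,"z":0.004,"rx":-0.2,"ry":0.2,"rz":0}
    - {"x":0.006,"y":0.002,"z":0.004,"rx":-0.3,"ry":0.3,"rz":0}
    - {"x":0.006,"y":0.002,"z":0.003,"rx":-0.3,"ry":0.4,"rz":0}

```text
time: 31.8
tool_pos: [0.6647, 0.0562, 0.0605]
ee_rot: [-3.14, -0.007, -1.576]
wrist_force: [1.5, 9.6, 8.5]
width: 0.0139
```

>>> jog_arm:
  series:
    - {"x":0.006,"y":0.002,"z":0,"rx":-0.3,"ry":0.4,"rz":0}
    - {"x":0.006,"y":0.002,"z":0.001,"rx":-0.3,"ry":0.4,"rz":0.1}
    - {"x":0.006,"y":0.001,"z":0.001,"rx":-0.2,"ry":0.4,"rz":0.1}

```text
time: 32.05
tool_pos: [0.6647, 0.0485, 0.0636]
ee_rot: [-3.141, -0.011, -1.574]
wrist_force: [1.0, 6.9, 5.9]
width: 0.0138
```

>>> jog_arm:
  series:
    - {"x":0.007,"y":0.001,"z":0.002,"rx":-0.2,"ry":0.3,"rz":0.1}
    - {"x":0.007,"y":0.001,"z":0.002,"rx":-0.2,"ry":0.3,"rz":0.1}
    - {"x":0.007,"y":0.001,"z":0.002,"rx":-0.2,"ry":0.3,"rz":0.1}
    - {"x":0.007,"y":0.001,"z":0.002,"rx":-0.2,"ry":0.3,"rz":0.1}

```text
time: 32.38
tool_pos: [0.6659, 0.0326, 0.0623]
ee_rot: [-3.141, -0.012, -1.574]
wrist_force: [0.4, 7.3, 8.2]
width: 0.0138
```

>>> jog_arm:
  series:
    - {"x":0.007,"y":0.002,"z":0.001,"rx":-0.2,"ry":0.3,"rz":0.1}
    - {"x":0.007,"y":0.002,"z":0.001,"rx":-0.2,"ry":0.3,"rz":0.1}
    - {"x":0.007,"y":0.002,"z":0.002,"rx":-0.2,"ry":0.3,"rz":0.1}
    - {"x":0.007,"y":0.002,"z":0.001,"rx":-0.2,"ry":0.3,"rz":0.1}

```text
time: 32.72
tool_pos: [0.6639, 0.0173, 0.0635]
ee_rot: [-3.139, -0.011, -1.574]
wrist_force: [1.4, 7.4, 5.3]
width: 0.0141
```

>>> jog_arm:
  series:
    - {"x":0.007,"y":0.002,"z":0.002,"rx":-0.2,"ry":0.3,"rz":0.1}
    - {"x":0.007,"y":0.002,"z":0.001,"rx":-0.2,"ry":0.3,"rz":0.1}
    - {"x":0.007,"y":0.002,"z":0.002,"rx":-0.2,"ry":0.3,"rz":0.1}

```text
time: 32.97
tool_pos: [0.6621, 0.0057, 0.0631]
ee_rot: [-3.139, -0.01, -1.575]
wrist_force: [0.7, 7.8, 7.6]
width: 0.0142
```

```bash
python3 - <<'E'
from h import *
st();s=cams.snapshot('scene');save(s,'s12')
cv2.imwrite('pics/s12c.png',cv2.resize(cv2.cvtColor(s['img'],cv2.COLOR_RGB2BGR)[150:350,150:400],None,fx=3,fy=3,interpolation=cv2.INTER_CUBIC))
st()
E
```

```text
t32.97 [0.6621 0.0057 0.0631] [-179.8   -0.6  -90.3] F [0.7 7.8 7.6] w0.0142
t33.02 [0.6619 0.0048 0.0628] [-179.9   -0.6  -90.3] F [1.6 6.3 6.6] w0.0139
```

View pics/s12c.png

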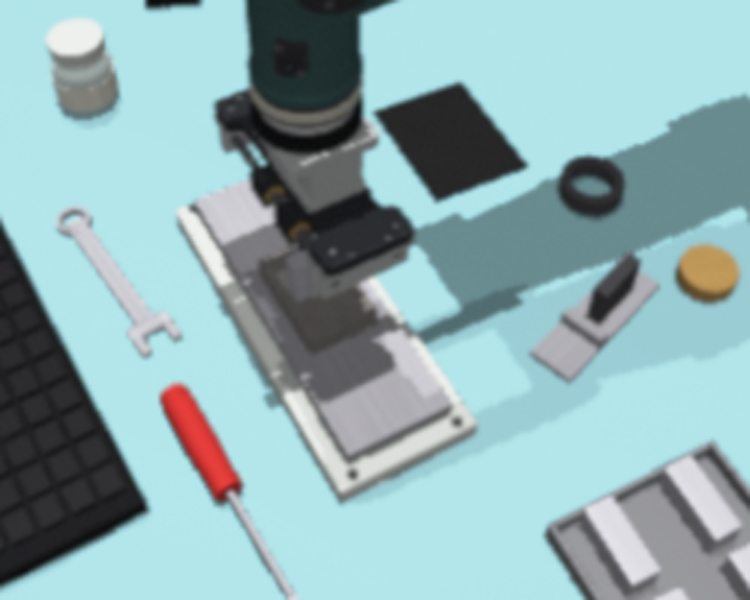

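>>> jog_arm:
  series:
    - {"x":0.007,"y":0.001,"z":0.001,"rx":-0.2,"ry":0.3,"rz":0.1}
    - {"x":0.007,"y":0.001,"z":0.001,"rx":-0.2,"ry":0.3,"rz":0.1}
    - {"x":0.007,"y":0.001,"z":0.002,"rx":-0.2,"ry":0.3,"rz":0.1}
    - {"x":0.007,"y":0.001,"z":0.001,"rx":-0.2,"ry":0.3,"rz":0.1}
    - {"x":0.007,"y":0.001,"z":0.002,"rx":-0.2,"ry":0.3,"rz":0.1}

```text
time: 33.43
tool_pos: [0.6627, -0.0153, 0.0628]
ee_rot: [3.141, -0.011, -1.576]
wrist_force: [0.8, 6.9, 7.4]
width: 0.0136
```

>>> jog_arm:
  series:
    - {"x":0.007,"y":0.001,"z":0.001,"rx":-0.2,"ry":0.3,"rz":0.1}
    - {"x":0.007,"y":0.001,"z":0.001,"rx":-0.2,"ry":0.3,"rz":0.1}
    - {"x":0.007,"y":0.001,"z":0.002,"rx":-0.2,"ry":0.3,"rz":0.1}
    - {"x":0.007,"y":0.001,"z":0.001,"rx":-0.2,"ry":0.3,"rz":0.1}

```text
time: 33.77
tool_pos: [0.6635, -0.0321, 0.0632]
ee_rot: [3.139, -0.013, -1.576]
wrist_force: [0.3, 7.5, 7.4]
width: 0.0141
```

>>> jog_arm:
  series:
    - {"x":0.007,"y":0.002,"z":0.001,"rx":0,"ry":0.2,"rz":0.1}
    - {"x":0.007,"y":0.002,"z":0.001,"rx":0,"ry":0.2,"rz":0.1}
    - {"x":0.007,"y":0.002,"z":0.002,"rx":0,"ry":0.2,"rz":0.1}
    - {"x":0.007,"y":0.002,"z":0.001,"rx":0,"ry":0.2,"rz":0.1}

```text
time: 34.1
tool_pos: [0.6602, -0.0491, 0.063]
ee_rot: [-3.133, -0.008, -1.578]
wrist_force: [1.5, 7.2, 6.3]
width: 0.0138
```

>>> jog_arm:
  series:
    - {"x":0.007,"y":0.001,"z":0.001,"rx":0,"ry":0.2,"rz":0.1}
    - {"x":0.007,"y":0.001,"z":0.002,"rx":0,"ry":0.2,"rz":0.1}
    - {"x":0.007,"y":0.001,"z":0.001,"rx":0,"ry":0.2,"rz":0.1}
    - {"x":0.007,"y":0.001,"z":0.002,"rx":0,"ry":0.2,"rz":0.1}

```text
time: 34.43
tool_pos: [0.6586, -0.0652, 0.0615]
ee_rot: [-3.127, -0.001, -1.581]
wrist_force: [0.9, 8.4, 8.3]
width: 0.0139
```

>>> jog_arm:
  series:
    - {"x":0.007,"y":0,"z":0.001,"rx":-0.5,"ry":0.2,"rz":0.1}
    - {"x":0.007,"y":0,"z":0.001,"rx":-0.4,"ry":0.2,"rz":0.1}
    - {"x":0.007,"y":0,"z":0.001,"rx":-0.3,"ry":0.2,"rz":0.1}
    - {"x":0.007,"y":0,"z":0.001,"rx":-0.2,"ry":0.2,"rz":0.1}

```text
time: 34.77
tool_pos: [0.6601, -0.0821, 0.0622]
ee_rot: [3.134, 0.002, -1.58]
wrist_force: [-0.9, 7.3, 7.6]
width: 0.0135
```

>>> jog_arm:
  series:
    - {"x":0.007,"y":0,"z":0.001,"rx":-0.2,"ry":0.2,"rz":0.1}
    - {"x":0.007,"y":0,"z":0.002,"rx":-0.2,"ry":0.2,"rz":0.1}
    - {"x":0.005,"y":0,"z":0.001,"rx":-0.2,"ry":0.2,"rz":0.1}

```text
time: 35.02
tool_pos: [0.6612, -0.093, 0.0617]
ee_rot: [3.125, 0.003, -1.578]
wrist_force: [-2.3, 9.0, 8.2]
width: 0.0137
```

>>> jog_arm:
  series:
    - {"x":0.003,"y":0,"z":0.001,"rx":0.3,"ry":0.1,"rz":0}
    - {"x":0.001,"y":0,"z":0.001,"rx":0.3,"ry":0,"rz":0}
    - {"x":0,"y":0,"z":0.001,"rx":0.3,"ry":0,"rz":0}

```text
time: 35.27
tool_pos: [0.6611, -0.0934, 0.0619]
ee_rot: [3.14, 0.005, -1.573]
wrist_force: [-2.9, 2.0, 8.0]
width: 0.0138
```

```bash
python3 - <<'E'
from h import *
st();s=cams.snapshot('wrist');save(s,'w13');s=cams.snapshot('scene');save(s,'s13')
cv2.imwrite('pics/s13c.png',cv2.resize(cv2.cvtColor(s['img'],cv2.COLOR_RGB2BGR)[150:350,150:400],None,fx=3,fy=3,interpolation=cv2.INTER_CUBIC))
st();plan((.661,-.095,.12,-90.8,.03),(.451,-.125,.12,-94))
E
```

```text
t35.27 [ 0.6611 -0.0934  0.0619] [179.9   0.3 -90.1] F [-2.9  2.   8. ] w0.0138
t35.37 [ 0.661  -0.0934  0.062 ] [179.9   0.3 -90.1] F [-2.1  2.4  7.2] w0.0141
[{"x":0.001,"y":0,"z":-0.029,"rx":0,"ry":0.1,"rz":0.3},{"x":0.001,"y":0,"z":-0.029,"rx":0,"ry":0.1,"rz":0.3},{"x":0.005,"y":0.035,"z":0,"rx":0,"ry":0,"rz":0.5},{"x":0.006,"y":0.035,"z":0,"rx":0,"ry":0,"rz":0.5},{"x":0.006,"y":0.035,"z":0,"rx":0,"ry":0,"rz":0.5},{"x":0.006,"y":0.035,"z":0,"rx":0,"ry":0,"rz":0.5},{"x":0.007,"y":0.035,"z":0,"rx":0,"ry":0,"rz":0.5},{"x":0.007,"y":0.035,"z":0,"rx":0,"ry":0,"rz":0.5}]
```

View pics/w13.png

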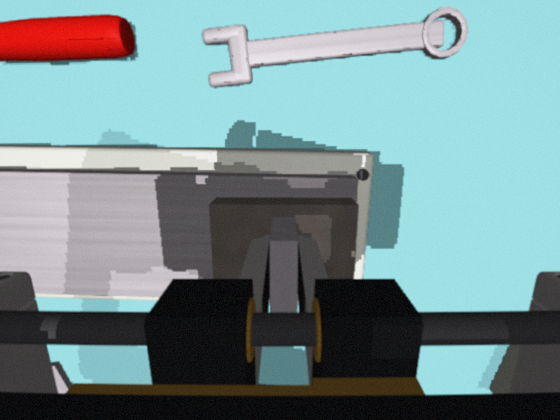

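View pics/s13c.png

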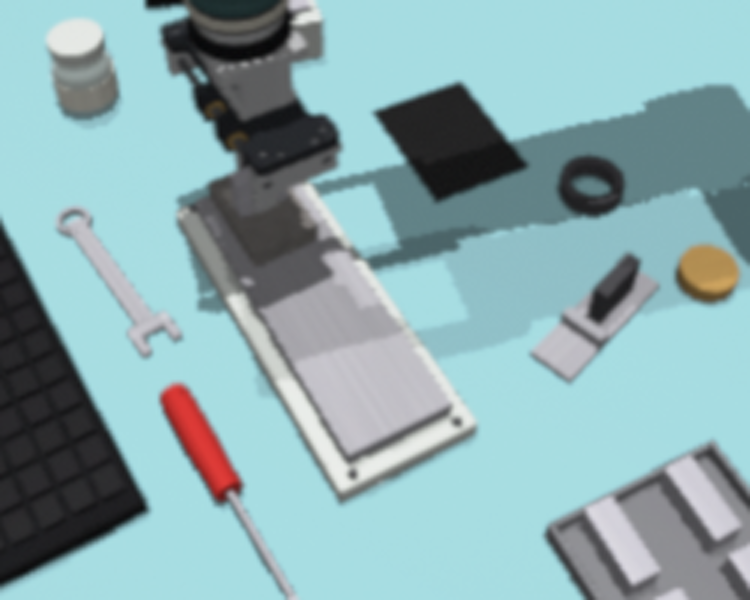

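The stone is flat at the far end with the platen sunk about 6 mm. Lifting it and taking it back to the pad.

>>> jog_arm:
  series:
    - {"x":0,"y":0,"z":-0.015,"rx":0,"ry":0,"rz":0.2}
    - {"x":0,"y":0,"z":-0.025,"rx":0,"ry":0,"rz":0.2}
    - {"x":0,"y":0.01,"z":-0.02,"rx":0,"ry":0,"rz":0.3}
    - {"x":0.004,"y":0.024,"z":-0.004,"rx":0,"ry":0,"rz":0.3}
    - {"x":0.004,"y":0.028,"z":0,"rx":0,"ry":0,"rz":0.3}
    - {"x":0.004,"y":0.028,"z":0,"rx":0,"ry":0,"rz":0.3}
    - {"x":0.004,"y":0.028,"z":0,"rx":0,"ry":0,"rz":0.3}
    - {"x":0.004,"y":0.028,"z":0,"rx":0,"ry":0,"rz":0.3}
    - {"x":0.004,"y":0.028,"z":0,"rx":0,"ry":0,"rz":0.3}
    - {"x":0.004,"y":0.022,"z":0,"rx":0,"ry":0,"rz":0.3}
    - {"x":0,"y":0.01,"z":0,"rx":0,"ry":0,"rz":0}
    - {"x":0,"y":0,"z":0,"rx":0,"ry":0,"rz":0}

```text
time: 36.37
tool_pos: [0.4272, -0.1238, 0.1016]
ee_rot: [3.076, -0.015, -1.623]
wrist_force: [-0.0, 0.9, -4.7]
width: 0.0136
```

```bash
python3 - <<'E'
from h import *
st();plan((.450,-.123,.06,-93.5,.02))
E
```

```text
t36.37 [ 0.4272 -0.1238  0.1016] [176.3  -0.9 -93. ] F [-0.   0.9 -4.7] w0.0136
[{"x":-0.001,"y":-0.008,"z":0.013,"rx":1.2,"ry":-0.3,"rz":0.2},{"x":-0.001,"y":-0.008,"z":0.014,"rx":1.2,"ry":-0.3,"rz":0.2},{"x":-0.001,"y":-0.008,"z":0.014,"rx":1.2,"ry":-0.3,"rz":0.2}]
```

>>> jog_arm:
  series:
    - {"x":-0.001,"y":-0.007,"z":0.01,"rx":1.2,"ry":-0.3,"rz":0.2}
    - {"x":-0.001,"y":-0.007,"z":0.012,"rx":1.2,"ry":-0.3,"rz":0.2}
    - {"x":-0.001,"y":-0.006,"z":0.012,"rx":1.2,"ry":-0.3,"rz":0.1}
    - {"x":0,"y":0,"z":0.003,"rx":0,"ry":0,"rz":0}
    - {"x":0,"y":0,"z":0,"rx":0,"ry":0,"rz":0}

```text
time: 36.78
tool_pos: [0.4419, -0.1241, 0.0547]
ee_rot: [3.126, -0.003, -1.633]
wrist_force: [-1.1, 0.5, -3.7]
width: 0.0142
```

```bash
python3 - <<'E'
from h import *
st();plan((.450,-.123,.028,-93.5,.01))
E
```

```text
t36.78 [ 0.4419 -0.1241  0.0547] [179.1  -0.2 -93.5] F [-1.1  0.5 -3.7] w0.0142
[{"x":-0.001,"y":-0.003,"z":0.009,"rx":0.3,"ry":0,"rz":0},{"x":-0.001,"y":-0.003,"z":0.009,"rx":0.3,"ry":0,"rz":0},{"x":-0.001,"y":-0.003,"z":0.009,"rx":0.3,"ry":0,"rz":0}]
```

>>> jog_arm:
  series:
    - {"x":-0.001,"y":-0.004,"z":0.008,"rx":0.4,"ry":0,"rz":0}
    - {"x":0,"y":-0.003,"z":0.008,"rx":0.4,"ry":0,"rz":0}
    - {"x":0,"y":-0.002,"z":0.007,"rx":0.1,"ry":0,"rz":0}
    - {"x":0,"y":0,"z":0.003,"rx":0,"ry":0,"rz":0}
    - {"x":0,"y":0,"z":0.002,"rx":0,"ry":0,"rz":0}

```text
time: 37.2
tool_pos: [0.4526, -0.1247, 0.0276]
ee_rot: [3.141, -0.005, -1.631]
wrist_force: [-8.8, 2.2, 19.0]
width: 0.0137
```

>>> jog_arm:
  series:
    - {"x":0,"y":0,"z":-0.002,"rx":0,"ry":0,"rz":0}
    - {"x":0,"y":0,"z":0,"rx":0,"ry":0,"rz":0}
    - {"x":0,"y":0,"z":0,"rx":0,"ry":0,"rz":0}
    - {"x":0,"y":0,"z":0,"rx":0,"ry":0,"rz":0}
    - {"x":0,"y":0,"z":0,"rx":0,"ry":0,"rz":0}
    - {"x":0,"y":0,"z":-0.02,"rx":0,"ry":0,"rz":0}
    - {"x":0,"y":0,"z":-0.035,"rx":0,"ry":0,"rz":0}
    - {"x":0,"y":0,"z":-0.035,"rx":0,"ry":0,"rz":0}
    - {"x":0,"y":0,"z":-0.03,"rx":0,"ry":0,"rz":0}
  claw: 0.5

```text
time: 37.95
tool_pos: [0.4503, -0.1231, 0.1483]
ee_rot: [3.13, -0.002, -1.631]
wrist_force: [1.0, -0.2, 1.7]
width: 0.0468
```

```bash
python3 - <<'E'
from h import *
s=cams.snapshot('wrist');save(s,'w14')
st();plan((.44,.11,.14,-74))
E
```

```text
t38.00 [ 0.4539 -0.1245  0.1554] [-180.    -0.4  -93.4] F [ 1.7 -0.2  3. ] w0.0470
[{"x":-0.039,"y":0.005,"z":0.002,"rx":0,"ry":0,"rz":-3.2},{"x":-0.039,"y":0.002,"z":0.002,"rx":0,"ry":0,"rz":-3.2},{"x":-0.039,"y":0,"z":0.002,"rx":0,"ry":0,"rz":-3.2},{"x":-0.039,"y":-0.002,"z":0.002,"rx":0,"ry":0,"rz":-3.2},{"x":-0.039,"y":-0.004,"z":0.002,"rx":0,"ry":0,"rz":-3.2},{"x":-0.039,"y":-0.006,"z":0.003,"rx":0,"ry":0,"rz":-3.2}]
```

View pics/w14.png

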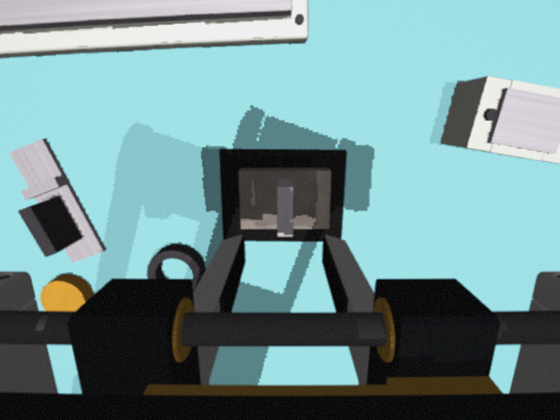

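The stone sits centred on its pad (285,203). Next the blade.

>>> jog_arm:
  series:
    - {"x":-0.03,"y":0.004,"z":0,"rx":0,"ry":0,"rz":-3.2}
    - {"x":-0.037,"y":0.002,"z":0,"rx":0,"ry":0,"rz":-3.2}
    - {"x":-0.037,"y":0,"z":0,"rx":0,"ry":0,"rz":-3.2}
    - {"x":-0.037,"y":-0.002,"z":0,"rx":0,"ry":0,"rz":-3.2}
    - {"x":-0.037,"y":-0.004,"z":0,"rx":0,"ry":0,"rz":-3.2}
    - {"x":-0.03,"y":-0.005,"z":0,"rx":0,"ry":0,"rz":-2}
    - {"x":-0.01,"y":0,"z":0,"rx":0,"ry":0,"rz":0}
    - {"x":0,"y":0,"z":0,"rx":0,"ry":0,"rz":0}

```text
time: 38.67
tool_pos: [0.4433, 0.1, 0.1585]
ee_rot: [-3.127, -0.014, -1.307]
wrist_force: [-0.1, 0.1, 0.5]
width: 0.047
```

```bash
python3 - <<'E'
from h import *
s=cams.snapshot('wrist');save(s,'w15')
st();plan((.4407,.110,.075,-74,.03))
def W(p,l): 
    c,q=np.cos(p[2]),np.sin(p[2]);return [p[0]+c*l[0]-q*l[1],p[1]+q*l[0]+c*l[1],l[2]]
im=cv2.cvtColor(s['img'],cv2.COLOR_RGB2BGR)
B=(.458,.115,.28)
for m in (box(.065,.02,.006),box(.025,.007,.048,-.018)):
    q=np.array([proj(s,W(B,l)) for l in m]);print(np.round(q).tolist());cv2.polylines(im,[np.round(q).astype(int)],1,(0,0,255),1)
cv2.imwrite('pics/w15o.png',im)
E
```

```text
t38.72 [0.4435 0.0991 0.1585] [-179.2   -0.8  -75. ] F [-1.   0.2  0.8] w0.0471
[{"x":-0.004,"y":0,"z":0.028,"rx":-0.3,"ry":-0.3,"rz":-0.3},{"x":-0.004,"y":0,"z":0.028,"rx":-0.3,"ry":-0.3,"rz":-0.3},{"x":-0.004,"y":0,"z":0.028,"rx":-0.3,"ry":-0.3,"rz":-0.3}]
[[251.0, 117.0], [290.0, 117.0], [291.0, 238.0], [255.0, 239.0]]
[[263.0, 180.0], [278.0, 180.0], [279.0, 231.0], [265.0, 231.0]]
```

View pics/w15o.png

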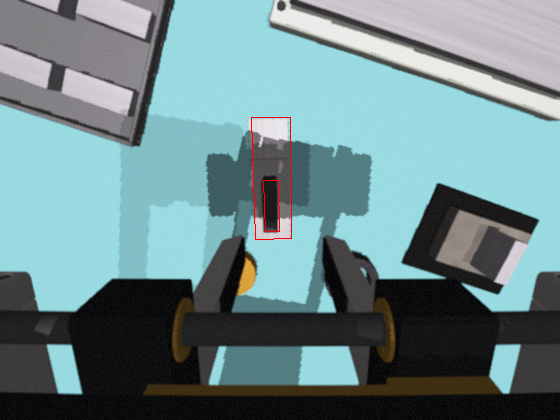

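>>> jog_arm:
  series:
    - {"x":-0.004,"y":0,"z":0.026,"rx":-0.3,"ry":-0.3,"rz":-0.3}
    - {"x":-0.004,"y":0,"z":0.026,"rx":-0.3,"ry":-0.3,"rz":-0.3}
    - {"x":-0.003,"y":0,"z":0.022,"rx":-0.2,"ry":-0.2,"rz":-0.3}
    - {"x":0,"y":0,"z":0.005,"rx":0,"ry":0,"rz":0}
    - {"x":0,"y":0,"z":0.001,"rx":0,"ry":0,"rz":0}

```text
time: 39.13
tool_pos: [0.4451, 0.105, 0.0779]
ee_rot: [-3.135, -0.005, -1.297]
wrist_force: [-0.1, 0.3, 1.0]
width: 0.047
```

```bash
python3 - <<'E'
from h import *
st();plan((.4407,.110,.014,-73.9,.013))
E
```

```text
t39.13 [0.4451 0.105  0.0779] [-179.6   -0.3  -74.3] F [-0.1  0.3  1. ] w0.0470
[{"x":-0.001,"y":0.001,"z":0.013,"rx":0,"ry":0,"rz":0},{"x":-0.001,"y":0.001,"z":0.013,"rx":0,"ry":0,"rz":0},{"x":-0.001,"y":0.001,"z":0.013,"rx":0,"ry":0,"rz":0},{"x":-0.001,"y":0.001,"z":0.013,"rx":0,"ry":0,"rz":0},{"x":-0.001,"y":0.001,"z":0.013,"rx":0,"ry":0,"rz":0}]
```

>>> jog_arm:
  series:
    - {"x":-0.002,"y":0.002,"z":0.013,"rx":0,"ry":0,"rz":0}
    - {"x":-0.002,"y":0.002,"z":0.013,"rx":0,"ry":0,"rz":0}
    - {"x":-0.001,"y":0.001,"z":0.013,"rx":0,"ry":0,"rz":0}
    - {"x":-0.001,"y":0.001,"z":0.012,"rx":0,"ry":0,"rz":0}
    - {"x":0,"y":0,"z":0.006,"rx":0,"ry":0,"rz":0}
    - {"x":0,"y":0,"z":0.002,"rx":0,"ry":0,"rz":0}

```text
time: 39.63
tool_pos: [0.4449, 0.1039, 0.0237]
ee_rot: [-3.123, -0.01, -1.306]
wrist_force: [0.9, 0.4, -0.2]
width: 0.0468
```

```bash
python3 - <<'E'
from h import *
st();plan((.4407,.110,.013,-73.9,.013))
E
```

```text
t39.63 [0.4449 0.1039 0.0237] [-178.9   -0.6  -74.8] F [ 0.9  0.4 -0.2] w0.0468
[{"x":-0.004,"y":0.001,"z":0.005,"rx":-0.5,"ry":-0.3,"rz":-0.5},{"x":-0.004,"y":0.001,"z":0.005,"rx":-0.5,"ry":-0.3,"rz":-0.5}]
```

>>> jog_arm:
  series:
    - {"x":-0.005,"y":0.002,"z":0.006,"rx":-0.5,"ry":-0.3,"rz":-0.5}
    - {"x":-0.004,"y":0.002,"z":0.006,"rx":-0.5,"ry":-0.3,"rz":-0.5}
    - {"x":-0.001,"y":0.001,"z":0.002,"rx":0,"ry":0,"rz":0}
    - {"x":0,"y":0,"z":0.001,"rx":0,"ry":0,"rz":0}

```text
time: 39.97
tool_pos: [0.4399, 0.112, 0.0104]
ee_rot: [-3.137, 0.001, -1.289]
wrist_force: [-0.4, -0.2, -0.1]
width: 0.0469
```

```bash
python3 - <<'E'
from h import *
st();plan((.4407,.110,.013,-73.9,.013))
E
```

```text
t39.97 [0.4399 0.112  0.0104] [-179.7    0.   -73.8] F [-0.4 -0.2 -0.1] w0.0469
[{"x":0.002,"y":0,"z":-0.003,"rx":-0.3,"ry":0,"rz":0}]
```

>>> jog_arm:
  series:
    - {"x":0.001,"y":0,"z":-0.001,"rx":-0.2,"ry":0,"rz":0}
    - {"x":0,"y":0,"z":0,"rx":0,"ry":0,"rz":0}
    - {"x":0,"y":0,"z":0.001,"rx":0,"ry":0,"rz":0}
    - {"x":0,"y":0,"z":0.001,"rx":0,"ry":0,"rz":0}
    - {"x":0,"y":0,"z":0.001,"rx":0,"ry":0,"rz":0}
    - {"x":0,"y":0,"z":0.001,"rx":0,"ry":0,"rz":0}
    - {"x":0,"y":0,"z":0,"rx":0,"ry":0,"rz":0}
  claw: 0

```text
time: 40.55
tool_pos: [0.4413, 0.1116, 0.0092]
ee_rot: [-3.138, 0.0, -1.288]
wrist_force: [0.8, -0.1, -1.8]
width: 0.0143
```

```bash
python3 - <<'E'
from h import *
o=st()
# blade pose relative to TCP assume blade at fit, y centred
print(R.from_euler('xyz',o['ee_rot']).inv().apply(np.array([.458+.065*np.cos(.28),.115+.065*np.sin(.28),0])-o['tool_pos']))
# jaw target for pre-insert: tip 30mm before mouth
j=np.array([.514,-.338]);y=-.165;c,s=np.cos(y),np.sin(y)
for tipx in (-.06,.010):
    f=tipx-.083  # fin centre in jaw x
    print(tipx, j+f*np.array([c,s]))
plan((o['tool_pos'][0],o['tool_pos'][1],.11,-73.9,.03),(.375,-.315,.11,-99.4))
E
```

```text
t40.55 [0.4413 0.1116 0.0092] [-179.8    0.   -73.8] F [ 0.8 -0.1 -1.8] w0.0143
[ 0.00160877 -0.0819056   0.00944957]
-0.06 [ 0.37294218 -0.31451192]
0.01 [ 0.44199146 -0.32600958]
[{"x":0,"y":0,"z":-0.025,"rx":0,"ry":0,"rz":0},{"x":0,"y":0,"z":-0.025,"rx":0,"ry":0,"rz":0},{"x":0,"y":0,"z":-0.025,"rx":0,"ry":0,"rz":0},{"x":0,"y":0,"z":-0.025,"rx":0,"ry":0,"rz":0},{"x":0.036,"y":0.017,"z":0,"rx":0,"ry":0,"rz":2.3},{"x":0.036,"y":0.015,"z":0,"rx":0,"ry":0,"rz":2.3},{"x":0.037,"y":0.014,"z":0,"rx":0,"ry":0,"rz":2.3},{"x":0.037,"y":0.012,"z":0,"rx":0,"ry":0,"rz":2.3},{"x":0.038,"y":0.011,"z":0,"rx":0,"ry":0,"rz":2.3},{"x":0.038,"y":0.009,"z":0,"rx":0,"ry":0,"rz":2.3},{"x":0.039,"y":0.008,"z":0,"rx":0,"ry":0,"rz":2.3},{"x":0.039,"y":0.006,"z":0,"rx":0,"ry":0,"rz":2.3}]
[{"x":0.039,"y":0.004,"z":0,"rx":0,"ry":0,"rz":2.3},{"x":0.039,"y":0.003,"z":0,"rx":0,"ry":0,"rz":2.3},{"x":0.039,"y":0.001,"z":0,"rx":0,"ry":0,"rz":2.3}]
```

>>> jog_arm:
  series:
    - {"x":0,"y":0,"z":-0.015,"rx":0,"ry":0,"rz":0}
    - {"x":0,"y":0,"z":-0.03,"rx":0,"ry":0,"rz":0}
    - {"x":0,"y":0,"z":-0.035,"rx":0,"ry":0,"rz":0}
    - {"x":0,"y":0,"z":-0.035,"rx":0,"ry":0,"rz":0}
    - {"x":0,"y":0,"z":-0.025,"rx":0,"ry":0,"rz":0}
    - {"x":0,"y":0,"z":0,"rx":0,"ry":0,"rz":0}

```text
time: 41.05
tool_pos: [0.4344, 0.1103, 0.1456]
ee_rot: [3.124, 0.003, -1.288]
wrist_force: [1.2, 0.7, -2.6]
width: 0.0136
```

>>> jog_arm:
  series:
    - {"x":0.02,"y":0.01,"z":-0.003,"rx":0,"ry":0,"rz":2.3}
    - {"x":0.033,"y":0.015,"z":-0.003,"rx":0,"ry":0,"rz":2.3}
    - {"x":0.033,"y":0.014,"z":-0.003,"rx":0,"ry":0,"rz":2.3}
    - {"x":0.033,"y":0.012,"z":-0.003,"rx":0,"ry":0,"rz":2.3}
    - {"x":0.033,"y":0.011,"z":-0.003,"rx":0,"ry":0,"rz":2.3}
    - {"x":0.033,"y":0.009,"z":-0.003,"rx":0,"ry":0,"rz":2.3}

```text
time: 41.55
tool_pos: [0.3927, -0.0848, 0.1531]
ee_rot: [3.113, 0.005, -1.524]
wrist_force: [-0.4, -0.4, -1.5]
width: 0.0138
```

```bash
python3 - <<'E'
from h import *
o=st()
plan((.365,-.312,.14,-99.4,.035))
E
```

```text
t41.55 [ 0.3927 -0.0848  0.1531] [178.3   0.3 -87.3] F [-0.4 -0.4 -1.5] w0.0138
[{"x":0.032,"y":0.005,"z":0.002,"rx":0.2,"ry":0,"rz":1.7},{"x":0.032,"y":0.004,"z":0.002,"rx":0.2,"ry":0,"rz":1.7},{"x":0.033,"y":0.003,"z":0.002,"rx":0.2,"ry":0,"rz":1.7},{"x":0.033,"y":0.002,"z":0.002,"rx":0.2,"ry":0,"rz":1.7},{"x":0.033,"y":0.002,"z":0.002,"rx":0.2,"ry":0,"rz":1.7},{"x":0.033,"y":0.001,"z":0.002,"rx":0.2,"ry":0,"rz":1.7},{"x":0.033,"y":0,"z":0.002,"rx":0.2,"ry":0,"rz":1.7}]
```

>>> jog_arm:
  series:
    - {"x":0.032,"y":0.003,"z":-0.002,"rx":0.4,"ry":0,"rz":1.7}
    - {"x":0.032,"y":0.002,"z":-0.002,"rx":0.4,"ry":0,"rz":1.7}
    - {"x":0.033,"y":0.001,"z":-0.002,"rx":0.4,"ry":0,"rz":1.7}
    - {"x":0.033,"y":0,"z":0,"rx":0.4,"ry":0,"rz":1.7}
    - {"x":0.033,"y":0,"z":0,"rx":0.4,"ry":0,"rz":1.7}
    - {"x":0.03,"y":0,"z":0,"rx":0.4,"ry":0,"rz":1.7}
    - {"x":0.015,"y":0,"z":0,"rx":0,"ry":0,"rz":0}
    - {"x":0,"y":0,"z":0,"rx":0,"ry":0,"rz":0}
    - {"x":0,"y":0,"z":0,"rx":0,"ry":0,"rz":0}

```text
time: 42.3
tool_pos: [0.3645, -0.3032, 0.1333]
ee_rot: [3.127, 0.018, -1.725]
wrist_force: [0.3, 0.5, -2.4]
width: 0.0137
```

```bash
python3 - <<'E'
from h import *
s=cams.snapshot('wrist');save(s,'w16')
o=st();plan((.365,-.312,.05,-99.4,.03))
def W(p,l): 
    c,q=np.cos(p[2]),np.sin(p[2]);return [p[0]+c*l[0]-q*l[1],p[1]+q*l[0]+c*l[1],l[2]]
im=cv2.cvtColor(s['img'],cv2.COLOR_RGB2BGR)
for m in (box(.03,.046,.05),box(.03,.046,.0)):
    q=np.array([proj(s,W((.514,-.338,-.165),l)) for l in m]);print(np.round(q).tolist());cv2.polylines(im,[np.round(q).astype(int)],1,(0,0,255),1)
cv2.imwrite('pics/w16o.png',im)
E
```

```text
t42.35 [ 0.3643 -0.3027  0.1329] [179.1   1.  -98.8] F [ 0.2 -0.3 -3.3] w0.0137
[{"x":0.004,"y":-0.001,"z":0.028,"rx":0.3,"ry":0.3,"rz":0.2},{"x":0.003,"y":-0.001,"z":0.028,"rx":0.3,"ry":0.3,"rz":0.2},{"x":0.003,"y":-0.001,"z":0.028,"rx":0.3,"ry":0.3,"rz":0.2}]
[[238.0, -35.0], [367.0, -34.0], [361.0, 56.0], [240.0, 55.0]]
[[247.0, -8.0], [353.0, -7.0], [349.0, 67.0], [248.0, 66.0]]
```

View pics/w16o.png

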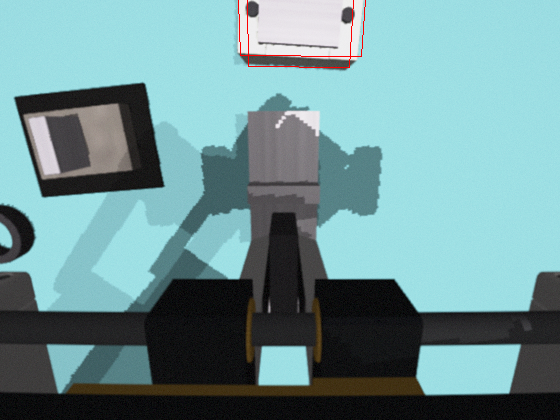

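```bash
python3 - <<'E'
import cv2
a=cv2.imread('pics/w16.png')[0:80,220:380];cv2.imwrite('pics/w16z.png',cv2.resize(a,None,fx=5,fy=5,interpolation=cv2.INTER_CUBIC))
E
```

```text
(no output)
```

View pics/w16z.png

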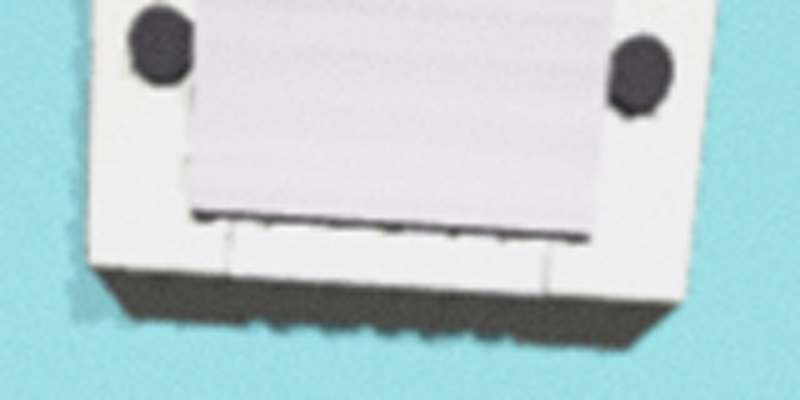

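```bash
cat > j.py <<'E'
from h import *
E
python3 - <<'E'
from h import *
import pickle
s=cams.snapshot('wrist');o=st()
pts=[(237.7,52.7),(357.1,60.5),(246.4,64.1),(346.1,70.1)]
m=[[-.03,.046,.05],[-.03,-.046,.05],[-.03,.046,0],[-.03,-.046,0]]
x,e=fit(s,pts,m,[.51,-.33,-.2]);print('jaw',np.round(x,4),np.degrees(x[2]),e)
Rt_=R.from_euler('xyz',o['ee_rot']);T=o['tool_pos']
n=Rt_.as_matrix()[:,2]; P0=T+n*.0032
for u,v in ((248,111),(319,111),(249.5,180),(318,180)):
    d=ray(s,u,v);c=np.array(s['origin']);t=n@(P0-c)/(n@d);print((u,v),np.round(Rt_.inv().apply(c+t*d-T),4))
E
python3 - <<'E'
import cv2
a=cv2.imread('pics/w16.png')[95:255,220:350];cv2.imwrite('pics/w16b.png',cv2.resize(a,None,fx=3.7,fy=3.7,interpolation=cv2.INTER_CUBIC))
E
```

```text
t42.40 [ 0.3648 -0.3022  0.1337] [179.2   1.  -98.7] F [-0.  -0.6 -2.6] w0.0142
jaw [ 0.5129 -0.3366 -0.2148] -12.308345395152921 0.5155836824812933
(248, 111) [-0.0193 -0.0798  0.0032]
(319, 111) [ 0.0199 -0.0797  0.0032]
(249.5, 180) [-0.0196 -0.0412  0.0032]
(318, 180) [ 0.0203 -0.0412  0.0032]
```

View pics/w16b.png

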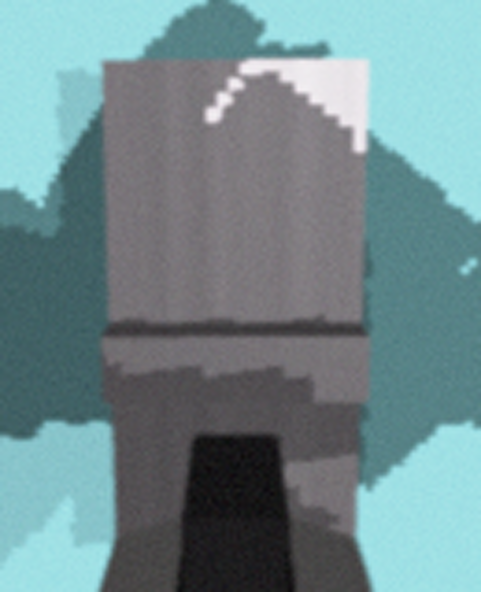

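```bash
python3 - <<'E'
from h import *
plan((.376,-.307,.05,-102,.02))
E
```

```text
[{"x":0.001,"y":-0.003,"z":0.017,"rx":0.2,"ry":0.2,"rz":0.7},{"x":0.001,"y":-0.003,"z":0.017,"rx":0.2,"ry":0.2,"rz":0.7},{"x":0.001,"y":-0.003,"z":0.017,"rx":0.2,"ry":0.2,"rz":0.7},{"x":0.001,"y":-0.002,"z":0.017,"rx":0.2,"ry":0.2,"rz":0.7},{"x":0.001,"y":-0.002,"z":0.017,"rx":0.2,"ry":0.2,"rz":0.7}]
```

>>> jog_arm:
  series:
    - {"x":0.001,"y":-0.001,"z":0.017,"rx":0.2,"ry":0.2,"rz":0.7}
    - {"x":0.001,"y":-0.001,"z":0.017,"rx":0.2,"ry":0.2,"rz":0.7}
    - {"x":0.001,"y":-0.001,"z":0.017,"rx":0.2,"ry":0.2,"rz":0.7}
    - {"x":0.001,"y":0,"z":0.015,"rx":0.2,"ry":0.2,"rz":0.7}
    - {"x":0,"y":0,"z":0.008,"rx":0,"ry":0,"rz":0.3}
    - {"x":0,"y":0,"z":0.002,"rx":0,"ry":0,"rz":0}

```text
time: 42.9
tool_pos: [0.37, -0.2983, 0.0549]
ee_rot: [-3.139, 0.004, -1.768]
wrist_force: [-0.1, 0.3, -2.7]
width: 0.0138
```

```bash
python3 - <<'E'
from h import *
s=cams.snapshot('wrist');save(s,'w17');o=st();plan((.376,-.307,.014,-102,.012))
a=cv2.cvtColor(s['img'],cv2.COLOR_RGB2BGR)[0:130,220:380];cv2.imwrite('pics/w17z.png',cv2.resize(a,None,fx=4.5,fy=4.5,interpolation=cv2.INTER_CUBIC))
E
```

```text
t42.95 [ 0.3699 -0.2982  0.055 ] [-179.8    0.2 -101.3] F [-0.2  0.9 -3.7] w0.0140
[{"x":0.002,"y":-0.002,"z":0.01,"rx":0,"ry":0,"rz":0.2},{"x":0.002,"y":-0.002,"z":0.01,"rx":0,"ry":0,"rz":0.2},{"x":0.002,"y":-0.002,"z":0.01,"rx":0,"ry":0,"rz":0.2},{"x":0.002,"y":-0.002,"z":0.01,"rx":0,"ry":0,"rz":0.2}]
```

View pics/w17z.png

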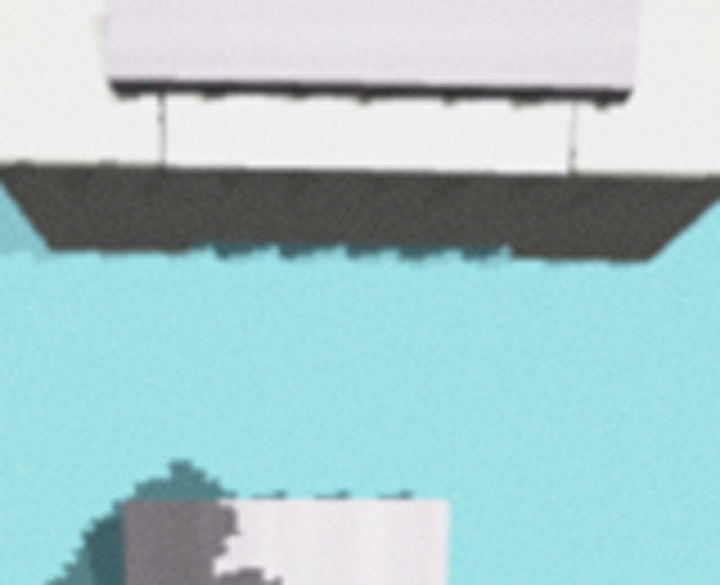

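```bash
python3 - <<'E'
from h import *
s=cams.snapshot('wrist');o=st()
B=[(231.1,55.6),(364.4,58.2)];mb=[[-.03,.046,0],[-.03,-.046,0]]
x,e=fit(s,B,mb,[.51,-.33,-.2]);print('bottom only',np.round(x,4),np.degrees(x[2]),e)
T=[(256.2,37.1),(347.3,39.3)]
for h in (.024,.0245,.025,.026,.027):
    x,e=fit(s,B+T,mb+[[-.03,h,.05],[-.03,-h,.05]],[.51,-.33,-.2]);print(h,np.round(x,4),np.degrees(x[2]),e)
c,q=np.cos(x[2]),np.sin(x[2])
E
```

```text
t43.00 [ 0.3704 -0.2991  0.0561] [-1.798e+02  1.000e-01 -1.013e+02] F [ 0.1  0.4 -2.6] w0.0137
bottom only [ 0.5134 -0.3368 -0.2156] -12.351252692065179 0.2791928696684184
0.024 [ 0.513  -0.3368 -0.2168] -12.421045017388515 0.7201841510607605
0.0245 [ 0.513  -0.3368 -0.2169] -12.424889969845934 0.6350727941561196
0.025 [ 0.513  -0.3368 -0.2169] -12.428793467818215 1.078686562169903
0.026 [ 0.513  -0.3368 -0.2171] -12.43677062177824 2.3043365180329434
0.027 [ 0.513  -0.3368 -0.2172] -12.444961082271849 3.5994515452822817
```

```bash
python3 - <<'E'
from h import *
plan((.386,-.3089,.03,-102.4,.012))
E
```

```text
[{"x":0.002,"y":-0.006,"z":0.009,"rx":0,"ry":0,"rz":0.4},{"x":0.002,"y":-0.006,"z":0.009,"rx":0,"ry":0,"rz":0.4},{"x":0.002,"y":-0.006,"z":0.009,"rx":0,"ry":0,"rz":0.4}]
```

>>> jog_arm:
  series:
    - {"x":0.002,"y":-0.005,"z":0.009,"rx":0,"ry":0,"rz":0.4}
    - {"x":0.002,"y":-0.005,"z":0.009,"rx":0,"ry":0,"rz":0.4}
    - {"x":0.002,"y":-0.004,"z":0.008,"rx":0,"ry":0,"rz":0.3}
    - {"x":0.001,"y":0,"z":0.002,"rx":0,"ry":0,"rz":0}
    - {"x":0,"y":0,"z":0,"rx":0,"ry":0,"rz":0}

```text
time: 43.42
tool_pos: [0.3872, -0.3116, 0.0294]
ee_rot: [-3.13, -0.002, -1.788]
wrist_force: [-0.1, 0.3, -3.3]
width: 0.0135
```

```bash
cat >> h.py <<'E'
def jawrel():
    o=st();T=np.array(o['tool_pos']);M=R.from_euler('xyz',o['ee_rot'])
    tip=T+M.apply([.0003,-.080,.0092]);d=np.array([.9767,-.2147]);l=np.array([.2147,.9767]);v=tip[:2]-[.513,-.3368]
    print('tip in jaw x %.4f y %.4f z %.4f'%(v@d,v@l,tip[2]),'yaw err deg %.2f'%(np.degrees(o['ee_rot'][2])+102.4))
E
python3 - <<'E'
from h import *
jawrel();plan((.386,-.3089,.012,-102.4,.012))
E
```

```text
t43.42 [ 0.3872 -0.3116  0.0294] [-1.793e+02 -1.000e-01 -1.024e+02] F [-0.1  0.3 -3.3] w0.0135
tip in jaw x -0.0482 y -0.0027 z 0.0211 yaw err deg -0.03
[{"x":-0.001,"y":0.001,"z":0.009,"rx":-0.3,"ry":0,"rz":0},{"x":-0.001,"y":0.001,"z":0.009,"rx":-0.3,"ry":0,"rz":0}]
```

>>> jog_arm:
  series:
    - {"x":-0.002,"y":0.001,"z":0.009,"rx":-0.4,"ry":0,"rz":0}
    - {"x":-0.001,"y":0.001,"z":0.008,"rx":-0.3,"ry":0,"rz":0}
    - {"x":0,"y":0,"z":0.003,"rx":0,"ry":0,"rz":0}
    - {"x":0,"y":0,"z":0.001,"rx":0,"ry":0,"rz":0}

```text
time: 43.75
tool_pos: [0.3865, -0.3093, 0.0091]
ee_rot: [3.141, -0.003, -1.788]
wrist_force: [-4.1, 3.5, 13.7]
width: 0.0136
```

```bash
python3 - <<'E'
from h import *
jawrel()
E
```

```text
t43.75 [ 0.3865 -0.3093  0.0091] [ 180.    -0.2 -102.5] F [-4.1  3.5 13.7] w0.0136
tip in jaw x -0.0495 y -0.0008 z -0.0001 yaw err deg -0.06
```

>>> jog_arm:
  series:
    - {"x":-0.001,"y":0,"z":-0.002,"rx":0,"ry":0,"rz":0}
    - {"x":0,"y":-0.006,"z":0,"rx":0,"ry":0,"rz":0}
    - {"x":0,"y":-0.006,"z":0,"rx":0,"ry":0,"rz":0}

```text
time: 44.0
tool_pos: [0.3983, -0.3108, 0.0111]
ee_rot: [3.14, -0.003, -1.789]
wrist_force: [0.6, -0.2, -3.4]
width: 0.0138
```

```bash
python3 - <<'E'
from h import *
jawrel()
E
```

```text
t44.00 [ 0.3983 -0.3108  0.0111] [ 179.9   -0.2 -102.5] F [ 0.6 -0.2 -3.4] w0.0138
tip in jaw x -0.0377 y 0.0003 z 0.0018 yaw err deg -0.11
```

Aligned: lateral 0.3 mm, tip 1.8 mm off the bench. Entering the gap.

>>> jog_arm:
  series:
    - {"x":0,"y":-0.006,"z":0,"rx":0,"ry":0,"rz":0}
    - {"x":0,"y":-0.006,"z":0,"rx":0,"ry":0,"rz":0}
    - {"x":0,"y":-0.006,"z":0,"rx":0,"ry":0,"rz":0}

```text
time: 44.25
tool_pos: [0.4178, -0.3148, 0.0102]
ee_rot: [3.14, -0.003, -1.789]
wrist_force: [0.3, 0.5, -3.7]
width: 0.0139
```

```bash
python3 - <<'E'
from h import *
jawrel()
E
```

```text
t44.25 [ 0.4178 -0.3148  0.0102] [ 1.799e+02 -1.000e-01 -1.025e+02] F [ 0.3  0.5 -3.7] w0.0139
tip in jaw x -0.0178 y 0.0006 z 0.0009 yaw err deg -0.11
```

>>> jog_arm:
  series:
    - {"x":0,"y":-0.006,"z":0,"rx":0,"ry":0,"rz":0}
    - {"x":0,"y":-0.006,"z":0,"rx":0,"ry":0,"rz":0}
    - {"x":0,"y":-0.005,"z":0,"rx":0,"ry":0,"rz":0}

```text
time: 44.5
tool_pos: [0.4366, -0.3187, 0.0094]
ee_rot: [3.139, -0.002, -1.788]
wrist_force: [-1.2, 0.3, -0.5]
width: 0.0141
```

```bash
python3 - <<'E'
from h import *
jawrel()
E
```

```text
t44.50 [ 0.4366 -0.3187  0.0094] [ 1.799e+02 -1.000e-01 -1.025e+02] F [-1.2  0.3 -0.5] w0.0141
tip in jaw x 0.0015 y 0.0008 z -0.0000 yaw err deg -0.07
```

>>> jog_arm:
  series:
    - {"x":0,"y":-0.005,"z":0,"rx":0,"ry":0,"rz":0}
    - {"x":0,"y":-0.003,"z":0,"rx":0,"ry":0,"rz":0}
    - {"x":0,"y":-0.001,"z":0,"rx":0,"ry":0,"rz":0}

```text
time: 44.75
tool_pos: [0.4448, -0.3207, 0.0096]
ee_rot: [3.133, -0.002, -1.787]
wrist_force: [-7.0, 1.5, 1.9]
width: 0.0141
```

```bash
python3 - <<'E'
from h import *
jawrel();s=cams.snapshot('wrist');save(s,'w18')
E
```

```text
t44.75 [ 0.4448 -0.3207  0.0096] [ 1.795e+02 -1.000e-01 -1.024e+02] F [-7.   1.5  1.9] w0.0141
tip in jaw x 0.0099 y 0.0008 z -0.0003 yaw err deg -0.01
```

View pics/w18.png

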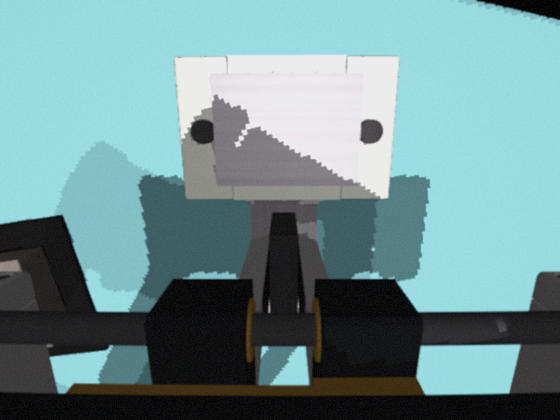

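The shoulder is against the jaw (7 N reaction, tip at 9.9 mm). Releasing.

>>> jog_arm:
  series:
    - {"x":0,"y":0,"z":0,"rx":0,"ry":0,"rz":0}
    - {"x":0,"y":0,"z":0,"rx":0,"ry":0,"rz":0}
    - {"x":0,"y":0,"z":0,"rx":0,"ry":0,"rz":0}
    - {"x":0,"y":0,"z":0,"rx":0,"ry":0,"rz":0}
    - {"x":0,"y":0,"z":0,"rx":0,"ry":0,"rz":0}
    - {"x":0,"y":0,"z":-0.015,"rx":0,"ry":0,"rz":0}
    - {"x":0,"y":0,"z":-0.03,"rx":0,"ry":0,"rz":0}
    - {"x":0,"y":0,"z":-0.035,"rx":0,"ry":0,"rz":0}
    - {"x":0,"y":0,"z":-0.035,"rx":0,"ry":0,"rz":0}
    - {"x":0,"y":0,"z":-0.03,"rx":0,"ry":0,"rz":0}
  claw: 0.5

```text
time: 45.63
tool_pos: [0.4438, -0.318, 0.1526]
ee_rot: [3.122, 0.005, -1.788]
wrist_force: [0.0, -0.1, -0.2]
width: 0.0471
```

>>> jog_arm:
  series:
    - {"x":0.01,"y":0.03,"z":-0.02,"rx":0,"ry":0,"rz":0}
    - {"x":0.01,"y":0.03,"z":-0.02,"rx":0,"ry":0,"rz":0}
    - {"x":0.03,"y":0.01,"z":-0.01,"rx":0,"ry":0,"rz":0}
    - {"x":0.03,"y":0.01,"z":-0.01,"rx":0,"ry":0,"rz":0}
    - {"x":0.03,"y":0,"z":-0.01,"rx":0,"ry":0,"rz":0}
    - {"x":0.03,"y":0,"z":-0.01,"rx":0,"ry":0,"rz":0}
    - {"x":0,"y":0,"z":0,"rx":0,"ry":0,"rz":0}
    - {"x":0,"y":0,"z":0,"rx":0,"ry":0,"rz":0}

```text
time: 46.3
tool_pos: [0.3366, -0.4451, 0.2523]
ee_rot: [-3.139, -0.011, -1.784]
wrist_force: [0.3, -0.1, 0.7]
width: 0.0471
```

```bash
python3 - <<'E'
from h import *
st();s=cams.snapshot('wrist');save(s,'w19');s=cams.snapshot('scene');save(s,'s19');s=cams.snapshot('top');save(s,'t19')
for t in 'stone blade bar1 pad screwdriver wrench disc case collar mug jar'.split():
    print(t,[(np.round(d['bbox']).tolist(),round(d['p'],2)) for d in cams.look_for(t,s)][:5])
cv2.imwrite('pics/t19c.png',cv2.resize(cv2.cvtColor(s['img'],cv2.COLOR_RGB2BGR)[110:330,70:480],None,fx=1.95,fy=1.95,interpolation=cv2.INTER_CUBIC))
E
```

```text
t46.30 [ 0.3366 -0.4451  0.2523] [-179.8   -0.6 -102.2] F [ 0.3 -0.1  0.7] w0.0471
stone [([287.0, 264.0, 41.0, 32.0], 0.64), ([374.0, 272.0, 24.0, 40.0], 0.42), ([95.0, 225.0, 28.0, 15.0], 0.22)]
blade [([377.0, 269.0, 19.0, 39.0], 0.73)]
bar1 [([131.0, 204.0, 32.0, 13.0], 0.85), ([100.0, 200.0, 32.0, 12.0], 0.72), ([374.0, 268.0, 27.0, 44.0], 0.57), ([97.0, 225.0, 26.0, 13.0], 0.56)]
pad [([279.0, 254.0, 55.0, 50.0], 0.96), ([376.0, 268.0, 22.0, 42.0], 0.3)]
screwdriver [([229.0, 136.0, 39.0, 11.0], 0.95)]
wrench [([287.0, 142.0, 67.0, 14.0], 0.64), ([373.0, 245.0, 46.0, 33.0], 0.36)]
disc [([182.0, 298.0, 24.0, 26.0], 0.76), ([80.0, 188.0, 87.0, 69.0], 0.26)]
case [([429.0, 226.0, 44.0, 36.0], 0.66), ([200.0, 163.0, 130.0, 58.0], 0.29)]
collar [([238.0, 292.0, 29.0, 31.0], 0.62), ([201.0, 164.0, 128.0, 58.0], 0.18)]
mug [([100.0, 132.0, 48.0, 42.0], 0.97), ([80.0, 190.0, 84.0, 66.0], 0.68), ([131.0, 204.0, 30.0, 13.0], 0.67)]
jar [([396.0, 160.0, 26.0, 31.0], 0.67), ([278.0, 254.0, 58.0, 49.0], 0.6), ([100.0, 199.0, 31.0, 14.0], 0.42), ([373.0, 244.0, 47.0, 36.0], 0.34)]
```

View pics/t19c.png

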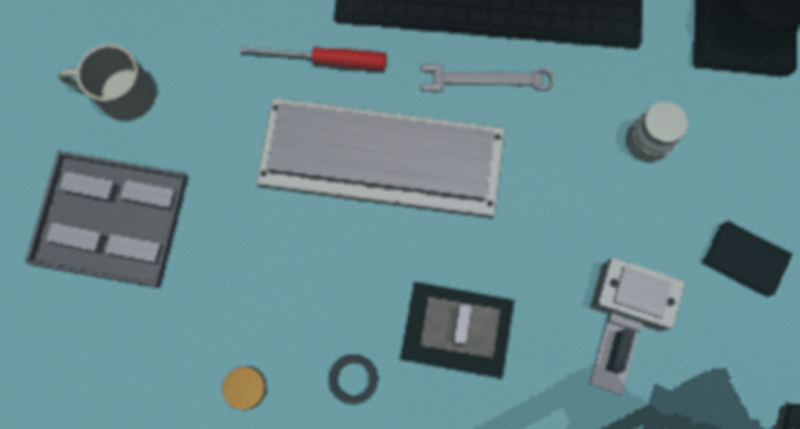

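View pics/s19.png

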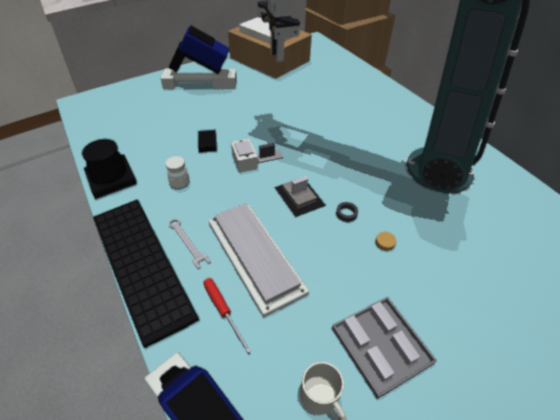

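View pics/w19.png

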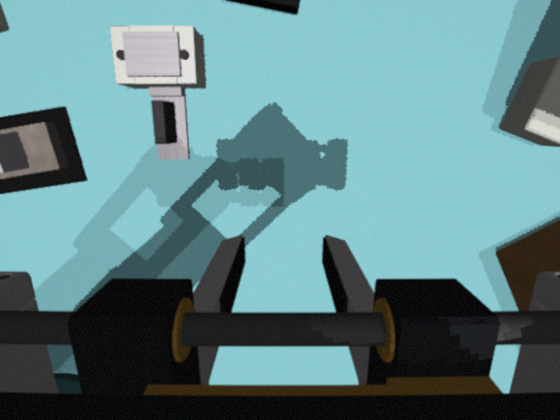

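```bash
python3 - <<'E'
from h import *
s=cams.snapshot('wrist');st()
# tail corners at z .006 (wrist picture)
im=cv2.cvtColor(s['img'],cv2.COLOR_RGB2BGR)
d=np.array([.9767,-.2147]);l=np.array([.2147,.9767]);J=np.array([.513,-.3368])
for u,v in ((159,160),(189,158)):
    v2=at(s,u,v,.006)[:2]-J;print('tail corner in jaw',v2@d,v2@l,'-> expected x',.010-.130)
s=cams.snapshot('top');C=lambda L:[(70+(x+.5)/1.95-.5,110+(y+.5)/1.95-.5) for x,y in L]
print(fit(s,C([(427,296),(505,309),(497,358),(420,345)]),box(.03,.045,.024),[.45,-.12,0]),'pad .449 -.123')
E
```

```text
t47.05 [ 0.3369 -0.444   0.2518] [-179.9   -0.6 -102.1] F [-0.4 -1.1 -0.2] w0.0468
tail corner in jaw -0.12167359613649019 0.021940787652173076 -> expected x -0.12000000000000001
tail corner in jaw -0.11894819302527379 -0.01847692128734296 -> expected x -0.12000000000000001
(array([ 0.45080687, -0.12684691, -0.05223077]), np.float64(1.348763859471434)) pad .449 -.123
```

The blade tip is at 9.7 mm in the jaw and square within about 4°. The stone is 4 mm off the pad's centre. Handing in.

```bash
python3 - <<'E'
from h import *
print(ticket.close_job());st()
E
```

```text
the job is handed in; nothing more can be done
None
the job is handed in; nothing more can be done
```

The job is handed in after about 47 s of the 210 s allowed, and my last checks show every part done; the hand-in gave no verdict.

- **Bars:** All four lie flat in the tray. One was knocked aside on the platen partway through, so I measured it again before picking it up.
- **Stroke:** I swept the stone from about 92 mm on the tray side of the middle to about 93 mm past it. By arm height and force the platen was sunk about 4–8 mm for nearly all of it. At about 60–65 mm from the middle the tool tipped about 3.5° and the pressure dropped to about 2 mm of sink. I levelled it and pressed again there before going on.
- **Stone:** It is back on its pad, about 4 mm off the centre by the last image, and flat.
- **Blade:** It is in the gap with its shoulder touching the jaw. The tip is 9.7 mm along the jaw's axis and about 1–2 mm off its centre line. The tail corners in the last picture suggest about 4° out of square, within the 0.15 rad (8.6°) limit, though the arm's own reading was under 0.1°.
- **Bystanders:** All seven look unmoved in the last top view, and the arm is clear of everything.

The top camera first put the jaw at -9.4°. Two close wrist pictures both gave -12.4°, so I used that, and the blade went in cleanly.

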